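# Seal a medicine order with the hand-cranked sealing station

### The job

Stand every squat amber medicine jar of the order upright in the open drawer of the sealing station, then take the crank by its grip and wind it anticlockwise at an unhurried pace (well under a turn a second) to its stop, so that the drawer is fully in under the cover. Then take the stylus from its holder and run its tip slowly and with light pressure along the whole L-shaped seam groove on the cover, starting at the end beside the crank, round the corner to the other end, and stand the stylus back in its holder. Leave everything else on the counter where it is.

Things in the scene. Friction and masses are not known exactly. Their poses are not given: they have to be found in the camera images.
- crank (a joint): angle of the sealing station's crank, rad. It turns about a vertical axis and grows ANTICLOCKWISE seen from above; 0 to 18.85 (three full turns, hard stops at both ends), starts between 0 and 0.7. Turning it anticlockwise draws the drawer in under the cover (9.5 mm per rad); at 18.85 the drawer is fully in. Friction: about 4 N along the circle at the grip; it stays where it is left.
- drawer (a joint): travel of the drawer, m: 0 = fully out (loading position), 0.180 = fully in under the cover. It slides along the station's +y and is geared to the crank, not to be pushed by hand.
- station: hand-cranked sealing station, fixed: base plate 170 x 470 x 10 mm; on it a cover 170 (x) x 160 (y) mm with clear sides and a flat top 101 mm above the counter; at +y a white tower 110 x 110 x 100 mm with the crank (axis at station x 0, y +143 mm); at -y the open drawer, its middle 185 mm from the cover's middle when fully out. Origin on the counter under the cover's centre; z up.
- drawer_floor (a point): centre of the white drawer's inner floor, on the floor's top surface (16 mm above the counter); axes as the station's. Inside it measures 140 x 140 mm, walls 5 mm thick and 25 mm above the floor. It is open above while out; the cover leaves 18 mm over a standing jar when in.
- spinner: the crank's black grip, an upright cylinder 22 mm in diameter, from 114 to 160 mm above the counter; the crank's steel arm and hub below it reach up to 112 and 116 mm. Origin on the grip's axis, 112 mm above the counter, 55 mm from the crank's axis. It spins freely, so a hand that holds it need not turn. With the crank at 0 (and each full turn) it is at the station's +y side of the crank's axis.
- stylus: sealing stylus, 106 mm long, 100 g, upright in its holder, origin at its tip (lower end), z up along it. From the tip: steel nib 6 mm and shaft 12 mm in diameter up to 50 mm; black collar 34 mm in diameter from 50 to 56 mm; grey cylindrical handle 22 mm in diameter from 56 to 106 mm. The nib is sprung: it gives up to 8 mm into the shaft at 0.4 N per mm, so 3 to 5 mm of give is a good pressure.
- stylus_tip (a point): the round end of the stylus's sprung nib (ball of 3 mm radius; this point is its lowest).
- holder: the stylus's holder, fixed: grey block 60 x 60 x 60 mm, origin at the centre of its underside; a round hole 27 mm wide and 55 mm deep in the middle of its top. The stylus's collar rests on the top, so the stylus's tip is 10 mm above the counter.
- seam0 (a point): point on the floor of the seam groove at the start of the seam, the end beside the crank. The groove is an L in the cover's top, 10 mm wide and 3 mm deep, with a black floor 98 mm above the counter; its middle line runs straight from seam0 to seam3 (110 mm, along the station's -y, on the robot's side of the cover), turns a right angle and runs straight to seam6 (100 mm, along the station's +x).
- seam1 (a point): point on the floor of the seam groove a third along the first leg. Axes as the station's.
- seam2 (a point): point on the floor of the seam groove two thirds along the first leg. Axes as the station's.
- seam3 (a point): point on the floor of the seam groove at the corner. Axes as the station's.
- seam4 (a point): point on the floor of the seam groove a third along the second leg. Axes as the station's.
- seam5 (a point): point on the floor of the seam groove two thirds along the second leg. Axes as the station's.
- seam6 (a point): point on the floor of the seam groove at the far end of the seam. Axes as the station's.
- jar0: squat round amber medicine jar with a white screw cap and a paper label, 51 mm in diameter, 58 mm tall, about 100 g, heavy at the bottom, standing on the counter; origin at the centre of its underside, z up. Between two and four jars are present (absent: None).
- jar1: squat round amber medicine jar with a white screw cap and a paper label, 51 mm in diameter, 58 mm tall, about 100 g, heavy at the bottom, standing on the counter; origin at the centre of its underside, z up. Between two and four jars are present (absent: None).
- jar2: squat round amber medicine jar with a white screw cap and a paper label, 51 mm in diameter, 58 mm tall, about 100 g, heavy at the bottom, standing on the counter; origin at the centre of its underside, z up. Between two and four jars are present (absent: None).
- jar3: squat round amber medicine jar with a white screw cap and a paper label, 51 mm in diameter, 58 mm tall, about 100 g, heavy at the bottom, standing on the counter; origin at the centre of its underside, z up. Between two and four jars are present (absent: None).
- cutter: bystander: low grey tablet cutter 50 x 28 x 20 mm beside the jars; origin at the centre of its underside
- syrup: bystander: tall amber bottle, 56 mm in diameter, 150 mm tall; origin under its centre
- lotion: bystander: white bottle, 60 mm in diameter, 140 mm tall; origin under its centre
- carton_tall: bystander: carton 50 x 90 x 110 mm; origin under its centre
- carton_small: bystander: small carton 40 x 60 x 28 mm; origin under its centre
Not all that is in view belongs to the job. Leave any blue look-alike of the jar2 alone.

How it is judged:
By the outcome, as a careful person would: the job done as asked, in the order asked, and still so for the second after the job is handed in, with the robot touching nothing.
Of jar0, jar1, jar2, jar3 only 2 to 4 are there at a start; the rules pass over those that are not, and their reading is None.
At some moment in a run one of jar0, jar1, jar2, jar3 may be knocked a few centimetres aside while the robot is not near it.
It also fails if it takes over 210 s, if anything falls off the work surface, if the arm or the gripper's body presses on something with over 40 N, if the wrist force passes 120 N, or if a joint passes its speed limit or range.

### The arm

A 6-joint arm with a two-finger parallel gripper is mounted at the origin on the work surface. World frame = base frame: x ahead of the robot, y to its left, z up, the work surface at z = 0. Lengths are in m, angles in rad, forces in N, time in s.
With the tool pointing down it reaches from about 0.275 to 0.825 m from the base axis. Payload 4.9 kg.
Tool frame: the origin (TCP) lies at the centre of the arm's flange, where the gripper is bolted on; the fingertips stand 173 mm ahead of it and the grasp point (between the pads) lies 155 mm ahead of it; x points along the fingers, z is the direction in which the jaws open and shut, and the axes are right-handed (so a half turn about x gives the same grasp; the last joint's range is limited). The gripper opens to 85 mm and grips with 20 to 120 N. Pads are 22 mm wide; open, the fingers measure 114 mm over their backs; the gripper's body (76 mm by 85 mm) begins 54 mm behind the grasp point. The pads swing forward as they close: fully open they stand 13 mm farther back than shut.
Start: joints at [-1.286, 0.326, -0.193, 1.052, 0, 1.437], TCP at [0.224, -0.502, 0.405] pointing down, gripper open.
Joint ranges: [-2.65, 2.65], [-0.97, 1.79], [-1.3, 1.35], [-1.93, 2.1], [-1.47, 1.37], [-3.14, 3.14]. Speed limits (rad/s): [2.57, 2.57, 3.14, 3.14, 3.14, 3.14].

### API

Orientations are given as a unit quaternion [x, y, z, w].
In Python, from plant import ctrl gives the robot as it stands. The module is installed in compiled form; this text tells all that it offers.
- The arm moves only by the tool drive_tool, never from a script. Its argument "moves" is a list of rows, each an object of numbers: "dx", "dy", "dz": the shift along the tool's x, y, z in units of 25 mm (1.0 is 25 mm); "ax", "ay", "az": the turn, a rotation vector about the tool's x, y, z in units of 6 degrees (1.0 is 6 degrees); "jaw": the closure, from -1 (fully open) to 1 (shut). In form: [{"dx": .., "dy": .., "dz": .., "ax": .., "ay": .., "az": .., "jaw": ..}, ...]. A call has 1 to 12 rows; each row shifts and turns the pose as measured when the row begins, along the tool's axes as they then stand; what a row does not reach is not made up. A row lasts 1/10 s, in which the tool goes at most 50 mm and 8.59 degrees, less where a joint would pass 70% of its speed; a pose out of reach is approached as far as the arm can. A call is refused whole if a number of a shift passes 1 or a number of a turn 1, either way. A call with a gripper value outside its range is refused whole. The fingers move at their own pace and stop on an object; "squeeze" is the grip in N (left out, the last holds). Time passes only in rows, so rows that do not move let the fingers close. It gives the time, the measured TCP pose, the force and the opening at its end, in the units of the state.
- ctrl.get_state(): the state, without advancing time (a new reading comes with each control period).
- ctrl.read_camera(name): name is "scene" or "top" or "wrist"; returns a dict with "pixels" (420x560x3 uint8, red, green, blue), "intrinsics" (3x3 intrinsics, pixels), "R" (3x3) and "t" (3): a world point X has camera coordinates R X + t. Camera axes: x right, y down, z forward; pixel columns grow to the right and rows downward; lengths in m; the calibration is good to about 2 mm. A picture is of the moment at which its call begins. There is no depth.
- ctrl.job_done(): hands the job in, once; it reports no verdict.
Trained networks look in a picture, given as the dict that the camera call returned (one of the last four; its "shot" number tells which), for a name from the list of things; names that differ only in an ending like _2 or _b are one class to them, and where a whole thing is asked for, a point or a joint stands for the part that bears it (a point fixed in the world has none). Each returns a list of dicts, best first, with "p" (0 to 1); they miss things now and then, are a little off and sometimes report something else, mostly with a low value. They report only what shows in the picture. A call takes as long as a camera call. They do not tell look-alikes from the thing itself.
- ctrl.search_frame(picture, target): "xy" ([column, row] in pixels, amid what is visible of it).
- ctrl.outline_of(picture, target): "pixels" (420x560 bool, what is visible of it) and "xy" ([column, row] in pixels, amid what is visible of it).
- ctrl.mark_of(picture, target): "xy" ([column, row] in pixels: a listed point, or the origin of a listed thing).
The state is a dict: "t": time; "joint_pos": joint angles; "joint_vel": joint speeds; "joint_torque": joint torques, N m; "tool_pos": TCP position; "orientation": TCP orientation; "wrist_force": force on the tool from outside, world axes, zero at the start; "ft_torque": the same for the moment, N m; "gripper_width": finger opening in m.
Only numpy, scipy, OpenCV 4.12 (cv2) and the standard library are available. Lean on these libraries where they do the work, as an engineer would, in place of code of your own. Each camera call takes 0.05 s, during which the arm holds its last target.

## Working session

There is one attempt and no reset: what is moved stays moved. The work goes in short steps, Python scripts to look and compute and a tool call to move; the robot and the scene stay as the last step left them, time stands still between calls to the robot, and variables do not carry over. Pictures are saved under pics/ and viewed, and the job is handed in when it is done.

Besides the shell and the picture viewer there is one more tool, called after ">>>" as name(argument=value, ...) on one line, values as JSON. drive_tool: Moves the arm, as the interface text tells. Its arguments: {"type":"object","properties":{"moves":{"type":"array"},"squeeze":{"type":"number"}},"required":["moves"]}

```bash
mkdir -p pics; ls; python3 - <<'E'
from plant import ctrl
import cv2
s=ctrl.get_state()
print({k:(v if not hasattr(v,'__len__') else [round(float(a),4) for a in v]) for k,v in s.items()})
for n in ["scene","top","wrist"]:
    p=ctrl.read_camera(n); cv2.imwrite(f"pics/a_{n}.png",p["pixels"][:,:,::-1]); print(n,p["intrinsics"].tolist(),p["R"].round(4).tolist(),p["t"].round(4).tolist(),p["shot"])
E
```

```text
pics
{'t': 0.0, 'joint_pos': [-1.2862, 0.3269, -0.1936, 1.052, 0.0, 1.4366], 'joint_vel': [-0.0011, 0.0004, -0.0016, 0.0004, 0.0002, 0.0007], 'joint_torque': [-0.0003, -44.3395, 26.2441, 0.0153, -0.0001, -0.0], 'tool_pos': [0.2236, -0.5022, 0.4039], 'orientation': [0.3855, 0.5934, -0.3848, 0.5926], 'wrist_force': [-0.6687, 0.7696, -0.6989], 'ft_torque': [0.0093, -0.023, -0.0164], 'gripper_width': 0.08558074390796258}
scene [[427.342203891147, 0.0, 282.0439506361404], [0.0, 427.342203891147, 207.83367738171896], [0.0, 0.0, 1.0]] [[0.7427, 0.6694, 0.0167], [0.5274, -0.5694, -0.6306], [-0.4126, 0.4772, -0.7759]] [-0.4498, -0.2343, 1.3259] 1
top [[451.2484419964, 0.0, 281.1269601900201], [0.0, 451.2484419964, 208.46316841148078], [0.0, 0.0, 1.0]] [[-0.0016, -1.0, 0.001], [-0.9868, 0.0014, -0.1622], [0.1622, -0.0013, -0.9868]] [0.0114, 0.5619, 1.0892] 2
wrist [[327.3733300126004, 0.0, 280.2870839767445], [0.0, 327.3733300126004, 210.09431732041062], [0.0, 0.0, 1.0]] [[0.4077, -0.9131, -0.0011], [-0.8787, -0.3926, 0.2717], [-0.2485, -0.1098, -0.9624]] [-0.5494, -0.0352, 0.3782] 3
```

View pics/a_scene.png

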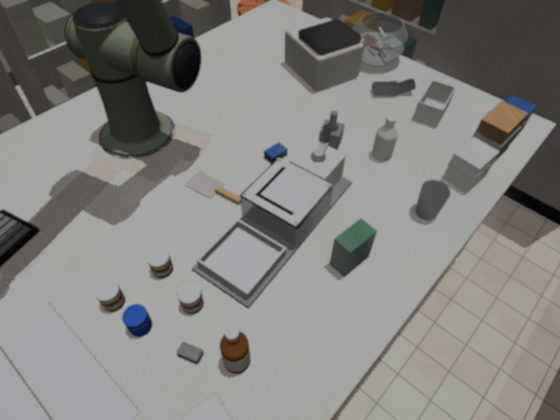

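View pics/a_top.png

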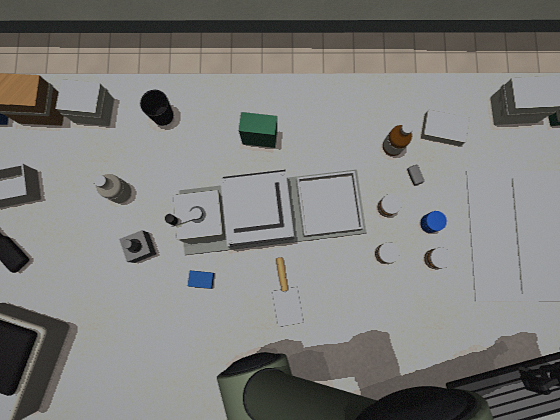

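View pics/a_wrist.png

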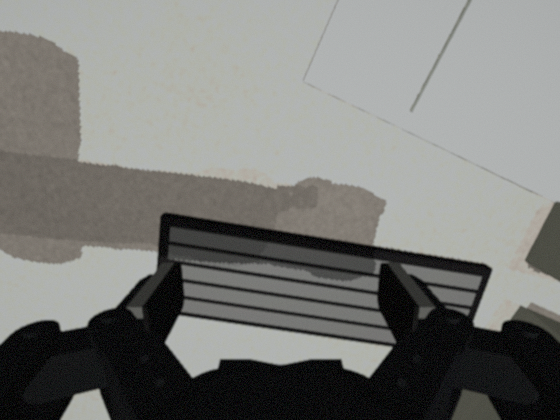

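Candidates for the jars in the top view: white-capped amber jars at (388,206), (386,253) and (436,258). The blue jar at (433,222) is the look-alike and stays put. The syrup bottle at (397,139) is tall. I'll locate everything in the top and scene views.

```bash
cat > h.py <<'E'
from plant import ctrl
import numpy as np, cv2
def ray(p,uv):
    K=np.array(p["intrinsics"]);R=np.array(p["R"]);t=np.array(p["t"])
    d=R.T@np.linalg.solve(K,[uv[0],uv[1],1.0]); return -R.T@t, d/np.linalg.norm(d)
def at_z(p,uv,z):
    c,d=ray(p,uv); return c+d*(z-c[2])/d[2]
def tri(a,ua,b,ub):
    A=np.zeros((3,3));y=np.zeros(3)
    for p,u in((a,ua),(b,ub)):
        c,d=ray(p,u);M=np.eye(3)-np.outer(d,d);A+=M;y+=M@c
    X=np.linalg.solve(A,y); return X
def proj(p,X):
    c=np.array(p["R"])@X+p["t"]; q=np.array(p["intrinsics"])@c; return q[:2]/q[2]
def rnd(v,n=4): return [round(float(a),n) for a in v]
E
cat > loc.py <<'E'
from h import *
a=ctrl.read_camera("top");b=ctrl.read_camera("scene")
Z=dict(jar0=0,cutter=0,syrup=0,lotion=0,carton_tall=0,carton_small=0,holder=0,stylus=.01,stylus_tip=.01,spinner=.112,drawer_floor=.016,station=0)
for i in range(7): Z[f"seam{i}"]=.098
for n,z in Z.items():
    for nm,p in(("top",a),("scn",b)):
        print(n,nm,[(round(r["p"],2),rnd(r["xy"],1),rnd(at_z(p,r["xy"],z)[:2])) for r in ctrl.mark_of(p,n) if r["p"]>.2])
E
python3 loc.py
```

```text
jar0 top [(0.89, [431.4, 257.2], [0.4418, -0.376]), (0.88, [387.2, 204.7], [0.579, -0.2677]), (0.88, [427.8, 220.8], [0.5363, -0.3719]), (0.69, [383.1, 252.1], [0.455, -0.2522])]
jar0 scn [(0.95, [142.9, 325.5], [0.5309, -0.3697]), (0.88, [163.9, 267.0], [0.4468, -0.2466]), (0.73, [188.4, 304.7], [0.5657, -0.271]), (0.64, [111.6, 303.6], [0.4367, -0.3856]), (0.33, [260.6, 195.6], [0.4602, 0.0736])]
cutter top [(0.44, [261.5, 210.2], [0.5649, 0.0619])]
cutter scn [(0.75, [192.4, 351.8], [0.6547, -0.3352])]
syrup top [(0.97, [390.8, 144.0], [0.7442, -0.2839]), (0.29, [265.6, 227.5], [0.5193, 0.051])]
syrup scn [(0.9, [237.3, 362.5], [0.7402, -0.2875])]
lotion top [(0.84, [115.4, 191.3], [0.6158, 0.4469]), (0.63, [275.6, 199.7], [0.5928, 0.025])]
lotion scn [(0.73, [381.2, 152.2], [0.6069, 0.445])]
carton_tall top [(0.74, [258.2, 134.8], [0.7703, 0.0719])]
carton_tall scn [(0.59, [348.5, 262.4], [0.7656, 0.0642])]
carton_small top [(0.91, [202.5, 278.2], [0.3893, 0.2115]), (0.65, [249.7, 229.3], [0.5147, 0.0923]), (0.57, [235.0, 229.9], [0.5131, 0.1304])]
carton_small scn [(0.59, [275.1
[... 4758 characters left out ...]
.0179]), (0.73, [276.8, 174.2], [0.5007, 0.0941])]
seam6 top [(0.98, [278.7, 210.9], [0.5474, 0.0165]), (0.83, [281.7, 222.6], [0.5191, 0.0093]), (0.73, [257.9, 210.4], [0.5487, 0.0663]), (0.72, [237.1, 229.0], [0.5039, 0.1155]), (0.68, [248.6, 231.9], [0.4969, 0.0881]), (0.68, [277.9, 184.4], [0.6123, 0.0184]), (0.64, [272.9, 198.5], [0.5776, 0.0304]), (0.58, [262.4, 226.7], [0.5093, 0.0553])]
seam6 scn [(0.95, [283.9, 169.8], [0.5035, 0.118]), (0.95, [259.6, 198.3], [0.5245, 0.0063]), (0.93, [265.9, 189.4], [0.5158, 0.0376]), (0.92, [295.1, 213.9], [0.6193, 0.0284]), (0.87, [267.8, 205.2], [0.5539, 0.004]), (0.86, [279.3, 207.3], [0.5784, 0.0179]), (0.73, [276.8, 174.2], [0.5007, 0.0941])]
```

```bash
python3 - <<'E'
import cv2
t=cv2.imread("pics/a_top.png"); c=t[110:300,370:560-90]; 
cv2.imwrite("pics/b_jars.png",cv2.resize(t[120:290,360:470],None,fx=3.4,fy=3.4,interpolation=cv2.INTER_CUBIC))
cv2.imwrite("pics/b_st.png",cv2.resize(t[150:300,110:310],None,fx=4,fy=4,interpolation=cv2.INTER_CUBIC))
E
```

```text
(no output)
```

View pics/b_jars.png

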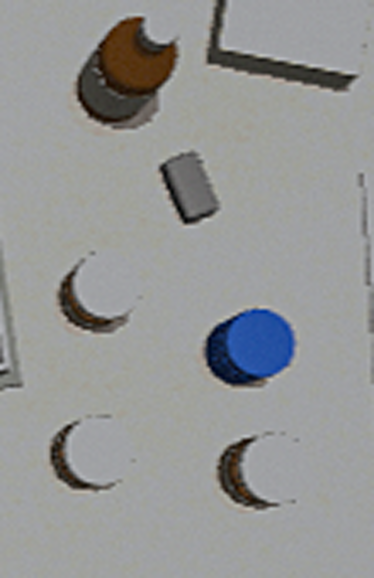

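View pics/b_st.png

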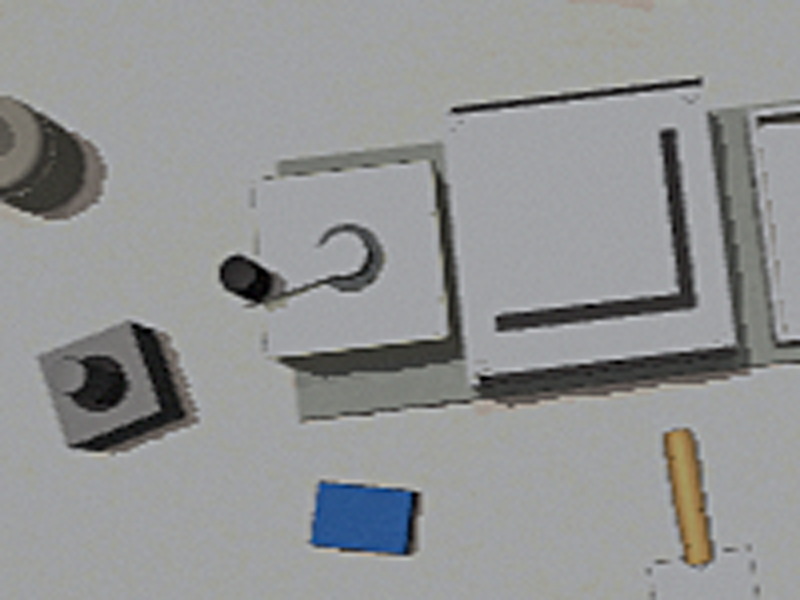

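The close crop confirms three amber jars with white caps at top-view (388,206), (386,253) and (436,258). The blue one is clearly different. Next I fit the station pose from the groove, and the jars from their outlines.

```bash
cat > fit.py <<'E'
from h import *
from scipy.optimize import minimize
def S(pose,pts):
    x,y,th=pose;c,s=np.cos(th),np.sin(th)
    p=np.asarray(pts,float);return np.c_[x+c*p[:,0]-s*p[:,1],y+s*p[:,0]+c*p[:,1],p[:,2]]
def groove(x0,y0):  # seam3 corner at (x0,y0); floor outline at z .0995 mid-depth
    w=5;P=[(x0-w,y0-w),(x0+100+w,y0-w),(x0+100+w,y0+w),(x0+w,y0+w),(x0+w,y0+110+w),(x0-w,y0+110+w)]
    return np.array([(a/1e3,b/1e3,.0985) for a,b in P])
def rast(p,P,sc=4):
    uv=np.array([proj(p,X) for X in P]);m=np.zeros((420*sc,560*sc),np.uint8)
    cv2.fillPoly(m,[np.round((uv+.5)*sc-.5).astype(int)],1)
    return cv2.resize(m.astype(np.float32),(560,420),interpolation=cv2.INTER_AREA)
if __name__=="__main__":
    a=ctrl.read_camera("top");b=ctrl.read_camera("scene")
    for nm,p,box in(("top",a,(232,178,285,235)),("scene",b,(255,160,300,218))):
        g=cv2.cvtColor(p["pixels"],cv2.COLOR_RGB2GRAY).astype(float)
        u0,v0,u1,v1=box
        cv2.imwrite(f"pics/c_{nm}.png",cv2.resize(p["pixels"][v0-20:v1+20,u0-20:u1+20,::-1],None,fx=6,fy=6,interpolation=cv2.INTER_NEAREST))
        sub=g[v0:v1,u0:u1]; print(nm,np.percentile(sub,[1,5,10,20,50,90]))
E
python3 fit.py
```

```text
top [ 35.  46.  69. 160. 162. 165.]
scene [ 37.09  54.    60.   127.   165.   166.  ]
```

View pics/c_scene.png

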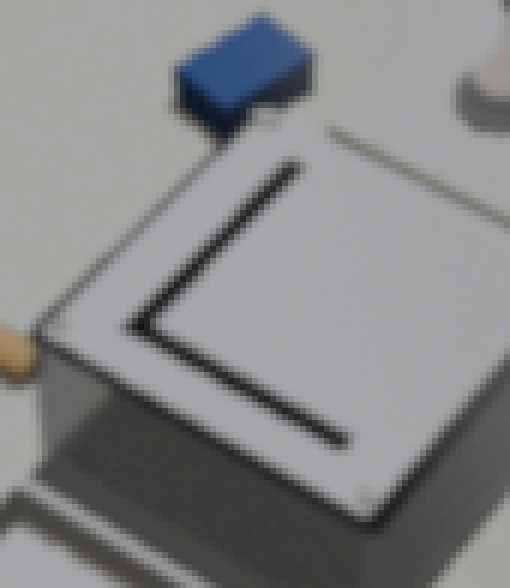

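View pics/c_top.png

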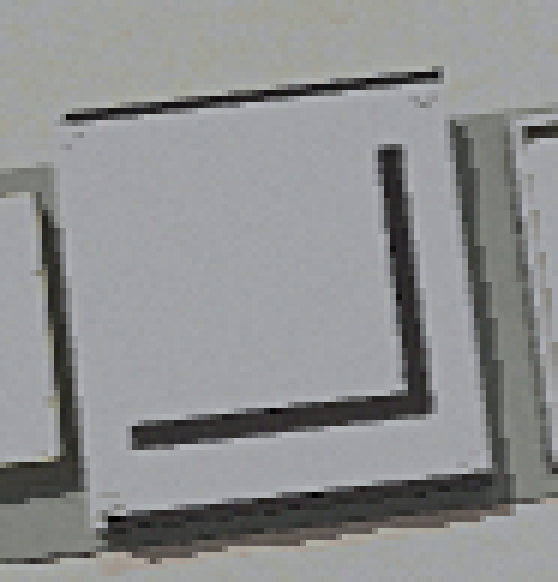

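```bash
cat > fit2.py <<'E'
from fit import *
def darkmask(p,seed):
    g=cv2.cvtColor(p["pixels"],cv2.COLOR_RGB2GRAY).astype(np.float32)
    d=np.clip((162-g)/(162-42),0,1)
    n,l=cv2.connectedComponents((d>.25).astype(np.uint8),connectivity=4)
    m=cv2.dilate((l==l[seed[1],seed[0]]).astype(np.uint8),np.ones((3,3)))
    return d*m
def fitg(imgs,x0):
    def cost(q):
        P=S(q,groove(0,0)); return sum(((rast(p,P)-d)**2).sum() for p,d in imgs)
    best=None
    r=minimize(cost,x0,method="Nelder-Mead",options=dict(initial_simplex=np.array(x0)+np.array([[0,0,0],[.008,0,0],[0,.008,0],[0,0,.06]]),xatol=1e-5,fatol=1e-4))
    return r.x,r.fun
if __name__=="__main__":
    a=ctrl.read_camera("top");b=ctrl.read_camera("scene")
    da=darkmask(a,(280,215));db=darkmask(b,(279,207)); print(da.sum(),db.sum())
    x0=[.52,.008,.1]
    for im in ([(a,da)],[(b,db)],[(a,da),(b,db)]):
        q,f=fitg(im,x0); print(rnd(q),round(f,2), rnd(S(q,[(.05,.055,0)])[0]))
    # drawer from top and tower etc
E
python3 fit2.py
```

```text
360.6667 209.88333
[0.514, 0.0095, 0.12] 9.77 [0.5571, 0.0701, 0.0]
[0.5106, 0.012, 0.1228] 27.89 [0.5535, 0.0727, 0.0]
[0.5132, 0.0108, 0.1142] 86.92 [0.5566, 0.0712, 0.0]
```

```bash
cat > mv.py <<'E'
from h import *
from scipy.spatial.transform import Rotation as Ro
import sys
# tool R: x down; yaw psi := direction of tool z (jaw) in world xy
def Rt(psi):
    z=np.array([np.cos(psi),np.sin(psi),0]);x=np.array([0,0,-1.]);return np.c_[x,np.cross(z,x),z]
def show(target=None,psi=None):
    s=ctrl.get_state();R=Ro.from_quat(s["orientation"]).as_matrix();p=np.array(s["tool_pos"])
    z=R[:,2];cur=np.arctan2(z[1],z[0])
    print("t %.2f"%s["t"],"pos",rnd(p),"down",rnd(R[:,0],3),"psi %.1f"%np.degrees(cur),"F",rnd(s["wrist_force"],1),"w %.4f"%s["gripper_width"],"j",rnd(s["joint_pos"],2))
    if target is not None:
        d=R.T@(np.array(target)-p)/.025
        print("shift units tool xyz",rnd(d,2),"min rows",int(np.ceil(abs(d).max())))
        if psi is not None:
            rv=Ro.from_matrix(R.T@Rt(psi)).as_rotvec(degrees=True)/6; print("turn units",rnd(rv,2))
if __name__=="__main__":
    a=[float(v) for v in sys.argv[1:]]
    show(a[:3] if len(a)>2 else None, np.radians(a[3]) if len(a)>3 else None)
E
python3 mv.py 0.45 -0.27 0.42 90; python3 - <<'E'
from mv import *
p=ctrl.read_camera("wrist");s=ctrl.get_state();R=Ro.from_quat(s["orientation"]).as_matrix()
c=-np.array(p["R"]).T@p["t"]; print("cam in tool",rnd(R.T@(c-s["tool_pos"])),"axes",(np.array(p["R"])@R).round(3).tolist())
E
```

```text
t 2.35 pos [0.2237, -0.5025, 0.4047] down [-0.0, -0.0, -1.0] psi -66.0 F [-0.7, 0.7, -0.4] w 0.0850 j [-1.29, 0.33, -0.19, 1.05, -0.0, 1.44]
shift units tool xyz [-0.61, 12.05, -4.81] min rows 13
turn units [-26.0, -0.0, 0.0]
cam in tool [0.0311, 0.0694, 0.0] axes [[-0.0, 0.001, 1.0], [-0.272, -0.962, 0.001], [0.962, -0.272, 0.001]]
```

```bash
python3 mv.py 0.41 -0.30 0.40 -83
```

```text
t 2.40 pos [0.2237, -0.5025, 0.4047] down [-0.0, 0.0, -1.0] psi -66.0 F [0.2, 0.6, 0.1] w 0.0853 j [-1.29, 0.33, -0.19, 1.05, -0.0, 1.44]
shift units tool xyz [0.19, 10.1, -4.37] min rows 11
turn units [2.83, -0.0, 0.0]
```

>>> drive_tool(moves=[{"dy": 1,"dz": -0.43},{"dy": 1,"dz": -0.43},{"dy": 1,"dz": -0.43},{"dy": 1,"dz": -0.43},{"dy": 1,"dz": -0.43},{"dy": 1,"dz": -0.43},{"dy": 1,"dz": -0.43},{"dy": 1,"dz": -0.43},{"dy": 1,"dz": -0.43},{"ax": 0.95},{"ax": 0.95},{"ax": 0.95}])

```text
invalid input at $.moves[0]: expected keys dx, dy, dz, ax, ay, az, jaw
```

```bash
python3 mv.py 0.41 -0.30 0.40 -83; cat > jars.py <<'E'
from h import *
import sys
n=sys.argv[1]
p=ctrl.read_camera("wrist");cv2.imwrite(f"pics/{n}.png",p["pixels"][:,:,::-1])
for r in ctrl.mark_of(p,"jar0"):
    if r["p"]>.3:
        u=r["xy"]; X=at_z(p,u,0); print(round(r["p"],2),rnd(u,0),rnd(X,4))
E
python3 jars.py d1
```

```text
t 2.40 pos [0.2237, -0.5025, 0.4047] down [-0.0, 0.0, -1.0] psi -66.0 F [0.2, 0.6, 0.1] w 0.0853 j [-1.29, 0.33, -0.19, 1.05, -0.0, 1.44]
shift units tool xyz [0.19, 10.1, -4.37] min rows 11
turn units [2.83, -0.0, 0.0]
```

All keys required.

>>> drive_tool(moves=[{"dx": 0,"dy": 1,"dz": -0.43,"ax": 0,"ay": 0,"az": 0,"jaw": -1},{"dx": 0,"dy": 1,"dz": -0.43,"ax": 0,"ay": 0,"az": 0,"jaw": -1},{"dx": 0,"dy": 1,"dz": -0.43,"ax": 0,"ay": 0,"az": 0,"jaw": -1},{"dx": 0,"dy": 1,"dz": -0.43,"ax": 0,"ay": 0,"az": 0,"jaw": -1},{"dx": 0,"dy": 1,"dz": -0.43,"ax": 0,"ay": 0,"az": 0,"jaw": -1},{"dx": 0,"dy": 1,"dz": -0.43,"ax": 0,"ay": 0,"az": 0,"jaw": -1},{"dx": 0,"dy": 1,"dz": -0.43,"ax": 0,"ay": 0,"az": 0,"jaw": -1},{"dx": 0,"dy": 1,"dz": -0.43,"ax": 0,"ay": 0,"az": 0,"jaw": -1},{"dx": 0,"dy": 1,"dz": -0.43,"ax": 0,"ay": 0,"az": 0,"jaw": -1},{"dx": 0,"dy": 1,"dz": -0.43,"ax": 0.95,"ay": 0,"az": 0,"jaw": -1},{"dx": 0,"dy": 0,"dz": 0,"ax": 0.95,"ay": 0,"az": 0,"jaw": -1},{"dx": 0,"dy": 0,"dz": 0,"ax": 0.95,"ay": 0,"az": 0,"jaw": -1}])

```text
t: 3.7
tool_pos: [0.4156, -0.2958, 0.4049]
orientation: [0.472, 0.525, -0.473, 0.527]
wrist_force: [-0.4, 0.2, 0.2]
gripper_width: 0.0853
```

```bash
python3 mv.py 0.41 -0.30 0.40 -83; python3 jars.py d1
```

```text
t 3.70 pos [0.4156, -0.2958, 0.4049] down [0.002, -0.002, -1.0] psi -83.8 F [-0.4, 0.2, 0.2] w 0.0853 j [-0.76, 0.25, -0.3, 1.02, -0.0, 2.27]
shift units tool xyz [0.2, -0.24, 0.14] min rows 1
turn units [-0.14, 0.02, -0.02]
0.74 [244.0, 145.0] [0.4513, -0.2516, 0.0]
0.73 [267.0, 26.0] [0.5739, -0.2663, 0.0]
0.59 [354.0, 171.0] [0.4358, -0.3797, 0.0]
0.57 [362.0, 84.0] [0.5293, -0.3722, 0.0]
```

View pics/d1.png

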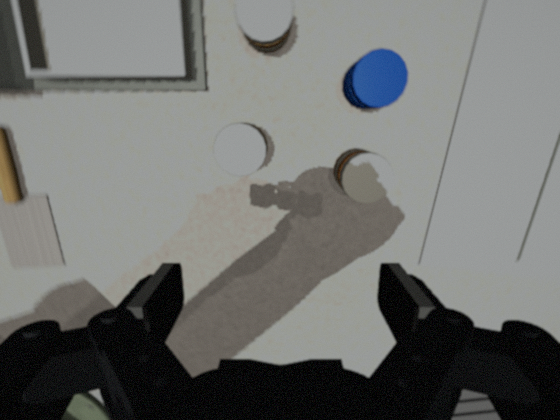

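The wrist view shows jars B (240,150), C (366,178) and A (265,12), with the blue look-alike at (376,78). I cross-check them with the cap centres at z = 0.058.

```bash
python3 - <<'E'
from h import *
p=ctrl.read_camera("wrist")
for u in [(240.5,149),(366,178),(265,13),(376,78)]: print(u,rnd(at_z(p,u,.058)))
E
python3 mv.py 0.4515 -0.251 0.25 -83
```

```text
(240.5, 149) [0.4521, -0.2548, 0.058]
(366, 178) [0.4379, -0.3787, 0.058]
(265, 13) [0.5692, -0.2665, 0.058]
(376, 78) [0.5287, -0.3711, 0.058]
t 3.85 pos [0.4151, -0.2964, 0.4049] down [0.002, -0.002, -1.0] psi -83.6 F [-0.7, -0.7, 0.1] w 0.0854 j [-0.76, 0.25, -0.3, 1.02, -0.0, 2.26]
shift units tool xyz [6.19, 1.64, -1.66] min rows 7
turn units [-0.1, 0.02, -0.01]
```

>>> drive_tool(moves=[{"dx": 0.9,"dy": 0.3,"dz": -0.3,"ax": 0,"ay": 0,"az": 0,"jaw": -1},{"dx": 0.9,"dy": 0.3,"dz": -0.3,"ax": 0,"ay": 0,"az": 0,"jaw": -1},{"dx": 0.9,"dy": 0.3,"dz": -0.3,"ax": 0,"ay": 0,"az": 0,"jaw": -1},{"dx": 0.9,"dy": 0.3,"dz": -0.3,"ax": 0,"ay": 0,"az": 0,"jaw": -1},{"dx": 0.9,"dy": 0.3,"dz": -0.3,"ax": 0,"ay": 0,"az": 0,"jaw": -1},{"dx": 0.9,"dy": 0.15,"dz": -0.1,"ax": -0.1,"ay": 0,"az": 0,"jaw": -1},{"dx": 0.5,"dy": 0,"dz": 0,"ax": 0,"ay": 0,"az": 0,"jaw": -1}])

```text
t: 4.55
tool_pos: [0.4532, -0.2548, 0.2554]
orientation: [0.465, 0.528, -0.466, 0.536]
wrist_force: [0.0, -0.4, -0.2]
gripper_width: 0.0853
```

```bash
python3 mv.py 0.4518 -0.2535 0.199 -83; python3 jars.py d2
```

```text
t 4.55 pos [0.4532, -0.2548, 0.2554] down [0.008, -0.009, -1.0] psi -82.3 F [0.0, -0.4, -0.2] w 0.0853 j [-0.65, 0.42, -0.48, 0.66, -0.0, 2.35]
shift units tool xyz [2.25, -0.06, -0.08] min rows 3
turn units [0.11, 0.09, -0.06]
0.87 [274.0, 222.0] [0.4517, -0.2528, 0.0]
0.83 [440.0, 264.0] [0.4356, -0.3809, -0.0]
0.74 [318.0, 39.0] [0.5738, -0.2644, 0.0]
0.59 [467.0, 135.0] [0.5296, -0.3737, 0.0]
```

View pics/d2.png

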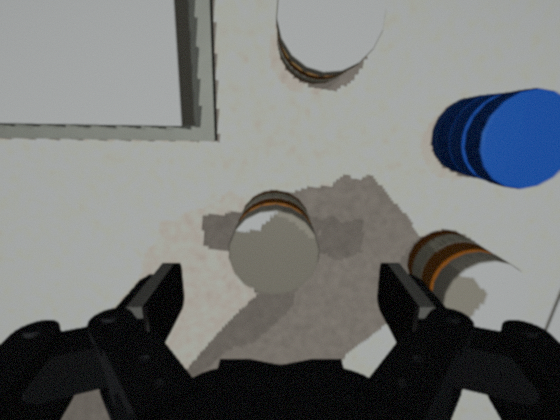

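>>> drive_tool(moves=[{"dx": 0.75,"dy": -0.03,"dz": -0.04,"ax": 0.1,"ay": 0.09,"az": -0.06,"jaw": -1},{"dx": 0.75,"dy": 0,"dz": 0,"ax": 0,"ay": 0,"az": 0,"jaw": -1},{"dx": 0.73,"dy": 0,"dz": 0,"ax": 0,"ay": 0,"az": 0,"jaw": -1},{"dx": 0,"dy": 0,"dz": 0,"ax": 0,"ay": 0,"az": 0,"jaw": 1},{"dx": 0,"dy": 0,"dz": 0,"ax": 0,"ay": 0,"az": 0,"jaw": 1},{"dx": 0,"dy": 0,"dz": 0,"ax": 0,"ay": 0,"az": 0,"jaw": 1},{"dx": 0,"dy": 0,"dz": 0,"ax": 0,"ay": 0,"az": 0,"jaw": 1},{"dx": 0,"dy": 0,"dz": 0,"ax": 0,"ay": 0,"az": 0,"jaw": 1},{"dx": 0,"dy": 0,"dz": 0,"ax": 0,"ay": 0,"az": 0,"jaw": 1},{"dx": 0,"dy": 0,"dz": 0,"ax": 0,"ay": 0,"az": 0,"jaw": 1}], squeeze=30)

```text
t: 5.65
tool_pos: [0.4544, -0.2586, 0.2064]
orientation: [0.468, 0.527, -0.468, 0.534]
wrist_force: [-0.5, -0.0, -0.9]
gripper_width: 0.05
```

```bash
python3 mv.py 0.4518 -0.2535 0.199 -83
```

```text
t 5.65 pos [0.4544, -0.2586, 0.2064] down [0.008, -0.007, -1.0] psi -82.8 F [-0.5, -0.0, -0.9] w 0.0500 j [-0.66, 0.5, -0.52, 0.55, -0.0, 2.36]
shift units tool xyz [0.29, -0.08, -0.22] min rows 1
turn units [0.03, 0.07, -0.07]
```

>>> drive_tool(moves=[{"dx": -0.5,"dy": 0,"dz": 0,"ax": 0,"ay": 0.07,"az": -0.07,"jaw": 1},{"dx": -1,"dy": 0,"dz": 0,"ax": 0,"ay": 0,"az": 0,"jaw": 1},{"dx": -1,"dy": 0,"dz": 0,"ax": 0,"ay": 0,"az": 0,"jaw": 1},{"dx": -1,"dy": 0,"dz": 0,"ax": 0,"ay": 0,"az": 0,"jaw": 1},{"dx": 0,"dy": 0,"dz": 0,"ax": 0,"ay": 0,"az": 0,"jaw": 1}])

```text
t: 6.15
tool_pos: [0.4538, -0.258, 0.2959]
orientation: [0.467, 0.532, -0.468, 0.529]
wrist_force: [0.2, -0.2, -0.6]
gripper_width: 0.0498
```

```bash
python3 mv.py 0.53 -0.10 0.30 -83; python3 - <<'E'
from h import *
p=ctrl.read_camera("wrist");cv2.imwrite("pics/d3.png",p["pixels"][:,:,::-1])
from fit import S
for st in [(.5571,.0701,.12),(.5535,.0727,.1228)]:
  for n,q in dict(plate=(-.085,-.235,.01),plate2=(.085,-.235,.01),din1=(-.07,-.252,.041),din2=(.07,-.252,.041)).items(): print(n,rnd(proj(p,S(st,[q])[0]),1))
E
```

```text
t 6.15 pos [0.4538, -0.258, 0.2959] down [-0.003, 0.002, -1.0] psi -82.8 F [0.2, -0.2, -0.6] w 0.0498 j [-0.66, 0.38, -0.42, 0.78, -0.0, 2.36]
shift units tool xyz [-0.16, 3.82, -5.89] min rows 6
turn units [0.03, -0.02, 0.03]
plate [178.2, 133.0]
plate2 [156.4, -150.2]
din1 [188.1, 111.9]
din2 [169.7, -160.0]
plate [174.8, 136.5]
plate2 [151.6, -145.0]
din1 [184.1, 116.0]
din2 [164.1, -154.0]
```

View pics/d3.png

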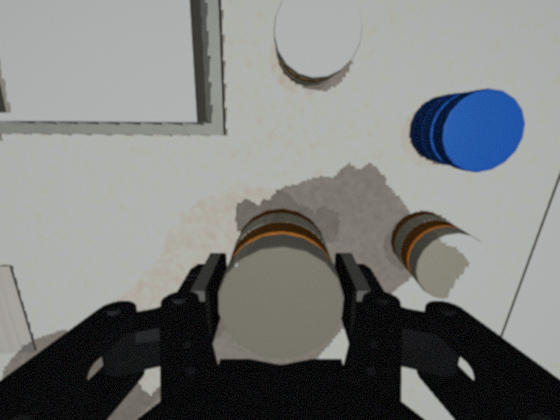

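```bash
python3 - <<'E'
from fit import S
for q in [(-.038,-.147,0),(.038,-.147,0),(0,-.218,0),(0,-.182,0)]: print(q,S((.5556,.0712,.121),[q]).round(4))
E
python3 mv.py 0.5356 -0.0793 0.295 -83
```

```text
(-0.038, -0.147, 0) [[ 0.5356 -0.0793  0.    ]]
(0.038, -0.147, 0) [[ 0.6111 -0.0701  0.    ]]
(0, -0.218, 0) [[ 0.5819 -0.1452  0.    ]]
(0, -0.182, 0) [[ 0.5776 -0.1095  0.    ]]
t 6.20 pos [0.4532, -0.2576, 0.2943] down [-0.005, 0.003, -1.0] psi -82.8 F [0.2, -0.1, -1.0] w 0.0501 j [-0.66, 0.38, -0.42, 0.77, -0.0, 2.36]
shift units tool xyz [-0.02, 4.16, -6.66] min rows 7
turn units [0.03, -0.04, 0.04]
```

>>> drive_tool(moves=[{"dx": 0,"dy": 0.52,"dz": -0.83,"ax": 0,"ay": 0,"az": 0,"jaw": 1},{"dx": 0,"dy": 0.52,"dz": -0.83,"ax": 0,"ay": 0,"az": 0,"jaw": 1},{"dx": 0,"dy": 0.52,"dz": -0.83,"ax": 0,"ay": 0,"az": 0,"jaw": 1},{"dx": 0,"dy": 0.52,"dz": -0.83,"ax": 0,"ay": 0,"az": 0,"jaw": 1},{"dx": 0,"dy": 0.52,"dz": -0.83,"ax": 0,"ay": 0,"az": 0,"jaw": 1},{"dx": 0,"dy": 0.52,"dz": -0.83,"ax": 0,"ay": 0,"az": 0,"jaw": 1},{"dx": 0,"dy": 0.52,"dz": -0.83,"ax": 0,"ay": 0,"az": 0,"jaw": 1},{"dx": 0,"dy": 0.52,"dz": -0.83,"ax": 0,"ay": -0.04,"az": 0.04,"jaw": 1},{"dx": 0,"dy": 0,"dz": 0,"ax": 0,"ay": 0,"az": 0,"jaw": 1}])

```text
t: 7.1
tool_pos: [0.5343, -0.0725, 0.2819]
orientation: [0.466, 0.535, -0.471, 0.524]
wrist_force: [-0.7, -0.5, -0.2]
gripper_width: 0.05
```

```bash
python3 - <<'E'
from h import *
p=ctrl.read_camera("wrist")
from fit import S
im=p["pixels"][:,:,::-1].copy()
for st,col in [((.5571,.0701,.12),(0,0,255)),((.5535,.0727,.1228),(0,255,0))]:
  dy=-.182
  for z in(.041,.016):
    uv=np.array([proj(p,X) for X in S(st,[(a*.07,dy+b*.07,z) for a,b in((-1,-1),(1,-1),(1,1),(-1,1))])])
    cv2.polylines(im,[uv.round().astype(int)],True,col,1)
cv2.imwrite("pics/d4.png",im)
E
python3 mv.py 0.5356 -0.0793 0.295 -83;
```

```text
t 7.15 pos [0.5337, -0.0734, 0.2816] down [-0.017, 0.005, -1.0] psi -83.1 F [-0.5, -0.5, -1.0] w 0.0501 j [-0.27, 0.43, -0.38, 0.78, 0.0, 2.75]
shift units tool xyz [-0.54, 0.04, 0.24] min rows 1
turn units [-0.01, -0.06, 0.15]
```

View pics/d4.png

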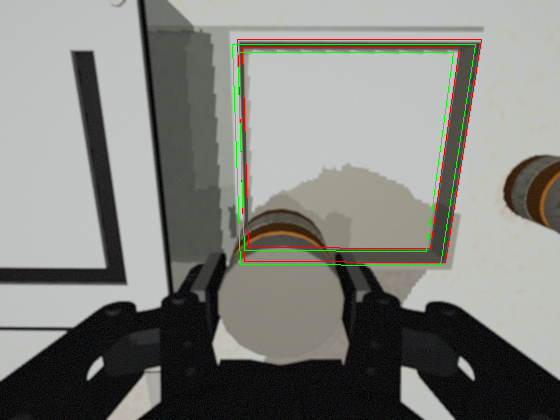

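>>> drive_tool(moves=[{"dx": 0,"dy": 0.1,"dz": 0.27,"ax": 0,"ay": -0.06,"az": 0.15,"jaw": 1},{"dx": 0.7,"dy": 0,"dz": 0,"ax": 0,"ay": 0,"az": 0,"jaw": 1},{"dx": 0.7,"dy": 0,"dz": 0,"ax": 0,"ay": 0,"az": 0,"jaw": 1},{"dx": 0.5,"dy": 0,"dz": 0,"ax": 0,"ay": 0,"az": 0,"jaw": 1},{"dx": 0,"dy": 0,"dz": 0,"ax": 0,"ay": 0,"az": 0,"jaw": 1}])

```text
t: 7.65
tool_pos: [0.5358, -0.0851, 0.2302]
orientation: [0.47, 0.527, -0.471, 0.529]
wrist_force: [0.2, -0.5, -0.4]
gripper_width: 0.0503
```

```bash
python3 mv.py 0.537 -0.0803 0.2235 -83
```

```text
t 7.65 pos [0.5358, -0.0851, 0.2302] down [0.001, -0.002, -1.0] psi -83.4 F [0.2, -0.5, -0.4] w 0.0503 j [-0.29, 0.49, -0.44, 0.64, -0.0, 2.73]
shift units tool xyz [0.27, 0.07, -0.19] min rows 1
turn units [-0.06, 0.02, -0.0]
```

>>> drive_tool(moves=[{"dx": 0.1,"dy": 0.05,"dz": -0.19,"ax": 0,"ay": 0,"az": 0,"jaw": 1},{"dx": 0.15,"dy": 0,"dz": 0,"ax": 0,"ay": 0,"az": 0,"jaw": 1},{"dx": 0.05,"dy": 0,"dz": 0,"ax": 0,"ay": 0,"az": 0,"jaw": 1},{"dx": 0,"dy": 0,"dz": 0,"ax": 0,"ay": 0,"az": 0,"jaw": 1}])

```text
t: 8.05
tool_pos: [0.5367, -0.0821, 0.2232]
orientation: [0.471, 0.526, -0.471, 0.529]
wrist_force: [0.4, 0.4, -0.6]
gripper_width: 0.0498
```

```bash
python3 mv.py 0.537 -0.0803 0.2235 -83
```

```text
t 8.05 pos [0.5367, -0.0821, 0.2232] down [0.002, -0.003, -1.0] psi -83.5 F [0.4, 0.4, -0.6] w 0.0498 j [-0.29, 0.5, -0.44, 0.62, -0.0, 2.74]
shift units tool xyz [-0.01, 0.02, -0.07] min rows 1
turn units [-0.09, 0.03, -0.02]
```

>>> drive_tool(moves=[{"dx": 0.06,"dy": 0,"dz": 0,"ax": 0,"ay": 0,"az": 0,"jaw": 1},{"dx": 0,"dy": 0,"dz": 0,"ax": 0,"ay": 0,"az": 0,"jaw": 1},{"dx": 0,"dy": 0,"dz": 0,"ax": 0,"ay": 0,"az": 0,"jaw": -0.55},{"dx": 0,"dy": 0,"dz": 0,"ax": 0,"ay": 0,"az": 0,"jaw": -0.55},{"dx": 0,"dy": 0,"dz": 0,"ax": 0,"ay": 0,"az": 0,"jaw": -0.55},{"dx": 0,"dy": 0,"dz": 0,"ax": 0,"ay": 0,"az": 0,"jaw": -0.55},{"dx": -0.4,"dy": 0,"dz": 0,"ax": 0,"ay": 0,"az": 0,"jaw": -0.55},{"dx": -1,"dy": 0,"dz": 0,"ax": 0,"ay": 0,"az": 0,"jaw": -0.55},{"dx": -1,"dy": 0,"dz": 0,"ax": 0,"ay": 0,"az": 0,"jaw": -0.55},{"dx": -1,"dy": 0,"dz": 0,"ax": 0,"ay": 0,"az": 0,"jaw": -1},{"dx": 0,"dy": 0,"dz": 0,"ax": 0,"ay": 0,"az": 0,"jaw": -1}])

```text
t: 9.15
tool_pos: [0.5368, -0.0817, 0.313]
orientation: [0.471, 0.525, -0.471, 0.53]
wrist_force: [0.7, -0.2, -0.2]
gripper_width: 0.0852
```

```bash
python3 mv.py 0.437 -0.379 0.27 -83; python3 jars.py d5
```

```text
t 9.15 pos [0.5368, -0.0817, 0.313] down [0.004, -0.004, -1.0] psi -83.5 F [0.7, -0.2, -0.2] w 0.0852 j [-0.29, 0.39, -0.35, 0.83, -0.0, 2.74]
shift units tool xyz [1.75, -5.32, 11.36] min rows 12
turn units [-0.09, 0.04, -0.04]
0.89 [281.0, 206.0] [0.532, -0.0841, 0.0]
0.55 [492.0, 185.0] [0.5721, -0.2662, 0.0]
```

View pics/d5.png

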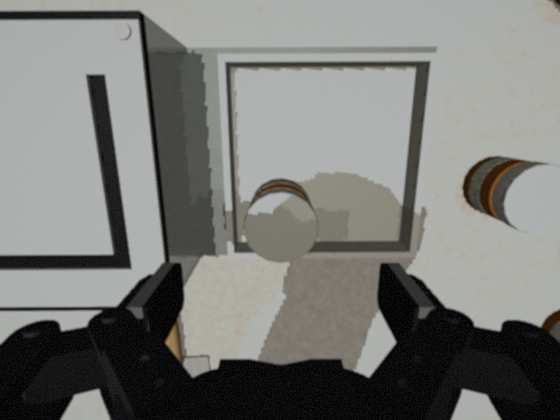

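```bash
python3 mv.py 0.571 -0.266 0.28 -83
```

```text
t 9.25 pos [0.5357, -0.0814, 0.3099] down [0.0, -0.003, -1.0] psi -83.5 F [-0.0, -0.1, -1.4] w 0.0853 j [-0.29, 0.39, -0.35, 0.82, -0.0, 2.74]
shift units tool xyz [1.22, 0.57, 7.49] min rows 8
turn units [-0.09, 0.03, 0.0]
```

>>> drive_tool(moves=[{"dx": 0.1,"dy": 0.07,"dz": 0.94,"ax": -0.09,"ay": 0.03,"az": 0,"jaw": -1},{"dx": 0.1,"dy": 0.07,"dz": 0.94,"ax": 0,"ay": 0,"az": 0,"jaw": -1},{"dx": 0.1,"dy": 0.07,"dz": 0.94,"ax": 0,"ay": 0,"az": 0,"jaw": -1},{"dx": 0.1,"dy": 0.07,"dz": 0.94,"ax": 0,"ay": 0,"az": 0,"jaw": -1},{"dx": 0.1,"dy": 0.07,"dz": 0.94,"ax": 0,"ay": 0,"az": 0,"jaw": -1},{"dx": 0.1,"dy": 0.07,"dz": 0.94,"ax": 0,"ay": 0,"az": 0,"jaw": -1},{"dx": 0.1,"dy": 0.07,"dz": 0.94,"ax": 0,"ay": 0,"az": 0,"jaw": -1},{"dx": 0.1,"dy": 0.07,"dz": 0.9,"ax": 0,"ay": 0,"az": 0,"jaw": -1},{"dx": 0,"dy": 0,"dz": 0,"ax": 0,"ay": 0,"az": 0,"jaw": -1}])

```text
t: 10.15
tool_pos: [0.5689, -0.2691, 0.2763]
orientation: [0.466, 0.537, -0.469, 0.523]
wrist_force: [0.2, -0.5, 0.7]
gripper_width: 0.0853
```

```bash
python3 jars.py d6;python3 mv.py 0.571 -0.266 0.203 -83
```

```text
0.7 [32.0, 221.0] [0.5298, -0.0723, 0.0]
0.69 [404.0, 267.0] [0.529, -0.3732, 0.0]
0.65 [282.0, 199.0] [0.573, -0.2666, 0.0]
0.61 [388.0, 363.0] [0.4344, -0.3808, 0.0]
t 10.25 pos [0.5684, -0.2667, 0.2765] down [-0.019, 0.012, -1.0] psi -82.7 F [0.5, 0.5, 0.2] w 0.0851 j [-0.56, 0.58, -0.13, 0.88, -0.0, 2.46]
shift units tool xyz [2.94, 0.16, 0.03] min rows 3
turn units [0.05, -0.13, 0.16]
```

View pics/d6.png

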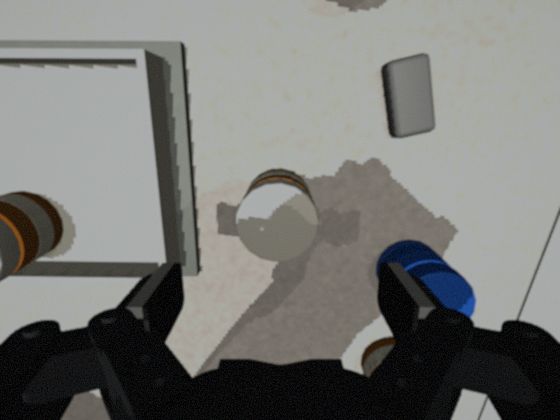

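>>> drive_tool(moves=[{"dx": 0,"dy": 0.1,"dz": 0.03,"ax": 0.05,"ay": -0.13,"az": 0.16,"jaw": -1},{"dx": 0.9,"dy": 0.05,"dz": 0,"ax": 0,"ay": 0,"az": 0,"jaw": -1},{"dx": 0.9,"dy": 0,"dz": 0,"ax": 0,"ay": 0,"az": 0,"jaw": -1},{"dx": 0.8,"dy": 0,"dz": 0,"ax": 0,"ay": 0,"az": 0,"jaw": -1},{"dx": 0.3,"dy": 0,"dz": 0,"ax": 0,"ay": 0,"az": 0,"jaw": -1},{"dx": 0,"dy": 0,"dz": 0,"ax": 0,"ay": 0,"az": 0,"jaw": -1}])

```text
t: 10.85
tool_pos: [0.5728, -0.2608, 0.2026]
orientation: [0.468, 0.53, -0.466, 0.532]
wrist_force: [0.2, 0.1, -0.1]
gripper_width: 0.0858
```

```bash
python3 mv.py 0.572 -0.266 0.203 -83
```

```text
t 10.85 pos [0.5728, -0.2608, 0.2026] down [0.004, -0.001, -1.0] psi -82.7 F [0.2, 0.1, -0.1] w 0.0858 j [-0.54, 0.66, -0.21, 0.7, 0.0, 2.47]
shift units tool xyz [-0.02, -0.06, 0.2] min rows 1
turn units [0.06, 0.01, -0.04]
```

>>> drive_tool(moves=[{"dx": 0,"dy": -0.04,"dz": 0.2,"ax": 0,"ay": 0,"az": 0,"jaw": -1},{"dx": 0,"dy": 0,"dz": 0,"ax": 0,"ay": 0,"az": 0,"jaw": 1},{"dx": 0,"dy": 0,"dz": 0,"ax": 0,"ay": 0,"az": 0,"jaw": 1},{"dx": 0,"dy": 0,"dz": 0,"ax": 0,"ay": 0,"az": 0,"jaw": 1},{"dx": 0,"dy": 0,"dz": 0,"ax": 0,"ay": 0,"az": 0,"jaw": 1},{"dx": 0,"dy": 0,"dz": 0,"ax": 0,"ay": 0,"az": 0,"jaw": 1},{"dx": 0,"dy": 0,"dz": 0,"ax": 0,"ay": 0,"az": 0,"jaw": 1}])

```text
t: 11.55
tool_pos: [0.5739, -0.2665, 0.2069]
orientation: [0.468, 0.528, -0.466, 0.535]
wrist_force: [0.6, 0.5, -0.5]
gripper_width: 0.0498
```

```bash
python3 mv.py 0.572 -0.266 0.29 -83
```

```text
t 11.55 pos [0.5739, -0.2665, 0.2069] down [0.01, -0.004, -1.0] psi -82.6 F [0.6, 0.5, -0.5] w 0.0498 j [-0.55, 0.65, -0.2, 0.7, 0.0, 2.46]
shift units tool xyz [-3.32, -0.04, -0.01] min rows 4
turn units [0.06, 0.05, -0.09]
```

>>> drive_tool(moves=[{"dx": -0.5,"dy": 0,"dz": 0,"ax": 0,"ay": 0.05,"az": -0.09,"jaw": 1},{"dx": -1,"dy": 0,"dz": 0,"ax": 0,"ay": 0,"az": 0,"jaw": 1},{"dx": -1,"dy": 0,"dz": 0,"ax": 0,"ay": 0,"az": 0,"jaw": 1},{"dx": -1,"dy": 0,"dz": 0,"ax": 0,"ay": 0,"az": 0,"jaw": 1},{"dx": -0.6,"dy": 0,"dz": 0,"ax": 0,"ay": 0,"az": 0,"jaw": 1},{"dx": 0,"dy": 0,"dz": 0,"ax": 0,"ay": 0,"az": 0,"jaw": 1}])

```text
t: 12.15
tool_pos: [0.5729, -0.266, 0.3106]
orientation: [0.466, 0.533, -0.467, 0.529]
wrist_force: [-0.2, -0.1, -0.8]
gripper_width: 0.0498
```

```bash
python3 mv.py 0.6126 -0.0712 0.305 -83
```

```text
t 12.15 pos [0.5729, -0.266, 0.3106] down [-0.005, 0.003, -1.0] psi -82.6 F [-0.2, -0.1, -0.8] w 0.0498 j [-0.55, 0.55, -0.09, 0.93, -0.0, 2.46]
shift units tool xyz [0.24, 2.58, -7.52] min rows 8
turn units [0.06, -0.03, 0.05]
```

>>> drive_tool(moves=[{"dx": 0,"dy": 0.33,"dz": -0.94,"ax": 0.05,"ay": -0.03,"az": 0.05,"jaw": 1},{"dx": 0,"dy": 0.33,"dz": -0.94,"ax": 0,"ay": 0,"az": 0,"jaw": 1},{"dx": 0,"dy": 0.33,"dz": -0.94,"ax": 0,"ay": 0,"az": 0,"jaw": 1},{"dx": 0,"dy": 0.33,"dz": -0.94,"ax": 0,"ay": 0,"az": 0,"jaw": 1},{"dx": 0,"dy": 0.33,"dz": -0.94,"ax": 0,"ay": 0,"az": 0,"jaw": 1},{"dx": 0,"dy": 0.33,"dz": -0.94,"ax": 0,"ay": 0,"az": 0,"jaw": 1},{"dx": 0,"dy": 0.33,"dz": -0.94,"ax": 0,"ay": 0,"az": 0,"jaw": 1},{"dx": 0,"dy": 0.33,"dz": -0.7,"ax": 0,"ay": 0,"az": 0,"jaw": 1},{"dx": 0,"dy": 0,"dz": 0,"ax": 0,"ay": 0,"az": 0,"jaw": 1},{"dx": 0,"dy": 0,"dz": 0,"ax": 0,"ay": 0,"az": 0,"jaw": 1}])

```text
t: 13.15
tool_pos: [0.6145, -0.0707, 0.2991]
orientation: [0.467, 0.533, -0.471, 0.526]
wrist_force: [0.4, 0.3, -0.1]
gripper_width: 0.0502
```

```bash
python3 mv.py 0.6126 -0.0712 0.2230 -83
```

```text
t 13.15 pos [0.6145, -0.0707, 0.2991] down [-0.011, 0.003, -1.0] psi -83.1 F [0.4, 0.3, -0.1] w 0.0502 j [-0.23, 0.54, -0.14, 0.9, 0.0, 2.79]
shift units tool xyz [3.05, -0.04, 0.02] min rows 4
turn units [-0.02, -0.04, 0.1]
```

>>> drive_tool(moves=[{"dx": 0.6,"dy": -0.04,"dz": 0.02,"ax": 0,"ay": -0.04,"az": 0.1,"jaw": 1},{"dx": 0.7,"dy": 0,"dz": 0,"ax": 0,"ay": 0,"az": 0,"jaw": 1},{"dx": 0.7,"dy": 0,"dz": 0,"ax": 0,"ay": 0,"az": 0,"jaw": 1},{"dx": 0.5,"dy": 0,"dz": 0,"ax": 0,"ay": 0,"az": 0,"jaw": 1},{"dx": 0.3,"dy": 0,"dz": 0,"ax": 0,"ay": 0,"az": 0,"jaw": 1},{"dx": 0,"dy": 0,"dz": 0,"ax": 0,"ay": 0,"az": 0,"jaw": 1}])

```text
t: 13.75
tool_pos: [0.6118, -0.0761, 0.2245]
orientation: [0.47, 0.528, -0.471, 0.528]
wrist_force: [0.2, 0.3, -1.0]
gripper_width: 0.0501
```

```bash
python3 mv.py 0.6126 -0.0712 0.2230 -83
```

```text
t 13.75 pos [0.6118, -0.0761, 0.2245] down [-0.002, -0.002, -1.0] psi -83.4 F [0.2, 0.3, -1.0] w 0.0501 j [-0.24, 0.61, -0.23, 0.73, -0.0, 2.78]
shift units tool xyz [0.06, 0.05, -0.19] min rows 1
turn units [-0.07, 0.01, 0.02]
```

>>> drive_tool(moves=[{"dx": 0,"dy": 0.05,"dz": -0.22,"ax": 0,"ay": 0,"az": 0,"jaw": 1},{"dx": 0.07,"dy": 0,"dz": 0,"ax": 0,"ay": 0,"az": 0,"jaw": 1},{"dx": 0.04,"dy": 0,"dz": 0,"ax": 0,"ay": 0,"az": 0,"jaw": 1},{"dx": 0,"dy": 0,"dz": 0,"ax": 0,"ay": 0,"az": 0,"jaw": -0.55},{"dx": 0,"dy": 0,"dz": 0,"ax": 0,"ay": 0,"az": 0,"jaw": -0.55},{"dx": 0,"dy": 0,"dz": 0,"ax": 0,"ay": 0,"az": 0,"jaw": -0.55},{"dx": 0,"dy": 0,"dz": 0,"ax": 0,"ay": 0,"az": 0,"jaw": -0.55},{"dx": -0.4,"dy": 0,"dz": 0,"ax": 0,"ay": 0,"az": 0,"jaw": -0.55},{"dx": -1,"dy": 0,"dz": 0,"ax": 0,"ay": 0,"az": 0,"jaw": -0.55},{"dx": -1,"dy": 0,"dz": 0,"ax": 0,"ay": 0,"az": 0,"jaw": -0.55},{"dx": -1,"dy": 0,"dz": 0,"ax": 0,"ay": 0,"az": 0,"jaw": -1},{"dx": 0,"dy": 0,"dz": 0,"ax": 0,"ay": 0,"az": 0,"jaw": -1}])

```text
t: 14.95
tool_pos: [0.6136, -0.0703, 0.3149]
orientation: [0.47, 0.526, -0.471, 0.529]
wrist_force: [-0.4, -1.2, 0.0]
gripper_width: 0.0851
```

```bash
python3 jars.py d7;python3 mv.py 0.436 -0.38 0.30 7
```

```text
0.98 [279.0, 203.0] [0.6105, -0.0703, 0.0]
t 15.05 pos [0.6124, -0.0701, 0.3116] down [-0.002, -0.002, -1.0] psi -83.4 F [0.2, 0.0, 0.6] w 0.0854 j [-0.23, 0.52, -0.14, 0.91, -0.0, 2.79]
shift units tool xyz [0.5, -8.43, 11.51] min rows 12
turn units [-15.07, -0.01, 0.03]
```

View pics/d7.png

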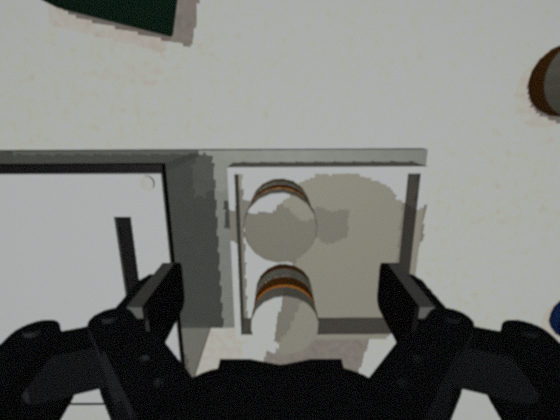

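>>> drive_tool(moves=[{"dx": 0,"dy": -0.7,"dz": 0.96,"ax": 0,"ay": 0,"az": 0,"jaw": -1},{"dx": 0,"dy": -0.7,"dz": 0.96,"ax": 0,"ay": 0,"az": 0,"jaw": -1},{"dx": 0,"dy": -0.7,"dz": 0.96,"ax": 0,"ay": 0,"az": 0,"jaw": -1},{"dx": 0,"dy": -0.7,"dz": 0.96,"ax": 0,"ay": 0,"az": 0,"jaw": -1},{"dx": 0,"dy": -0.7,"dz": 0.96,"ax": 0,"ay": 0,"az": 0,"jaw": -1},{"dx": 0,"dy": -0.7,"dz": 0.96,"ax": 0,"ay": 0,"az": 0,"jaw": -1},{"dx": 0,"dy": -0.7,"dz": 0.96,"ax": 0,"ay": 0,"az": 0,"jaw": -1},{"dx": 0,"dy": -0.7,"dz": 0.96,"ax": 0,"ay": 0,"az": 0,"jaw": -1},{"dx": 0,"dy": -0.7,"dz": 0.96,"ax": 0,"ay": 0,"az": 0,"jaw": -1},{"dx": 0,"dy": -0.7,"dz": 0.96,"ax": 0,"ay": 0,"az": 0,"jaw": -1},{"dx": 0,"dy": -0.7,"dz": 0.9,"ax": 0,"ay": 0,"az": 0,"jaw": -1},{"dx": 0,"dy": -0.5,"dz": 0.5,"ax": 0,"ay": 0,"az": 0,"jaw": -1}])

```text
t: 16.25
tool_pos: [0.4302, -0.3725, 0.2984]
orientation: [0.467, 0.538, -0.471, 0.521]
wrist_force: [-0.6, 0.1, 0.7]
gripper_width: 0.0852
```

>>> drive_tool(moves=[{"dx": 0,"dy": 0,"dz": 0,"ax": -1,"ay": 0,"az": 0,"jaw": -1},{"dx": 0,"dy": 0,"dz": 0,"ax": -1,"ay": 0,"az": 0,"jaw": -1},{"dx": 0,"dy": 0,"dz": 0,"ax": -1,"ay": 0,"az": 0,"jaw": -1},{"dx": 0,"dy": 0,"dz": 0,"ax": -1,"ay": 0,"az": 0,"jaw": -1},{"dx": 0,"dy": 0,"dz": 0,"ax": -1,"ay": 0,"az": 0,"jaw": -1},{"dx": 0,"dy": 0,"dz": 0,"ax": -1,"ay": 0,"az": 0,"jaw": -1},{"dx": 0,"dy": 0,"dz": 0,"ax": -1,"ay": 0,"az": 0,"jaw": -1},{"dx": 0,"dy": 0,"dz": 0,"ax": 0,"ay": 0,"az": 0,"jaw": -1}])

```text
t: 17.05
tool_pos: [0.424, -0.3725, 0.288]
orientation: [0.245, 0.679, -0.236, 0.65]
wrist_force: [-1.1, 0.4, -0.6]
gripper_width: 0.0855
```

```bash
python3 jars.py d8;python3 mv.py 0.436 -0.38 0.23 -40
```

```text
0.9 [403.0, 120.0] [0.528, -0.372, 0.0]
0.82 [314.0, 203.0] [0.4369, -0.3804, 0.0]
t 17.15 pos [0.4241, -0.3725, 0.2882] down [-0.034, 0.026, -0.999] psi -39.9 F [-0.7, -0.0, -0.6] w 0.0854 j [-0.85, 0.47, -0.29, 0.85, -0.01, 1.42]
shift units tool xyz [2.3, 0.08, 0.66] min rows 3
turn units [0.01, -0.41, 0.02]
```

View pics/d8.png

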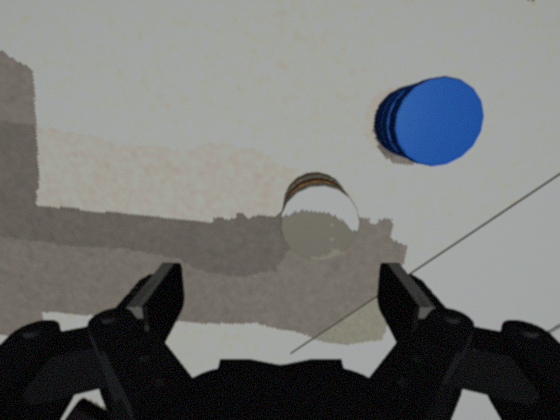

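>>> drive_tool(moves=[{"dx": 0,"dy": 0.05,"dz": 0.5,"ax": 0,"ay": -0.41,"az": 0,"jaw": -1},{"dx": 0.8,"dy": 0,"dz": 0.1,"ax": 0,"ay": 0,"az": 0,"jaw": -1},{"dx": 0.8,"dy": 0,"dz": 0,"ax": 0,"ay": 0,"az": 0,"jaw": -1},{"dx": 0,"dy": 0,"dz": 0,"ax": 0,"ay": 0,"az": 0,"jaw": -1}])

```text
t: 17.55
tool_pos: [0.4367, -0.3814, 0.2462]
orientation: [0.243, 0.663, -0.245, 0.664]
wrist_force: [-0.8, 0.3, 0.4]
gripper_width: 0.0855
```

```bash
python3 mv.py 0.437 -0.3798 0.203 -40
```

```text
t 17.55 pos [0.4367, -0.3814, 0.2462] down [-0.0, -0.003, -1.0] psi -40.4 F [-0.8, 0.3, 0.4] w 0.0855 j [-0.84, 0.53, -0.32, 0.72, -0.0, 1.43]
shift units tool xyz [1.73, 0.06, -0.04] min rows 2
turn units [-0.06, 0.02, 0.02]
```

>>> drive_tool(moves=[{"dx": 0.8,"dy": 0.05,"dz": -0.04,"ax": 0,"ay": 0,"az": 0,"jaw": -1},{"dx": 0.8,"dy": 0,"dz": 0,"ax": 0,"ay": 0,"az": 0,"jaw": -1},{"dx": 0.2,"dy": 0,"dz": 0,"ax": 0,"ay": 0,"az": 0,"jaw": -1},{"dx": 0,"dy": 0,"dz": 0,"ax": 0,"ay": 0,"az": 0,"jaw": 1},{"dx": 0,"dy": 0,"dz": 0,"ax": 0,"ay": 0,"az": 0,"jaw": 1},{"dx": 0,"dy": 0,"dz": 0,"ax": 0,"ay": 0,"az": 0,"jaw": 1},{"dx": 0,"dy": 0,"dz": 0,"ax": 0,"ay": 0,"az": 0,"jaw": 1},{"dx": 0,"dy": 0,"dz": 0,"ax": 0,"ay": 0,"az": 0,"jaw": 1},{"dx": 0,"dy": 0,"dz": 0,"ax": 0,"ay": 0,"az": 0,"jaw": 1}])

```text
t: 18.45
tool_pos: [0.4381, -0.3814, 0.2058]
orientation: [0.244, 0.661, -0.248, 0.665]
wrist_force: [0.2, 0.1, -0.4]
gripper_width: 0.0499
```

```bash
python3 mv.py 0.437 -0.3798 0.305 7
```

```text
t 18.45 pos [0.4381, -0.3814, 0.2058] down [0.003, -0.007, -1.0] psi -40.7 F [0.2, 0.1, -0.4] w 0.0499 j [-0.84, 0.58, -0.35, 0.63, -0.0, 1.44]
shift units tool xyz [-3.97, 0.01, -0.05] min rows 4
turn units [-7.95, 0.05, 0.05]
```

>>> drive_tool(moves=[{"dx": -0.6,"dy": 0,"dz": 0,"ax": 0,"ay": 0.05,"az": 0.05,"jaw": 1},{"dx": -1,"dy": 0,"dz": 0,"ax": 0,"ay": 0,"az": 0,"jaw": 1},{"dx": -1,"dy": 0,"dz": 0,"ax": 0,"ay": 0,"az": 0,"jaw": 1},{"dx": -1,"dy": 0,"dz": 0,"ax": 0,"ay": 0,"az": 0,"jaw": 1},{"dx": -0.8,"dy": 0,"dz": 0,"ax": 0,"ay": 0,"az": 0,"jaw": 1},{"dx": 0,"dy": 0,"dz": 0,"ax": -1,"ay": 0,"az": 0,"jaw": 1},{"dx": 0,"dy": 0,"dz": 0,"ax": -1,"ay": 0,"az": 0,"jaw": 1},{"dx": 0,"dy": 0,"dz": 0,"ax": -1,"ay": 0,"az": 0,"jaw": 1},{"dx": 0,"dy": 0,"dz": 0,"ax": -1,"ay": 0,"az": 0,"jaw": 1},{"dx": 0,"dy": 0,"dz": 0,"ax": -1,"ay": 0,"az": 0,"jaw": 1},{"dx": 0,"dy": 0,"dz": 0,"ax": -1,"ay": 0,"az": 0,"jaw": 1},{"dx": 0,"dy": 0,"dz": 0,"ax": -1,"ay": 0,"az": 0,"jaw": 1}])

```text
t: 19.65
tool_pos: [0.4371, -0.3807, 0.3211]
orientation: [-0.018, 0.706, 0.019, 0.708]
wrist_force: [0.7, -0.5, -1.4]
gripper_width: 0.0499
```

```bash
python3 mv.py 0.5833 -0.1463 0.305 7
```

```text
t 19.65 pos [0.4371, -0.3807, 0.3211] down [0.003, 0.001, -1.0] psi 3.0 F [0.7, -0.5, -1.4] w 0.0499 j [-0.84, 0.45, -0.24, 0.89, 0.0, 0.67]
shift units tool xyz [0.67, 9.06, 6.33] min rows 10
turn units [-0.67, 0.03, -0.01]
```

>>> drive_tool(moves=[{"dx": 0,"dy": 0.91,"dz": 0.64,"ax": 0,"ay": 0,"az": 0,"jaw": 1},{"dx": 0,"dy": 0.91,"dz": 0.64,"ax": 0,"ay": 0,"az": 0,"jaw": 1},{"dx": 0,"dy": 0.91,"dz": 0.64,"ax": 0,"ay": 0,"az": 0,"jaw": 1},{"dx": 0,"dy": 0.91,"dz": 0.64,"ax": 0,"ay": 0,"az": 0,"jaw": 1},{"dx": 0,"dy": 0.91,"dz": 0.64,"ax": 0,"ay": 0,"az": 0,"jaw": 1},{"dx": 0,"dy": 0.91,"dz": 0.64,"ax": 0,"ay": 0,"az": 0,"jaw": 1},{"dx": 0,"dy": 0.91,"dz": 0.64,"ax": 0,"ay": 0,"az": 0,"jaw": 1},{"dx": 0,"dy": 0.91,"dz": 0.64,"ax": 0,"ay": 0,"az": 0,"jaw": 1},{"dx": 0,"dy": 0.91,"dz": 0.64,"ax": 0,"ay": 0,"az": 0,"jaw": 1},{"dx": 0,"dy": 0.6,"dz": 0.4,"ax": -0.67,"ay": 0,"az": 0,"jaw": 1},{"dx": 0,"dy": 0,"dz": 0,"ax": 0,"ay": 0,"az": 0,"jaw": 1}])

```text
t: 20.75
tool_pos: [0.584, -0.1452, 0.3217]
orientation: [-0.043, 0.705, 0.044, 0.707]
wrist_force: [1.3, -0.4, -1.1]
gripper_width: 0.05
```

```bash
python3 mv.py 0.5833 -0.1463 0.2218 7; python3 - <<'E'
from h import *
from fit import S
p=ctrl.read_camera("wrist")
im=p["pixels"][:,:,::-1].copy()
st=(.5571,.0701,.12);dy=-.182
for z in(.041,.016):
    uv=np.array([proj(p,X) for X in S(st,[(a*.07,dy+b*.07,z) for a,b in((-1,-1),(1,-1),(1,1),(-1,1))])])
    cv2.polylines(im,[uv.round().astype(int)],True,(0,0,255),1)
cv2.imwrite("pics/d9.png",im)
E
```

```text
t 20.75 pos [0.584, -0.1452, 0.3217] down [0.003, 0.001, -1.0] psi 7.0 F [1.3, -0.4, -1.1] w 0.0500 j [-0.37, 0.48, -0.17, 0.91, 0.0, 1.08]
shift units tool xyz [4.0, -0.04, -0.04] min rows 4
turn units [0.0, 0.03, -0.0]
```

View pics/d9.png

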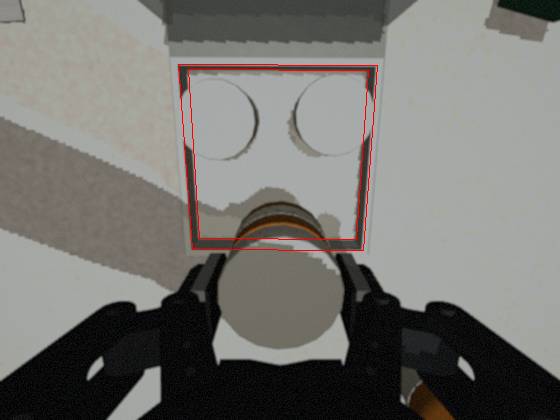

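>>> drive_tool(moves=[{"dx": 0.8,"dy": -0.03,"dz": -0.03,"ax": 0,"ay": 0,"az": 0,"jaw": 1},{"dx": 0.8,"dy": 0,"dz": 0,"ax": 0,"ay": 0,"az": 0,"jaw": 1},{"dx": 0.8,"dy": 0,"dz": 0,"ax": 0,"ay": 0,"az": 0,"jaw": 1},{"dx": 0.8,"dy": 0,"dz": 0,"ax": 0,"ay": 0,"az": 0,"jaw": 1},{"dx": 0.4,"dy": 0,"dz": 0,"ax": 0,"ay": 0,"az": 0,"jaw": 1},{"dx": 0,"dy": 0,"dz": 0,"ax": 0,"ay": 0,"az": 0,"jaw": 1}])

```text
t: 21.4
tool_pos: [0.5812, -0.1518, 0.23]
orientation: [-0.04, 0.705, 0.038, 0.707]
wrist_force: [0.2, 0.9, -0.4]
gripper_width: 0.0505
```

```bash
python3 mv.py 0.5833 -0.1463 0.2218 7
```

```text
t 21.40 pos [0.5812, -0.1518, 0.23] down [0.003, -0.003, -1.0] psi 6.3 F [0.2, 0.9, -0.4] w 0.0505 j [-0.38, 0.58, -0.28, 0.71, -0.0, 1.08]
shift units tool xyz [0.33, 0.21, 0.11] min rows 1
turn units [-0.12, 0.03, 0.03]
```

>>> drive_tool(moves=[{"dx": 0.1,"dy": 0.25,"dz": 0.11,"ax": -0.1,"ay": 0,"az": 0,"jaw": 1},{"dx": 0.15,"dy": 0,"dz": 0,"ax": 0,"ay": 0,"az": 0,"jaw": 1},{"dx": 0.1,"dy": 0,"dz": 0,"ax": 0,"ay": 0,"az": 0,"jaw": 1},{"dx": 0,"dy": 0,"dz": 0,"ax": 0,"ay": 0,"az": 0,"jaw": 1}])

```text
t: 21.8
tool_pos: [0.5843, -0.1459, 0.2233]
orientation: [-0.044, 0.704, 0.041, 0.708]
wrist_force: [0.1, -0.4, -0.9]
gripper_width: 0.0498
```

```bash
python3 mv.py 0.5833 -0.1463 0.2218 7
```

```text
t 21.80 pos [0.5843, -0.1459, 0.2233] down [0.007, -0.005, -1.0] psi 6.9 F [0.1, -0.4, -0.9] w 0.0498 j [-0.37, 0.59, -0.28, 0.69, -0.0, 1.08]
shift units tool xyz [0.06, -0.01, -0.04] min rows 1
turn units [-0.02, 0.06, 0.05]
```

>>> drive_tool(moves=[{"dx": 0.08,"dy": 0,"dz": 0,"ax": 0,"ay": 0,"az": 0,"jaw": 1},{"dx": 0,"dy": 0,"dz": 0,"ax": 0,"ay": 0,"az": 0,"jaw": -0.55},{"dx": 0,"dy": 0,"dz": 0,"ax": 0,"ay": 0,"az": 0,"jaw": -0.55},{"dx": 0,"dy": 0,"dz": 0,"ax": 0,"ay": 0,"az": 0,"jaw": -0.55},{"dx": 0,"dy": 0,"dz": 0,"ax": 0,"ay": 0,"az": 0,"jaw": -0.55},{"dx": -0.4,"dy": 0,"dz": 0,"ax": 0,"ay": 0,"az": 0,"jaw": -0.55},{"dx": -1,"dy": 0,"dz": 0,"ax": 0,"ay": 0,"az": 0,"jaw": -0.55},{"dx": -1,"dy": 0,"dz": 0,"ax": 0,"ay": 0,"az": 0,"jaw": -0.55},{"dx": -1,"dy": 0,"dz": 0,"ax": 0,"ay": 0,"az": 0,"jaw": -1},{"dx": -1,"dy": 0,"dz": 0,"ax": 0,"ay": 0,"az": 0,"jaw": -1},{"dx": -1,"dy": 0,"dz": 0,"ax": 0,"ay": 0,"az": 0,"jaw": -1},{"dx": -1,"dy": 0,"dz": 0,"ax": 0,"ay": 0,"az": 0,"jaw": -1}])

```text
t: 23.0
tool_pos: [0.582, -0.1447, 0.3892]
orientation: [-0.044, 0.704, 0.041, 0.707]
wrist_force: [0.3, 0.4, 1.0]
gripper_width: 0.0854
```

```bash
python3 jars.py e1;python3 mv.py 0.50 0.12 0.40 7
```

```text
0.92 [240.0, 118.0] [0.5343, -0.0837, 0.0]
0.83 [280.0, 188.0] [0.5849, -0.1534, 0.0]
0.77 [215.0, 348.0] [0.5266, -0.3728, 0.0]
0.67 [318.0, 115.0] [0.6147, -0.0701, 0.0]
t 23.10 pos [0.5833, -0.1451, 0.3923] down [0.011, -0.006, -1.0] psi 6.9 F [1.3, -0.5, 0.3] w 0.0852 j [-0.37, 0.42, -0.08, 1.05, -0.0, 1.08]
shift units tool xyz [-0.41, 10.92, -2.04] min rows 11
turn units [-0.02, 0.1, 0.07]
```

View pics/e1.png

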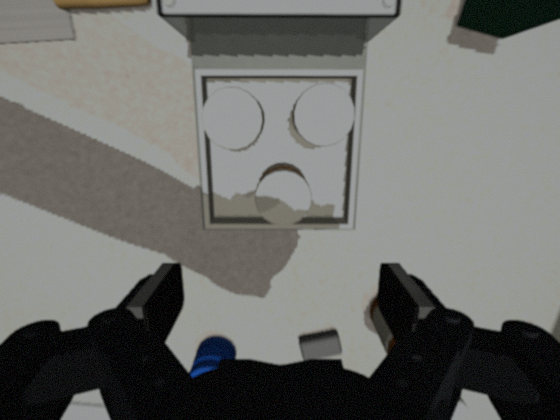

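All three jars stand in the drawer, with caps at (233,118), (324,114) and (283,195). Moving to the crank.

>>> drive_tool(moves=[{"dx": 0,"dy": 1,"dz": -0.1,"ax": 0,"ay": 0.1,"az": 0.07,"jaw": -1},{"dx": 0,"dy": 1,"dz": -0.1,"ax": 0,"ay": 0,"az": 0,"jaw": -1},{"dx": 0,"dy": 1,"dz": -0.1,"ax": 0,"ay": 0,"az": 0,"jaw": -1},{"dx": 0,"dy": 1,"dz": -0.1,"ax": 0,"ay": 0,"az": 0,"jaw": -1},{"dx": 0,"dy": 1,"dz": -0.1,"ax": 0,"ay": 0,"az": 0,"jaw": -1},{"dx": 0,"dy": 1,"dz": -0.1,"ax": 0,"ay": 0,"az": 0,"jaw": -1},{"dx": 0,"dy": 1,"dz": -0.1,"ax": 0,"ay": 0,"az": 0,"jaw": -1},{"dx": 0,"dy": 1,"dz": -0.1,"ax": 0,"ay": 0,"az": 0,"jaw": -1},{"dx": 0,"dy": 1,"dz": -0.1,"ax": 0,"ay": 0,"az": 0,"jaw": -1},{"dx": 0,"dy": 1,"dz": -0.1,"ax": 0,"ay": 0,"az": 0,"jaw": -1},{"dx": 0,"dy": 1,"dz": -0.1,"ax": 0,"ay": 0,"az": 0,"jaw": -1},{"dx": 0,"dy": 0,"dz": 0,"ax": 0,"ay": 0,"az": 0,"jaw": -1}])

```text
t: 24.3
tool_pos: [0.5184, 0.1336, 0.3907]
orientation: [-0.041, 0.707, 0.041, 0.705]
wrist_force: [-0.6, -0.1, -0.5]
gripper_width: 0.0856
```

```bash
cat > look.py <<'E'
from mv import *
from fit import S
n=sys.argv[1];st=(.5571,.0701,.12)
p=ctrl.read_camera("wrist");im=p["pixels"][:,:,::-1].copy();cv2.imwrite(f"pics/{n}.png",im)
np.save(f"pics/{n}.npy",np.hstack([np.array(p["intrinsics"]),np.array(p["R"]),np.array(p["t"])[:,None]]))
for name,z in(("spinner",.112),("holder",0),("stylus",.01)):
    print(name,[(round(r["p"],2),rnd(r["xy"],1),rnd(at_z(p,r["xy"],z)[:2])) for r in ctrl.mark_of(p,name) if r["p"]>.3])
for th in np.arange(0,2*np.pi,.2):
    u=proj(p,S(st,[(-.055*np.sin(th),.143+.055*np.cos(th),.160)])[0]); cv2.circle(im,tuple(int(v) for v in u.round()),1,(0,255,0),-1)
q=[(-.05,.055),(-.05,-.055),(.05,-.055)]
uv=np.array([proj(p,S(st,[(a,b,.098)])[0]) for a,b in q]).round().astype(int);cv2.polylines(im,[uv],False,(0,0,255),1)
uv=np.array([proj(p,S(st,[(a*.055,.143+b*.055,.11)])[0]) for a,b in((1,1),(1,-1),(-1,-1),(-1,1))]).round().astype(int);cv2.polylines(im,[uv],True,(255,0,0),1)
cv2.imwrite(f"pics/{n}o.png",im);show()
E
python3 look.py e2
```

```text
spinner [(0.91, [306.0, 25.5], [0.5204, 0.2636])]
holder []
stylus []
t 24.50 pos [0.5196, 0.1308, 0.3909] down [-0.002, -0.002, -1.0] psi 6.4 F [-0.8, -0.7, -0.0] w 0.0856 j [0.11, 0.31, -0.25, 1.01, -0.0, 1.57]
```

View pics/e2o.png

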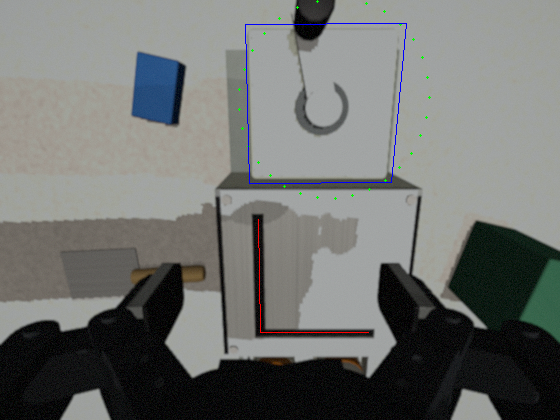

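```bash
python3 mv.py 0.5204 0.2636 0.36 7
```

```text
t 24.50 pos [0.5196, 0.1308, 0.3909] down [-0.002, -0.002, -1.0] psi 6.4 F [-0.8, -0.7, -0.0] w 0.0856 j [0.11, 0.31, -0.25, 1.01, -0.0, 1.57]
shift units tool xyz [1.22, 5.28, 0.63] min rows 6
turn units [-0.1, -0.02, 0.02]
```

>>> drive_tool(moves=[{"dx": 0.1,"dy": 0.9,"dz": 0.12,"ax": -0.1,"ay": 0,"az": 0,"jaw": -1},{"dx": 0.15,"dy": 0.9,"dz": 0.12,"ax": 0,"ay": 0,"az": 0,"jaw": -1},{"dx": 0.2,"dy": 0.9,"dz": 0.12,"ax": 0,"ay": 0,"az": 0,"jaw": -1},{"dx": 0.2,"dy": 0.9,"dz": 0.12,"ax": 0,"ay": 0,"az": 0,"jaw": -1},{"dx": 0.2,"dy": 0.9,"dz": 0.12,"ax": 0,"ay": 0,"az": 0,"jaw": -1},{"dx": 0.2,"dy": 0.4,"dz": 0.05,"ax": 0,"ay": 0,"az": 0,"jaw": -1},{"dx": 0,"dy": 0,"dz": 0,"ax": 0,"ay": 0,"az": 0,"jaw": -1}])

```text
t: 25.2
tool_pos: [0.5255, 0.2501, 0.363]
orientation: [-0.04, 0.706, 0.036, 0.706]
wrist_force: [-0.2, -0.1, 0.5]
gripper_width: 0.0847
```

```bash
python3 look.py e3; python3 mv.py 0.5204 0.2636 0.292 7
```

```text
spinner [(0.74, [275.7, 196.7], [0.521, 0.265])]
holder [(0.77, [232.6, 49.3], [0.4681, 0.3725])]
stylus [(0.67, [231.0, 49.9], [0.4683, 0.3703])]
t 25.40 pos [0.5257, 0.2491, 0.3642] down [0.001, -0.004, -1.0] psi 6.1 F [0.4, 0.3, 0.1] w 0.0852 j [0.32, 0.41, -0.17, 0.99, -0.0, 1.78]
t 25.40 pos [0.5257, 0.2491, 0.3642] down [0.001, -0.004, -1.0] psi 6.1 F [0.4, 0.3, 0.1] w 0.0852 j [0.32, 0.41, -0.17, 0.99, -0.0, 1.78]
shift units tool xyz [2.88, 0.61, -0.15] min rows 3
turn units [-0.15, 0.0, 0.04]
```

View pics/e3.png

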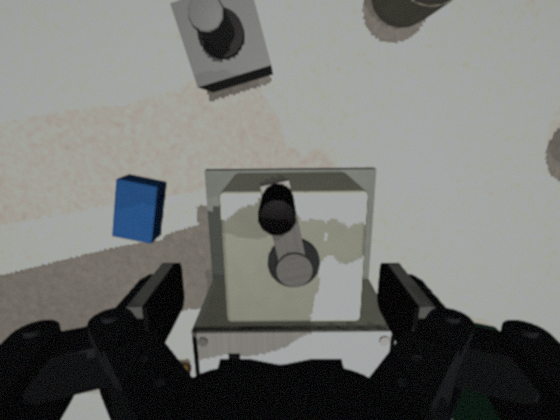

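>>> drive_tool(moves=[{"dx": 0,"dy": 0.6,"dz": -0.15,"ax": -0.15,"ay": 0,"az": 0.04,"jaw": -1},{"dx": 0.8,"dy": 0.05,"dz": 0,"ax": 0,"ay": 0,"az": 0,"jaw": -1},{"dx": 0.8,"dy": 0,"dz": 0,"ax": 0,"ay": 0,"az": 0,"jaw": -1},{"dx": 0.8,"dy": 0,"dz": 0,"ax": 0,"ay": 0,"az": 0,"jaw": -1},{"dx": 0.2,"dy": 0,"dz": 0,"ax": 0,"ay": 0,"az": 0,"jaw": -1},{"dx": 0,"dy": 0,"dz": 0,"ax": 0,"ay": 0,"az": 0,"jaw": -1}])

```text
t: 26.0
tool_pos: [0.5202, 0.2661, 0.3007]
orientation: [-0.042, 0.704, 0.044, 0.708]
wrist_force: [-0.2, 0.4, 0.6]
gripper_width: 0.0856
```

```bash
python3 mv.py 0.5206 0.264 0.292 7
```

```text
t 26.00 pos [0.5202, 0.2661, 0.3007] down [0.005, 0.004, -1.0] psi 7.0 F [-0.2, 0.4, 0.6] w 0.0856 j [0.35, 0.47, -0.25, 0.84, 0.0, 1.8]
shift units tool xyz [0.35, -0.09, 0.0] min rows 1
turn units [-0.0, 0.06, -0.03]
```

>>> drive_tool(moves=[{"dx": 0.4,"dy": -0.09,"dz": 0,"ax": 0,"ay": 0,"az": 0,"jaw": -1},{"dx": 0,"dy": 0,"dz": 0,"ax": 0,"ay": 0,"az": 0,"jaw": 1},{"dx": 0,"dy": 0,"dz": 0,"ax": 0,"ay": 0,"az": 0,"jaw": 1},{"dx": 0,"dy": 0,"dz": 0,"ax": 0,"ay": 0,"az": 0,"jaw": 1},{"dx": 0,"dy": 0,"dz": 0,"ax": 0,"ay": 0,"az": 0,"jaw": 1},{"dx": 0,"dy": 0,"dz": 0,"ax": 0,"ay": 0,"az": 0,"jaw": 1},{"dx": 0,"dy": 0,"dz": 0,"ax": 0,"ay": 0,"az": 0,"jaw": 1},{"dx": 0,"dy": 0,"dz": 0,"ax": 0,"ay": 0,"az": 0,"jaw": 1},{"dx": 0,"dy": 0,"dz": 0,"ax": 0,"ay": 0,"az": 0,"jaw": 1},{"dx": 0,"dy": 0,"dz": 0,"ax": 0,"ay": 0,"az": 0,"jaw": 1}])

```text
t: 27.0
tool_pos: [0.5213, 0.2643, 0.2934]
orientation: [-0.041, 0.702, 0.045, 0.709]
wrist_force: [0.5, -0.7, -0.5]
gripper_width: 0.0211
```

```bash
cat > crank.py <<'E'
from mv import *
# usage: crank.py n delta_deg [lead]
n=int(sys.argv[1]);de=np.radians(float(sys.argv[2]))
C=np.array([.5400,.2121]);r=.055;zt=float(sys.argv[3]) if len(sys.argv)>3 else None
s=ctrl.get_state();R=Ro.from_quat(s["orientation"]).as_matrix();p=np.array(s["tool_pos"])
o=p[:2]-C;phi=np.arctan2(-o[0],o[1]);cr=(phi-.12)
print("r %.4f"%np.hypot(*o),"crank mod 2pi %.3f"%(cr%(2*np.pi)))
show()
q=p[:2].copy();a=phi
for i in range(n):
    a2=a+de;t=C+r*np.array([-np.sin(a2),np.cos(a2)])
    if i==0: d=t-p[:2]
    else: d=t-(C+r*np.array([-np.sin(a),np.cos(a)]))
    dz=(zt-p[2])/n if zt else 0
    u=R.T@np.array([d[0],d[1],dz])/.025
    print('{"dx": %.2f, "dy": %.2f, "dz": %.2f, "ax": 0, "ay": 0, "az": 0, "jaw": 1}'%tuple(u),end=", ")
    a=a2
print()
rv=Ro.from_matrix(R.T@Rt(np.radians(7))).as_rotvec(degrees=True)/6; print("turn",rnd(rv,2))
E
python3 crank.py 4 10
```

```text
r 0.0555 crank mod 2pi 0.223
t 27.00 pos [0.5213, 0.2643, 0.2934] down [0.009, 0.006, -1.0] psi 7.0 F [0.5, -0.7, -0.5] w 0.0211 j [0.34, 0.48, -0.26, 0.82, 0.0, 1.79]
{"dx": -0.00, "dy": -0.13, "dz": -0.36, "ax": 0, "ay": 0, "az": 0, "jaw": 1}, {"dx": -0.00, "dy": -0.18, "dz": -0.34, "ax": 0, "ay": 0, "az": 0, "jaw": 1}, {"dx": -0.00, "dy": -0.23, "dz": -0.30, "ax": 0, "ay": 0, "az": 0, "jaw": 1}, {"dx": -0.00, "dy": -0.28, "dz": -0.26, "ax": 0, "ay": 0, "az": 0, "jaw": 1}, 
turn [-0.0, 0.09, -0.05]
```

>>> drive_tool(moves=[{"dx": 0,"dy": -0.13,"dz": -0.36,"ax": 0,"ay": 0.09,"az": -0.05,"jaw": 1},{"dx": 0,"dy": -0.18,"dz": -0.34,"ax": 0,"ay": 0,"az": 0,"jaw": 1},{"dx": 0,"dy": -0.23,"dz": -0.3,"ax": 0,"ay": 0,"az": 0,"jaw": 1},{"dx": 0,"dy": -0.28,"dz": -0.26,"ax": 0,"ay": 0,"az": 0,"jaw": 1}])

```text
t: 27.4
tool_pos: [0.4934, 0.2425, 0.2935]
orientation: [-0.041, 0.704, 0.048, 0.708]
wrist_force: [1.7, 4.9, -1.0]
gripper_width: 0.0212
```

```bash
python3 crank.py 12 12 0.293
```

```text
r 0.0557 crank mod 2pi 0.872
t 27.40 pos [0.4934, 0.2425, 0.2935] down [0.005, 0.011, -1.0] psi 7.2 F [1.7, 4.9, -1.0] w 0.0212 j [0.32, 0.42, -0.36, 0.78, 0.01, 1.77]
{"dx": -0.00, "dy": -0.40, "dz": -0.24, "ax": 0, "ay": 0, "az": 0, "jaw": 1}, {"dx": -0.00, "dy": -0.43, "dz": -0.17, "ax": 0, "ay": 0, "az": 0, "jaw": 1}, {"dx": -0.00, "dy": -0.45, "dz": -0.08, "ax": 0, "ay": 0, "az": 0, "jaw": 1}, {"dx": -0.00, "dy": -0.46, "dz": 0.01, "ax": 0, "ay": 0, "az": 0, "jaw": 1}, {"dx": -0.00, "dy": -0.45, "dz": 0.11, "ax": 0, "ay": 0, "az": 0, "jaw": 1}, {"dx": -0.00, "dy": -0.41, "dz": 0.20, "ax": 0, "ay": 0, "az": 0, "jaw": 1}, {"dx": -0.00, "dy": -0.36, "dz": 0.28, "ax": 0, "ay": 0, "az": 0, "jaw": 1}, {"dx": 0.00, "dy": -0.30, "dz": 0.35, "ax": 0, "ay": 0, "az": 0, "jaw": 1}, {"dx": 0.00, "dy": -0.22, "dz": 0.40, "ax": 0, "ay": 0, "az": 0, "jaw": 1}, {"dx": 0.00, "dy": -0.13, "dz": 0.44, "ax": 0, "ay": 0, "az": 0, "jaw": 1}, {"dx": 0.00, "dy": -0.03, "dz": 0.46, "ax": 0, "ay": 0, "az": 0, "jaw": 1}, {"dx": 0.01, "dy": 0.06, "dz": 0.46, "ax": 0, "ay": 0, "az": 0, "jaw": 1}, 
turn [0.03, 0.06, -0.1]
```

>>> drive_tool(moves=[{"dx": 0,"dy": -0.4,"dz": -0.24,"ax": 0,"ay": 0.06,"az": -0.1,"jaw": 1},{"dx": 0,"dy": -0.43,"dz": -0.17,"ax": 0,"ay": 0,"az": 0,"jaw": 1},{"dx": 0,"dy": -0.45,"dz": -0.08,"ax": 0,"ay": 0,"az": 0,"jaw": 1},{"dx": 0,"dy": -0.46,"dz": 0.01,"ax": 0,"ay": 0,"az": 0,"jaw": 1},{"dx": 0,"dy": -0.45,"dz": 0.11,"ax": 0,"ay": 0,"az": 0,"jaw": 1},{"dx": 0,"dy": -0.41,"dz": 0.2,"ax": 0,"ay": 0,"az": 0,"jaw": 1},{"dx": 0,"dy": -0.36,"dz": 0.28,"ax": 0,"ay": 0,"az": 0,"jaw": 1},{"dx": 0,"dy": -0.3,"dz": 0.35,"ax": 0,"ay": 0,"az": 0,"jaw": 1}])

```text
t: 28.2
tool_pos: [0.5133, 0.1608, 0.2934]
orientation: [-0.039, 0.704, 0.052, 0.707]
wrist_force: [0.2, 10.3, -1.6]
gripper_width: 0.0213
```

```bash
python3 crank.py 12 12 0.293
```

```text
r 0.0578 crank mod 2pi 2.542
t 28.20 pos [0.5133, 0.1608, 0.2934] down [0.003, 0.018, -1.0] psi 7.4 F [0.2, 10.3, -1.6] w 0.0213 j [0.16, 0.4, -0.39, 0.77, 0.02, 1.6]
{"dx": 0.00, "dy": -0.13, "dz": 0.47, "ax": 0, "ay": 0, "az": 0, "jaw": 1}, {"dx": 0.00, "dy": -0.13, "dz": 0.44, "ax": 0, "ay": 0, "az": 0, "jaw": 1}, {"dx": 0.00, "dy": -0.04, "dz": 0.46, "ax": 0, "ay": 0, "az": 0, "jaw": 1}, {"dx": 0.00, "dy": 0.06, "dz": 0.46, "ax": 0, "ay": 0, "az": 0, "jaw": 1}, {"dx": 0.01, "dy": 0.15, "dz": 0.43, "ax": 0, "ay": 0, "az": 0, "jaw": 1}, {"dx": 0.01, "dy": 0.24, "dz": 0.39, "ax": 0, "ay": 0, "az": 0, "jaw": 1}, {"dx": 0.01, "dy": 0.31, "dz": 0.34, "ax": 0, "ay": 0, "az": 0, "jaw": 1}, {"dx": 0.01, "dy": 0.38, "dz": 0.26, "ax": 0, "ay": 0, "az": 0, "jaw": 1}, {"dx": 0.01, "dy": 0.42, "dz": 0.18, "ax": 0, "ay": 0, "az": 0, "jaw": 1}, {"dx": 0.01, "dy": 0.45, "dz": 0.09, "ax": 0, "ay": 0, "az": 0, "jaw": 1}, {"dx": 0.01, "dy": 0.46, "dz": -0.01, "ax": 0, "ay": 0, "az": 0, "jaw": 1}, {"dx": 0.01, "dy": 0.45, "dz": -0.10, "ax": 0, "ay": 0, "az": 0, "jaw": 1}, 
turn [0.06, 0.05, -0.17]
```

>>> drive_tool(moves=[{"dx": 0,"dy": -0.1,"dz": 0.47,"ax": 0,"ay": 0.05,"az": -0.17,"jaw": 1},{"dx": 0,"dy": -0.12,"dz": 0.44,"ax": 0,"ay": 0,"az": 0,"jaw": 1},{"dx": 0,"dy": -0.03,"dz": 0.46,"ax": 0,"ay": 0,"az": 0,"jaw": 1},{"dx": 0,"dy": 0.06,"dz": 0.46,"ax": 0,"ay": 0,"az": 0,"jaw": 1},{"dx": 0.01,"dy": 0.15,"dz": 0.43,"ax": 0,"ay": 0,"az": 0,"jaw": 1},{"dx": 0.01,"dy": 0.24,"dz": 0.39,"ax": 0,"ay": 0,"az": 0,"jaw": 1},{"dx": 0.01,"dy": 0.31,"dz": 0.34,"ax": 0,"ay": 0,"az": 0,"jaw": 1},{"dx": 0.01,"dy": 0.38,"dz": 0.26,"ax": 0,"ay": 0,"az": 0,"jaw": 1},{"dx": 0.01,"dy": 0.42,"dz": 0.18,"ax": 0,"ay": 0,"az": 0,"jaw": 1},{"dx": 0.01,"dy": 0.45,"dz": 0.09,"ax": 0,"ay": 0,"az": 0,"jaw": 1},{"dx": 0.01,"dy": 0.46,"dz": 0,"ax": 0,"ay": 0,"az": 0,"jaw": 1}])

```text
t: 29.3
tool_pos: [0.5951, 0.218, 0.2934]
orientation: [-0.047, 0.708, 0.035, 0.704]
wrist_force: [1.5, -4.7, 2.5]
gripper_width: 0.021
```

```bash
python3 crank.py 12 12 0.293
```

```text
r 0.0554 crank mod 2pi 4.699
t 29.30 pos [0.5951, 0.218, 0.2934] down [-0.004, -0.017, -1.0] psi 6.7 F [1.5, -4.7, 2.5] w 0.0210 j [0.24, 0.57, -0.1, 0.9, -0.02, 1.69]
{"dx": -0.01, "dy": 0.46, "dz": -0.06, "ax": 0, "ay": 0, "az": 0, "jaw": 1}, {"dx": -0.01, "dy": 0.44, "dz": -0.14, "ax": 0, "ay": 0, "az": 0, "jaw": 1}, {"dx": -0.00, "dy": 0.40, "dz": -0.23, "ax": 0, "ay": 0, "az": 0, "jaw": 1}, {"dx": -0.00, "dy": 0.34, "dz": -0.30, "ax": 0, "ay": 0, "az": 0, "jaw": 1}, {"dx": -0.00, "dy": 0.27, "dz": -0.37, "ax": 0, "ay": 0, "az": 0, "jaw": 1}, {"dx": 0.00, "dy": 0.19, "dz": -0.42, "ax": 0, "ay": 0, "az": 0, "jaw": 1}, {"dx": 0.00, "dy": 0.10, "dz": -0.45, "ax": 0, "ay": 0, "az": 0, "jaw": 1}, {"dx": 0.00, "dy": 0.00, "dz": -0.46, "ax": 0, "ay": 0, "az": 0, "jaw": 1}, {"dx": 0.01, "dy": -0.09, "dz": -0.45, "ax": 0, "ay": 0, "az": 0, "jaw": 1}, {"dx": 0.01, "dy": -0.18, "dz": -0.42, "ax": 0, "ay": 0, "az": 0, "jaw": 1}, {"dx": 0.01, "dy": -0.27, "dz": -0.37, "ax": 0, "ay": 0, "az": 0, "jaw": 1}, {"dx": 0.01, "dy": -0.34, "dz": -0.31, "ax": 0, "ay": 0, "az": 0, "jaw": 1}, 
turn [-0.06, -0.06, 0.16]
```

>>> drive_tool(moves=[{"dx": 0,"dy": 0.46,"dz": -0.06,"ax": -0.06,"ay": -0.06,"az": 0.16,"jaw": 1},{"dx": 0,"dy": 0.44,"dz": -0.14,"ax": 0,"ay": 0,"az": 0,"jaw": 1},{"dx": 0,"dy": 0.4,"dz": -0.23,"ax": 0,"ay": 0,"az": 0,"jaw": 1},{"dx": 0,"dy": 0.34,"dz": -0.3,"ax": 0,"ay": 0,"az": 0,"jaw": 1},{"dx": 0,"dy": 0.27,"dz": -0.37,"ax": 0,"ay": 0,"az": 0,"jaw": 1},{"dx": 0,"dy": 0.19,"dz": -0.42,"ax": 0,"ay": 0,"az": 0,"jaw": 1},{"dx": 0,"dy": 0.1,"dz": -0.45,"ax": 0,"ay": 0,"az": 0,"jaw": 1},{"dx": 0,"dy": 0,"dz": -0.46,"ax": 0,"ay": 0,"az": 0,"jaw": 1},{"dx": 0,"dy": -0.09,"dz": -0.45,"ax": 0,"ay": 0,"az": 0,"jaw": 1},{"dx": 0,"dy": -0.18,"dz": -0.42,"ax": 0,"ay": 0,"az": 0,"jaw": 1},{"dx": 0,"dy": -0.27,"dz": -0.37,"ax": 0,"ay": 0,"az": 0,"jaw": 1},{"dx": 0,"dy": -0.34,"dz": -0.31,"ax": 0,"ay": 0,"az": 0,"jaw": 1}])

```text
t: 30.5
tool_pos: [0.4897, 0.2432, 0.2934]
orientation: [-0.045, 0.699, 0.043, 0.713]
wrist_force: [8.0, 0.5, -4.7]
gripper_width: 0.0213
```

```bash
python3 crank.py 12 12 0.293
```

```text
r 0.0591 crank mod 2pi 0.897
t 30.50 pos [0.4897, 0.2432, 0.2934] down [0.019, -0.002, -1.0] psi 7.1 F [8.0, 0.5, -4.7] w 0.0213 j [0.33, 0.41, -0.37, 0.77, -0.01, 1.78]
{"dx": 0.00, "dy": -0.49, "dz": -0.12, "ax": 0, "ay": 0, "az": 0, "jaw": 1}, {"dx": 0.00, "dy": -0.43, "dz": -0.16, "ax": 0, "ay": 0, "az": 0, "jaw": 1}, {"dx": 0.00, "dy": -0.45, "dz": -0.07, "ax": 0, "ay": 0, "az": 0, "jaw": 1}, {"dx": 0.00, "dy": -0.46, "dz": 0.03, "ax": 0, "ay": 0, "az": 0, "jaw": 1}, {"dx": 0.01, "dy": -0.44, "dz": 0.12, "ax": 0, "ay": 0, "az": 0, "jaw": 1}, {"dx": 0.01, "dy": -0.41, "dz": 0.21, "ax": 0, "ay": 0, "az": 0, "jaw": 1}, {"dx": 0.01, "dy": -0.36, "dz": 0.29, "ax": 0, "ay": 0, "az": 0, "jaw": 1}, {"dx": 0.01, "dy": -0.29, "dz": 0.36, "ax": 0, "ay": 0, "az": 0, "jaw": 1}, {"dx": 0.01, "dy": -0.21, "dz": 0.41, "ax": 0, "ay": 0, "az": 0, "jaw": 1}, {"dx": 0.01, "dy": -0.12, "dz": 0.44, "ax": 0, "ay": 0, "az": 0, "jaw": 1}, {"dx": 0.01, "dy": -0.02, "dz": 0.46, "ax": 0, "ay": 0, "az": 0, "jaw": 1}, {"dx": 0.01, "dy": 0.07, "dz": 0.45, "ax": 0, "ay": 0, "az": 0, "jaw": 1}, 
turn [0.01, 0.18, 0.04]
```

>>> drive_tool(moves=[{"dx": 0,"dy": -0.47,"dz": -0.12,"ax": 0,"ay": 0.18,"az": 0.04,"jaw": 1},{"dx": 0,"dy": -0.43,"dz": -0.15,"ax": 0,"ay": 0,"az": 0,"jaw": 1},{"dx": 0,"dy": -0.45,"dz": -0.06,"ax": 0,"ay": 0,"az": 0,"jaw": 1},{"dx": 0,"dy": -0.46,"dz": 0.04,"ax": 0,"ay": 0,"az": 0,"jaw": 1},{"dx": 0,"dy": -0.44,"dz": 0.13,"ax": 0,"ay": 0,"az": 0,"jaw": 1},{"dx": 0,"dy": -0.4,"dz": 0.22,"ax": 0,"ay": 0,"az": 0,"jaw": 1},{"dx": 0,"dy": -0.35,"dz": 0.3,"ax": 0,"ay": 0,"az": 0,"jaw": 1},{"dx": 0,"dy": -0.28,"dz": 0.37,"ax": 0,"ay": 0,"az": 0,"jaw": 1},{"dx": 0,"dy": -0.2,"dz": 0.41,"ax": 0,"ay": 0,"az": 0,"jaw": 1},{"dx": 0,"dy": -0.11,"dz": 0.44,"ax": 0,"ay": 0,"az": 0,"jaw": 1}])

```text
t: 31.5
tool_pos: [0.5309, 0.1571, 0.2933]
orientation: [-0.041, 0.711, 0.051, 0.7]
wrist_force: [-4.7, 0.3, 5.9]
gripper_width: 0.021
```

```bash
python3 crank.py 12 12 0.293
```

```text
r 0.0557 crank mod 2pi 2.857
t 31.50 pos [0.5309, 0.1571, 0.2933] down [-0.017, 0.012, -1.0] psi 7.5 F [-4.7, 0.3, 5.9] w 0.0210 j [0.15, 0.44, -0.33, 0.82, 0.01, 1.59]
{"dx": -0.01, "dy": -0.06, "dz": 0.46, "ax": 0, "ay": 0, "az": 0, "jaw": 1}, {"dx": -0.01, "dy": 0.01, "dz": 0.46, "ax": 0, "ay": 0, "az": 0, "jaw": 1}, {"dx": -0.00, "dy": 0.10, "dz": 0.45, "ax": 0, "ay": 0, "az": 0, "jaw": 1}, {"dx": -0.00, "dy": 0.19, "dz": 0.42, "ax": 0, "ay": 0, "az": 0, "jaw": 1}, {"dx": -0.00, "dy": 0.28, "dz": 0.37, "ax": 0, "ay": 0, "az": 0, "jaw": 1}, {"dx": 0.00, "dy": 0.35, "dz": 0.30, "ax": 0, "ay": 0, "az": 0, "jaw": 1}, {"dx": 0.00, "dy": 0.40, "dz": 0.22, "ax": 0, "ay": 0, "az": 0, "jaw": 1}, {"dx": 0.00, "dy": 0.44, "dz": 0.13, "ax": 0, "ay": 0, "az": 0, "jaw": 1}, {"dx": 0.01, "dy": 0.46, "dz": 0.04, "ax": 0, "ay": 0, "az": 0, "jaw": 1}, {"dx": 0.01, "dy": 0.46, "dz": -0.06, "ax": 0, "ay": 0, "az": 0, "jaw": 1}, {"dx": 0.01, "dy": 0.43, "dz": -0.15, "ax": 0, "ay": 0, "az": 0, "jaw": 1}, {"dx": 0.01, "dy": 0.39, "dz": -0.24, "ax": 0, "ay": 0, "az": 0, "jaw": 1}, 
turn [0.08, -0.15, -0.13]
```

Crank at about 9.14 rad (2π + 2.857).

>>> drive_tool(moves=[{"dx": 0,"dy": -0.06,"dz": 0.46,"ax": 0.08,"ay": -0.15,"az": -0.13,"jaw": 1},{"dx": 0,"dy": 0.01,"dz": 0.46,"ax": 0,"ay": 0,"az": 0,"jaw": 1},{"dx": 0,"dy": 0.1,"dz": 0.45,"ax": 0,"ay": 0,"az": 0,"jaw": 1},{"dx": 0,"dy": 0.19,"dz": 0.42,"ax": 0,"ay": 0,"az": 0,"jaw": 1},{"dx": 0,"dy": 0.28,"dz": 0.37,"ax": 0,"ay": 0,"az": 0,"jaw": 1},{"dx": 0,"dy": 0.35,"dz": 0.3,"ax": 0,"ay": 0,"az": 0,"jaw": 1},{"dx": 0,"dy": 0.4,"dz": 0.22,"ax": 0,"ay": 0,"az": 0,"jaw": 1},{"dx": 0,"dy": 0.44,"dz": 0.13,"ax": 0,"ay": 0,"az": 0,"jaw": 1},{"dx": 0,"dy": 0.46,"dz": 0.03,"ax": 0,"ay": 0,"az": 0,"jaw": 1},{"dx": 0,"dy": 0.45,"dz": -0.07,"ax": 0,"ay": 0,"az": 0,"jaw": 1},{"dx": 0,"dy": 0.43,"dz": -0.16,"ax": 0,"ay": 0,"az": 0,"jaw": 1}])

```text
t: 32.6
tool_pos: [0.592, 0.2306, 0.2936]
orientation: [-0.045, 0.706, 0.031, 0.706]
wrist_force: [7.3, -1.8, -2.8]
gripper_width: 0.0211
```

```bash
python3 crank.py 12 12 0.293
```

```text
r 0.0551 crank mod 2pi 4.934
t 32.60 pos [0.592, 0.2306, 0.2936] down [0.001, -0.02, -1.0] psi 6.2 F [7.3, -1.8, -2.8] w 0.0211 j [0.26, 0.57, -0.1, 0.9, -0.02, 1.72]
{"dx": -0.01, "dy": 0.43, "dz": -0.16, "ax": 0, "ay": 0, "az": 0, "jaw": 1}, {"dx": -0.01, "dy": 0.39, "dz": -0.24, "ax": 0, "ay": 0, "az": 0, "jaw": 1}, {"dx": -0.00, "dy": 0.33, "dz": -0.32, "ax": 0, "ay": 0, "az": 0, "jaw": 1}, {"dx": -0.00, "dy": 0.26, "dz": -0.38, "ax": 0, "ay": 0, "az": 0, "jaw": 1}, {"dx": -0.00, "dy": 0.18, "dz": -0.42, "ax": 0, "ay": 0, "az": 0, "jaw": 1}, {"dx": 0.00, "dy": 0.08, "dz": -0.45, "ax": 0, "ay": 0, "az": 0, "jaw": 1}, {"dx": 0.00, "dy": -0.01, "dz": -0.46, "ax": 0, "ay": 0, "az": 0, "jaw": 1}, {"dx": 0.00, "dy": -0.11, "dz": -0.45, "ax": 0, "ay": 0, "az": 0, "jaw": 1}, {"dx": 0.01, "dy": -0.20, "dz": -0.42, "ax": 0, "ay": 0, "az": 0, "jaw": 1}, {"dx": 0.01, "dy": -0.28, "dz": -0.37, "ax": 0, "ay": 0, "az": 0, "jaw": 1}, {"dx": 0.01, "dy": -0.35, "dz": -0.30, "ax": 0, "ay": 0, "az": 0, "jaw": 1}, {"dx": 0.01, "dy": -0.40, "dz": -0.22, "ax": 0, "ay": 0, "az": 0, "jaw": 1}, 
turn [-0.14, -0.01, 0.19]
```

Crank at about 11.2 rad.

>>> drive_tool(moves=[{"dx": 0,"dy": 0.43,"dz": -0.16,"ax": -0.14,"ay": -0.01,"az": 0.19,"jaw": 1},{"dx": 0,"dy": 0.39,"dz": -0.24,"ax": 0,"ay": 0,"az": 0,"jaw": 1},{"dx": 0,"dy": 0.33,"dz": -0.32,"ax": 0,"ay": 0,"az": 0,"jaw": 1},{"dx": 0,"dy": 0.25,"dz": -0.38,"ax": 0,"ay": 0,"az": 0,"jaw": 1},{"dx": 0,"dy": 0.17,"dz": -0.42,"ax": 0,"ay": 0,"az": 0,"jaw": 1},{"dx": 0,"dy": 0.07,"dz": -0.45,"ax": 0,"ay": 0,"az": 0,"jaw": 1},{"dx": 0,"dy": -0.03,"dz": -0.45,"ax": 0,"ay": 0,"az": 0,"jaw": 1},{"dx": 0,"dy": -0.13,"dz": -0.44,"ax": 0,"ay": 0,"az": 0,"jaw": 1},{"dx": 0,"dy": -0.22,"dz": -0.41,"ax": 0,"ay": 0,"az": 0,"jaw": 1},{"dx": 0,"dy": -0.3,"dz": -0.35,"ax": 0,"ay": 0,"az": 0,"jaw": 1},{"dx": 0,"dy": -0.37,"dz": -0.28,"ax": 0,"ay": 0,"az": 0,"jaw": 1}])

```text
t: 33.7
tool_pos: [0.4948, 0.2434, 0.2933]
orientation: [-0.036, 0.7, 0.056, 0.711]
wrist_force: [-1.4, 8.1, 4.0]
gripper_width: 0.0212
```

```bash
python3 crank.py 12 12 0.293
```

```text
r 0.0550 crank mod 2pi 0.845
t 33.70 pos [0.4948, 0.2434, 0.2933] down [0.015, 0.029, -0.999] psi 7.4 F [-1.4, 8.1, 4.0] w 0.0212 j [0.32, 0.42, -0.36, 0.77, 0.02, 1.76]
{"dx": -0.01, "dy": -0.37, "dz": -0.27, "ax": 0, "ay": 0, "az": 0, "jaw": 1}, {"dx": -0.01, "dy": -0.42, "dz": -0.19, "ax": 0, "ay": 0, "az": 0, "jaw": 1}, {"dx": -0.01, "dy": -0.45, "dz": -0.10, "ax": 0, "ay": 0, "az": 0, "jaw": 1}, {"dx": -0.01, "dy": -0.46, "dz": -0.00, "ax": 0, "ay": 0, "az": 0, "jaw": 1}, {"dx": -0.01, "dy": -0.45, "dz": 0.09, "ax": 0, "ay": 0, "az": 0, "jaw": 1}, {"dx": -0.01, "dy": -0.42, "dz": 0.19, "ax": 0, "ay": 0, "az": 0, "jaw": 1}, {"dx": -0.00, "dy": -0.37, "dz": 0.27, "ax": 0, "ay": 0, "az": 0, "jaw": 1}, {"dx": -0.00, "dy": -0.31, "dz": 0.34, "ax": 0, "ay": 0, "az": 0, "jaw": 1}, {"dx": 0.00, "dy": -0.23, "dz": 0.40, "ax": 0, "ay": 0, "az": 0, "jaw": 1}, {"dx": 0.01, "dy": -0.14, "dz": 0.44, "ax": 0, "ay": 0, "az": 0, "jaw": 1}, {"dx": 0.01, "dy": -0.05, "dz": 0.46, "ax": 0, "ay": 0, "az": 0, "jaw": 1}, {"dx": 0.01, "dy": 0.05, "dz": 0.46, "ax": 0, "ay": 0, "az": 0, "jaw": 1}, 
turn [0.07, 0.17, -0.25]
```

Crank at about 13.4 rad. The remaining 5.44 rad is about 26 rows.

>>> drive_tool(moves=[{"dx": 0,"dy": -0.37,"dz": -0.27,"ax": 0.07,"ay": 0.17,"az": -0.25,"jaw": 1},{"dx": 0,"dy": -0.42,"dz": -0.19,"ax": 0,"ay": 0,"az": 0,"jaw": 1},{"dx": 0,"dy": -0.45,"dz": -0.09,"ax": 0,"ay": 0,"az": 0,"jaw": 1},{"dx": 0,"dy": -0.46,"dz": 0,"ax": 0,"ay": 0,"az": 0,"jaw": 1},{"dx": 0,"dy": -0.45,"dz": 0.1,"ax": 0,"ay": 0,"az": 0,"jaw": 1},{"dx": 0,"dy": -0.41,"dz": 0.2,"ax": 0,"ay": 0,"az": 0,"jaw": 1},{"dx": 0,"dy": -0.36,"dz": 0.28,"ax": 0,"ay": 0,"az": 0,"jaw": 1},{"dx": 0,"dy": -0.3,"dz": 0.35,"ax": 0,"ay": 0,"az": 0,"jaw": 1},{"dx": 0,"dy": -0.22,"dz": 0.4,"ax": 0,"ay": 0,"az": 0,"jaw": 1},{"dx": 0,"dy": -0.13,"dz": 0.44,"ax": 0,"ay": 0,"az": 0,"jaw": 1}])

```text
t: 34.7
tool_pos: [0.5328, 0.1557, 0.2932]
orientation: [-0.039, 0.709, 0.05, 0.703]
wrist_force: [-4.7, 4.9, 6.3]
gripper_width: 0.0212
```

```bash
python3 crank.py 12 12 0.293
```

```text
r 0.0568 crank mod 2pi 2.895
t 34.70 pos [0.5328, 0.1557, 0.2932] down [-0.01, 0.016, -1.0] psi 7.3 F [-4.7, 4.9, 6.3] w 0.0212 j [0.15, 0.44, -0.33, 0.81, 0.02, 1.59]
{"dx": -0.00, "dy": 0.00, "dz": 0.47, "ax": 0, "ay": 0, "az": 0, "jaw": 1}, {"dx": -0.00, "dy": 0.03, "dz": 0.46, "ax": 0, "ay": 0, "az": 0, "jaw": 1}, {"dx": -0.00, "dy": 0.12, "dz": 0.44, "ax": 0, "ay": 0, "az": 0, "jaw": 1}, {"dx": 0.00, "dy": 0.21, "dz": 0.41, "ax": 0, "ay": 0, "az": 0, "jaw": 1}, {"dx": 0.00, "dy": 0.29, "dz": 0.36, "ax": 0, "ay": 0, "az": 0, "jaw": 1}, {"dx": 0.00, "dy": 0.36, "dz": 0.29, "ax": 0, "ay": 0, "az": 0, "jaw": 1}, {"dx": 0.01, "dy": 0.41, "dz": 0.21, "ax": 0, "ay": 0, "az": 0, "jaw": 1}, {"dx": 0.01, "dy": 0.45, "dz": 0.12, "ax": 0, "ay": 0, "az": 0, "jaw": 1}, {"dx": 0.01, "dy": 0.46, "dz": 0.02, "ax": 0, "ay": 0, "az": 0, "jaw": 1}, {"dx": 0.01, "dy": 0.45, "dz": -0.08, "ax": 0, "ay": 0, "az": 0, "jaw": 1}, {"dx": 0.01, "dy": 0.43, "dz": -0.17, "ax": 0, "ay": 0, "az": 0, "jaw": 1}, {"dx": 0.01, "dy": 0.38, "dz": -0.25, "ax": 0, "ay": 0, "az": 0, "jaw": 1}, 
turn [0.04, -0.07, -0.16]
```

>>> drive_tool(moves=[{"dx": 0,"dy": 0,"dz": 0.47,"ax": 0.04,"ay": -0.07,"az": -0.16,"jaw": 1},{"dx": 0,"dy": 0.03,"dz": 0.46,"ax": 0,"ay": 0,"az": 0,"jaw": 1},{"dx": 0,"dy": 0.12,"dz": 0.44,"ax": 0,"ay": 0,"az": 0,"jaw": 1},{"dx": 0,"dy": 0.21,"dz": 0.41,"ax": 0,"ay": 0,"az": 0,"jaw": 1},{"dx": 0,"dy": 0.29,"dz": 0.36,"ax": 0,"ay": 0,"az": 0,"jaw": 1},{"dx": 0,"dy": 0.36,"dz": 0.28,"ax": 0,"ay": 0,"az": 0,"jaw": 1},{"dx": 0,"dy": 0.41,"dz": 0.2,"ax": 0,"ay": 0,"az": 0,"jaw": 1},{"dx": 0,"dy": 0.45,"dz": 0.11,"ax": 0,"ay": 0,"az": 0,"jaw": 1},{"dx": 0,"dy": 0.46,"dz": 0.01,"ax": 0,"ay": 0,"az": 0,"jaw": 1},{"dx": 0,"dy": 0.45,"dz": -0.09,"ax": 0,"ay": 0,"az": 0,"jaw": 1}])

```text
t: 35.7
tool_pos: [0.5953, 0.2199, 0.2935]
orientation: [-0.044, 0.709, 0.031, 0.703]
wrist_force: [7.0, -4.4, -1.8]
gripper_width: 0.0212
```

```bash
python3 crank.py 8 11 0.293
```

```text
r 0.0558 crank mod 2pi 4.732
t 35.70 pos [0.5953, 0.2199, 0.2935] down [-0.008, -0.019, -1.0] psi 6.1 F [7.0, -4.4, -1.8] w 0.0212 j [0.24, 0.57, -0.1, 0.91, -0.02, 1.7]
{"dx": -0.00, "dy": 0.42, "dz": -0.09, "ax": 0, "ay": 0, "az": 0, "jaw": 1}, {"dx": -0.00, "dy": 0.40, "dz": -0.13, "ax": 0, "ay": 0, "az": 0, "jaw": 1}, {"dx": -0.00, "dy": 0.37, "dz": -0.21, "ax": 0, "ay": 0, "az": 0, "jaw": 1}, {"dx": -0.00, "dy": 0.32, "dz": -0.27, "ax": 0, "ay": 0, "az": 0, "jaw": 1}, {"dx": 0.00, "dy": 0.26, "dz": -0.33, "ax": 0, "ay": 0, "az": 0, "jaw": 1}, {"dx": 0.00, "dy": 0.20, "dz": -0.37, "ax": 0, "ay": 0, "az": 0, "jaw": 1}, {"dx": 0.00, "dy": 0.12, "dz": -0.40, "ax": 0, "ay": 0, "az": 0, "jaw": 1}, {"dx": 0.01, "dy": 0.04, "dz": -0.42, "ax": 0, "ay": 0, "az": 0, "jaw": 1}, 
turn [-0.14, -0.09, 0.17]
```

>>> drive_tool(moves=[{"dx": 0,"dy": 0.42,"dz": -0.09,"ax": -0.14,"ay": -0.09,"az": 0.17,"jaw": 1},{"dx": 0,"dy": 0.4,"dz": -0.13,"ax": 0,"ay": 0,"az": 0,"jaw": 1},{"dx": 0,"dy": 0.37,"dz": -0.21,"ax": 0,"ay": 0,"az": 0,"jaw": 1},{"dx": 0,"dy": 0.32,"dz": -0.27,"ax": 0,"ay": 0,"az": 0,"jaw": 1},{"dx": 0,"dy": 0.26,"dz": -0.33,"ax": 0,"ay": 0,"az": 0,"jaw": 1},{"dx": 0,"dy": 0.2,"dz": -0.37,"ax": 0,"ay": 0,"az": 0,"jaw": 1}])

```text
t: 36.3
tool_pos: [0.5615, 0.2624, 0.2936]
orientation: [-0.042, 0.7, 0.039, 0.712]
wrist_force: [5.7, 3.3, -1.1]
gripper_width: 0.0213
```

```bash
python3 crank.py 4 6 0.293
```

```text
r 0.0547 crank mod 2pi 5.759
t 36.30 pos [0.5615, 0.2624, 0.2936] down [0.016, -0.004, -1.0] psi 6.6 F [5.7, 3.3, -1.1] w 0.0213 j [0.32, 0.54, -0.16, 0.86, -0.01, 1.78]
{"dx": 0.00, "dy": 0.12, "dz": -0.20, "ax": 0, "ay": 0, "az": 0, "jaw": 1}, {"dx": 0.00, "dy": 0.08, "dz": -0.22, "ax": 0, "ay": 0, "az": 0, "jaw": 1}, {"dx": 0.00, "dy": 0.06, "dz": -0.22, "ax": 0, "ay": 0, "az": 0, "jaw": 1}, {"dx": 0.00, "dy": 0.04, "dz": -0.23, "ax": 0, "ay": 0, "az": 0, "jaw": 1}, 
turn [-0.07, 0.15, 0.06]
```

>>> drive_tool(moves=[{"dx": 0,"dy": 0.12,"dz": -0.2,"ax": -0.07,"ay": 0.15,"az": 0.06,"jaw": 1},{"dx": 0,"dy": 0.08,"dz": -0.22,"ax": 0,"ay": 0,"az": 0,"jaw": 1},{"dx": 0,"dy": 0.06,"dz": -0.22,"ax": 0,"ay": 0,"az": 0,"jaw": 1},{"dx": 0,"dy": 0.04,"dz": -0.23,"ax": 0,"ay": 0,"az": 0,"jaw": 1},{"dx": 0,"dy": 0.01,"dz": -0.2,"ax": 0,"ay": 0,"az": 0,"jaw": 1},{"dx": 0,"dy": 0,"dz": -0.12,"ax": 0,"ay": 0,"az": 0,"jaw": 1},{"dx": 0,"dy": 0,"dz": -0.12,"ax": 0,"ay": 0,"az": 0,"jaw": 1}])

```text
t: 37.0
tool_pos: [0.5302, 0.2668, 0.2939]
orientation: [-0.042, 0.702, 0.044, 0.71]
wrist_force: [17.1, 2.7, -10.6]
gripper_width: 0.0213
```

```bash
python3 crank.py 1 4 0.293
```

```text
r 0.0556 crank mod 2pi 0.058
t 37.00 pos [0.5302, 0.2668, 0.2939] down [0.012, 0.003, -1.0] psi 7.0 F [17.1, 2.7, -10.6] w 0.0213 j [0.34, 0.49, -0.24, 0.83, -0.0, 1.79]
{"dx": 0.03, "dy": -0.04, "dz": -0.15, "ax": 0, "ay": 0, "az": 0, "jaw": 1}, 
turn [-0.0, 0.12, -0.01]
```

>>> drive_tool(moves=[{"dx": 0,"dy": 0,"dz": -0.05,"ax": 0,"ay": 0,"az": 0,"jaw": 1},{"dx": 0,"dy": 0,"dz": 0,"ax": 0,"ay": 0,"az": 0,"jaw": -0.3},{"dx": 0,"dy": 0,"dz": 0,"ax": 0,"ay": 0,"az": 0,"jaw": -0.3},{"dx": 0,"dy": 0,"dz": 0,"ax": 0,"ay": 0,"az": 0,"jaw": -0.3},{"dx": 0,"dy": 0,"dz": 0,"ax": 0,"ay": 0,"az": 0,"jaw": -0.3},{"dx": 0,"dy": 0,"dz": 0,"ax": 0,"ay": 0.1,"az": 0,"jaw": -0.3},{"dx": -0.5,"dy": 0,"dz": 0,"ax": 0,"ay": 0,"az": 0,"jaw": -0.3},{"dx": -1,"dy": 0,"dz": 0,"ax": 0,"ay": 0,"az": 0,"jaw": -0.3},{"dx": -1,"dy": 0,"dz": 0,"ax": 0,"ay": 0,"az": 0,"jaw": -0.3},{"dx": -1,"dy": 0,"dz": 0,"ax": 0,"ay": 0,"az": 0,"jaw": -0.3},{"dx": -0.5,"dy": 0,"dz": 0,"ax": 0,"ay": 0,"az": 0,"jaw": -0.3}])

```text
t: 38.1
tool_pos: [0.525, 0.2652, 0.3952]
orientation: [-0.044, 0.711, 0.042, 0.701]
wrist_force: [0.2, -0.2, -0.6]
gripper_width: 0.0553
```

```bash
python3 look.py f1; python3 - <<'E'
from h import *
for n in("top","scene"):
    p=ctrl.read_camera(n);cv2.imwrite(f"pics/f1_{n}.png",cv2.resize(p["pixels"][100:300,100:400,::-1],None,fx=2.5,fy=2.5,interpolation=cv2.INTER_CUBIC))
E
```

```text
spinner [(0.76, [295.6, 207.8], [0.5337, 0.2654])]
holder [(0.65, [243.3, 72.1], [0.4681, 0.3725])]
stylus [(0.6, [240.6, 71.6], [0.4666, 0.3715]), (0.33, [243.3, 345.6], [0.4992, 0.0483])]
t 38.30 pos [0.5246, 0.2651, 0.3921] down [-0.017, -0.005, -1.0] psi 7.0 F [0.3, 0.1, -0.9] w 0.0561 j [0.34, 0.41, -0.1, 1.08, 0.0, 1.79]
```

View pics/f1o.png

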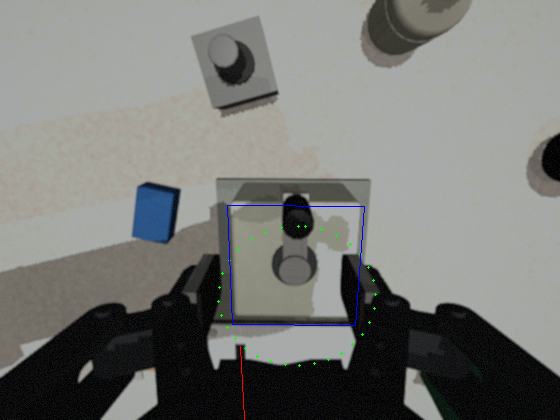

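View pics/f1_scene.png

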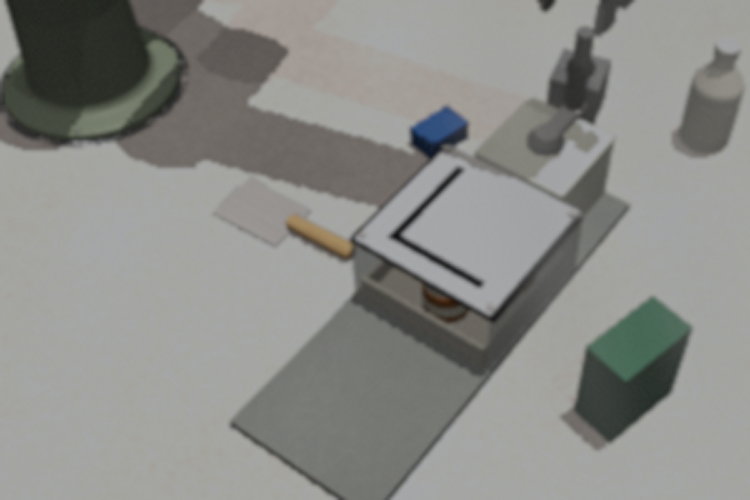

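View pics/f1_top.png

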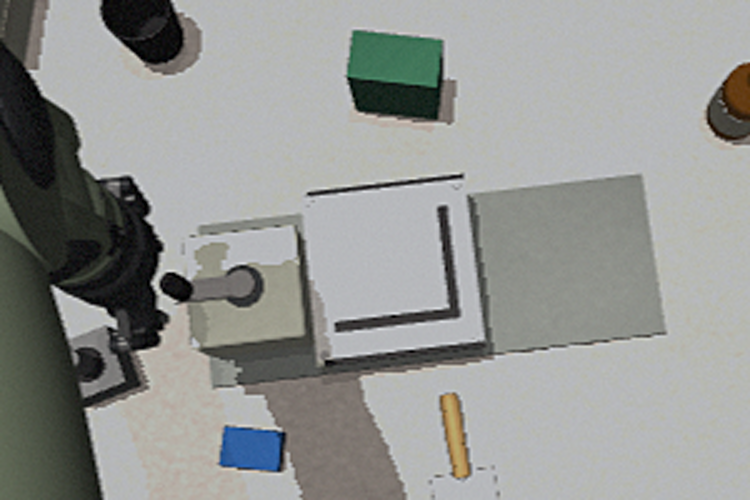

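The drawer is fully in, the jars stand under the cover and the crank grip is at its predicted end position. Next is the stylus.

```bash
python3 - <<'E'
from h import *
im=cv2.imread("pics/f1.png");cv2.imwrite("pics/f1c.png",cv2.resize(im[5:125,170:300],None,fx=5,fy=5,interpolation=cv2.INTER_CUBIC))
E
python3 mv.py 0.468 0.3725 0.32 7
```

```text
t 38.40 pos [0.5242, 0.2649, 0.3908] down [-0.019, -0.005, -1.0] psi 7.0 F [-0.3, -0.6, 0.5] w 0.0557 j [0.34, 0.41, -0.1, 1.08, 0.0, 1.79]
shift units tool xyz [2.85, 4.55, -1.65] min rows 5
turn units [-0.0, -0.19, 0.03]
```

View pics/f1c.png

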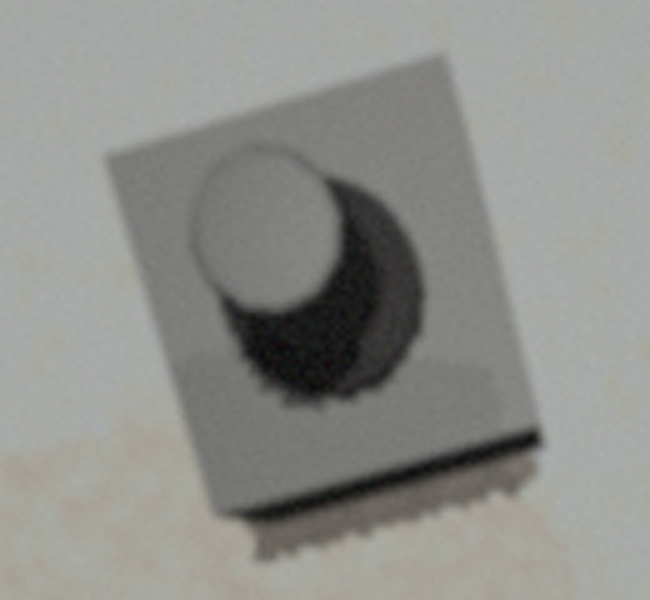

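```bash
python3 - <<'E'
from h import *
M=np.load("pics/f1.npy");p=dict(intrinsics=M[:,:3],R=M[:,3:6],t=M[:,6])
f=lambda c:((c[0]+.5)/5-.5+170,(c[1]+.5)/5-.5+5)
print(rnd(at_z(p,f((267,228)),.116)))
C=np.array([at_z(p,f(c),.06) for c in[(108,155),(445,57),(540,432),(215,515)]]);print(C.round(4).tolist(),C.mean(0).round(4),np.linalg.norm(C-np.roll(C,1,0),axis=1).round(4))
E
```

```text
[0.4682, 0.3725, 0.116]
[[0.4298, 0.3892, 0.06], [0.4846, 0.4105, 0.06], [0.5073, 0.3544, 0.06], [0.4516, 0.3336, 0.06]] [0.4683 0.3719 0.06  ] [0.0597 0.0588 0.0605 0.0595]
```

>>> drive_tool(moves=[{"dx": 0.4,"dy": 0.9,"dz": -0.33,"ax": 0,"ay": -0.19,"az": 0,"jaw": -1},{"dx": 0.4,"dy": 0.9,"dz": -0.33,"ax": 0,"ay": 0,"az": 0,"jaw": -1},{"dx": 0.4,"dy": 0.9,"dz": -0.33,"ax": 0,"ay": 0,"az": 0,"jaw": -1},{"dx": 0.4,"dy": 0.9,"dz": -0.33,"ax": 0,"ay": 0,"az": 0,"jaw": -1},{"dx": 0.4,"dy": 0.7,"dz": -0.25,"ax": 0,"ay": 0,"az": 0,"jaw": -1},{"dx": 0,"dy": 0,"dz": 0,"ax": 0,"ay": 0,"az": 0,"jaw": -1}])

```text
t: 39.0
tool_pos: [0.4688, 0.368, 0.3318]
orientation: [-0.045, 0.709, 0.039, 0.702]
wrist_force: [-0.3, -0.4, -0.1]
gripper_width: 0.0855
```

```bash
python3 look.py g1; python3 - <<'E'
import cv2
im=cv2.imread("pics/g1.png");cv2.imwrite("pics/g1c.png",cv2.resize(im[100:300,180:380],None,fx=3,fy=3,interpolation=cv2.INTER_CUBIC))
E
```

```text
spinner [(0.59, [356.5, 379.1], [0.5335, 0.2654])]
holder [(0.74, [282.5, 185.4], [0.4676, 0.3733])]
stylus [(0.59, [282.9, 187.2], [0.4679, 0.3738])]
t 39.20 pos [0.4712, 0.3663, 0.3345] down [-0.005, -0.007, -1.0] psi 6.6 F [0.3, -0.4, -0.1] w 0.0853 j [0.54, 0.47, -0.16, 0.95, -0.0, 1.99]
```

View pics/g1c.png

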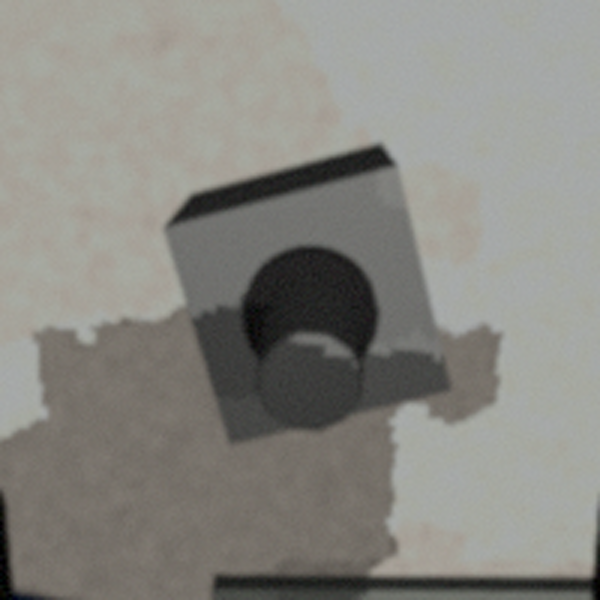

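```bash
python3 mv.py 0.468 0.3728 0.29 7
```

```text
t 39.20 pos [0.4712, 0.3663, 0.3345] down [-0.005, -0.007, -1.0] psi 6.6 F [0.3, -0.4, -0.1] w 0.0853 j [0.54, 0.47, -0.16, 0.95, -0.0, 1.99]
shift units tool xyz [1.78, 0.28, -0.09] min rows 2
turn units [-0.07, -0.05, 0.06]
```

>>> drive_tool(moves=[{"dx": 0.3,"dy": 0.28,"dz": -0.09,"ax": -0.07,"ay": -0.05,"az": 0.06,"jaw": -1},{"dx": 0.5,"dy": 0,"dz": 0,"ax": 0,"ay": 0,"az": 0,"jaw": -1},{"dx": 0.5,"dy": 0,"dz": 0,"ax": 0,"ay": 0,"az": 0,"jaw": -1},{"dx": 0.4,"dy": 0,"dz": 0,"ax": 0,"ay": 0,"az": 0,"jaw": -1},{"dx": 0,"dy": 0,"dz": 0,"ax": 0,"ay": 0,"az": 0,"jaw": -1}])

```text
t: 39.7
tool_pos: [0.4696, 0.3713, 0.2891]
orientation: [-0.042, 0.705, 0.042, 0.707]
wrist_force: [-0.1, 0.1, 0.1]
gripper_width: 0.0855
```

```bash
python3 mv.py 0.468 0.3728 0.245 7
```

```text
t 39.70 pos [0.4696, 0.3713, 0.2891] down [0.002, 0.001, -1.0] psi 6.8 F [-0.1, 0.1, 0.1] w 0.0855 j [0.55, 0.51, -0.22, 0.84, -0.0, 2.0]
shift units tool xyz [1.76, 0.07, -0.06] min rows 2
turn units [-0.03, 0.02, -0.01]
```

>>> drive_tool(moves=[{"dx": 0.6,"dy": 0.07,"dz": -0.06,"ax": 0,"ay": 0,"az": 0,"jaw": -1},{"dx": 0.6,"dy": 0,"dz": 0,"ax": 0,"ay": 0,"az": 0,"jaw": -1},{"dx": 0.4,"dy": 0,"dz": 0,"ax": 0,"ay": 0,"az": 0,"jaw": -1},{"dx": 0,"dy": 0,"dz": 0,"ax": 0,"ay": 0,"az": 0,"jaw": -1}])

```text
t: 40.1
tool_pos: [0.4683, 0.3725, 0.2472]
orientation: [-0.042, 0.705, 0.042, 0.706]
wrist_force: [-0.2, 0.2, -0.0]
gripper_width: 0.0855
```

```bash
python3 mv.py 0.468 0.3728 0.243 7
```

```text
t 40.10 pos [0.4683, 0.3725, 0.2472] down [0.002, 0.0, -1.0] psi 6.8 F [-0.2, 0.2, -0.0] w 0.0855 j [0.55, 0.56, -0.27, 0.75, -0.0, 2.0]
shift units tool xyz [0.17, 0.01, -0.01] min rows 1
turn units [-0.04, 0.02, -0.0]
```

>>> drive_tool(moves=[{"dx": 0.08,"dy": 0.01,"dz": 0,"ax": 0,"ay": 0,"az": 0,"jaw": -0.5},{"dx": 0,"dy": 0,"dz": 0,"ax": 0,"ay": 0,"az": 0,"jaw": 0.2},{"dx": 0,"dy": 0,"dz": 0,"ax": 0,"ay": 0,"az": 0,"jaw": 1},{"dx": 0,"dy": 0,"dz": 0,"ax": 0,"ay": 0,"az": 0,"jaw": 1},{"dx": 0,"dy": 0,"dz": 0,"ax": 0,"ay": 0,"az": 0,"jaw": 1},{"dx": 0,"dy": 0,"dz": 0,"ax": 0,"ay": 0,"az": 0,"jaw": 1},{"dx": 0,"dy": 0,"dz": 0,"ax": 0,"ay": 0,"az": 0,"jaw": 1},{"dx": 0,"dy": 0,"dz": 0,"ax": 0,"ay": 0,"az": 0,"jaw": 1},{"dx": 0,"dy": 0,"dz": 0,"ax": 0,"ay": 0,"az": 0,"jaw": 1},{"dx": 0,"dy": 0,"dz": 0,"ax": 0,"ay": 0,"az": 0,"jaw": 1}], squeeze=50)

```text
t: 41.1
tool_pos: [0.4691, 0.3732, 0.2473]
orientation: [-0.041, 0.704, 0.042, 0.707]
wrist_force: [-0.2, 0.0, -1.6]
gripper_width: 0.021
```

```bash
python3 mv.py 0.468 0.3728 0.243 7
```

```text
t 41.10 pos [0.4691, 0.3732, 0.2473] down [0.004, 0.002, -1.0] psi 6.8 F [-0.2, 0.0, -1.6] w 0.0210 j [0.55, 0.56, -0.26, 0.75, -0.0, 2.0]
shift units tool xyz [0.17, -0.01, -0.05] min rows 1
turn units [-0.04, 0.04, -0.01]
```

```bash
cat > fitw.py <<'E'
from fit2 import *
import sys
def load(n):
    M=np.load(f"pics/{n}.npy");p=dict(intrinsics=M[:,:3],R=M[:,3:6],t=M[:,6]);p["pixels"]=cv2.imread(f"pics/{n}.png")[:,:,::-1].copy();return p
if __name__=="__main__":
    p=load(sys.argv[1]);seed=tuple(int(v) for v in sys.argv[2:4]);
    d=darkmask(p,seed);print(d.sum())
    im=(d*255).astype(np.uint8)
    q,f=fitg([(p,d)],[.514,.0095,.12]);print(rnd(q),round(f,1))
    r=rast(p,S(q,groove(0,0)));o=np.dstack([im,im*0,(r*255).astype(np.uint8)]);cv2.imwrite("pics/fw.png",o[190:400,200:420].repeat(3,0).repeat(3,1)[:600])
E
python3 fitw.py e2 260 280; python3 mv.py 0.4691 0.3732 0.32 7
```

```text
75000.37
[0.5135, 0.0089, 0.114] 64307.6
t 41.10 pos [0.4691, 0.3732, 0.2473] down [0.004, 0.002, -1.0] psi 6.8 F [-0.2, 0.0, -1.6] w 0.0210 j [0.55, 0.56, -0.26, 0.75, -0.0, 2.0]
shift units tool xyz [-2.91, 0.0, 0.01] min rows 3
turn units [-0.04, 0.04, -0.01]
```

View pics/fw.png

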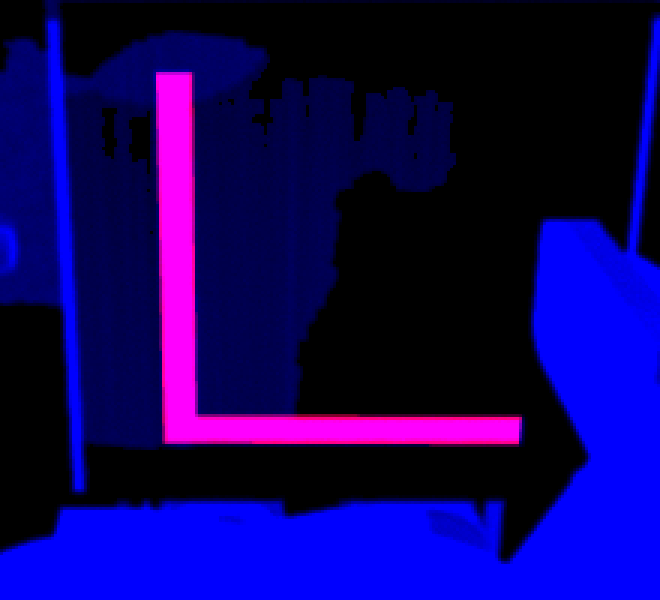

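>>> drive_tool(moves=[{"dx": -0.4,"dy": 0,"dz": 0,"ax": 0,"ay": 0,"az": 0,"jaw": 1},{"dx": -0.7,"dy": 0,"dz": 0,"ax": 0,"ay": 0,"az": 0,"jaw": 1},{"dx": -0.9,"dy": 0,"dz": 0,"ax": 0,"ay": 0,"az": 0,"jaw": 1},{"dx": -0.9,"dy": 0,"dz": 0,"ax": 0,"ay": 0,"az": 0,"jaw": 1},{"dx": -0.9,"dy": 0,"dz": 0,"ax": 0,"ay": 0,"az": 0,"jaw": 1},{"dx": -0.9,"dy": 0,"dz": 0,"ax": 0,"ay": 0,"az": 0,"jaw": 1},{"dx": -0.7,"dy": 0,"dz": 0,"ax": 0,"ay": 0,"az": 0,"jaw": 1},{"dx": 0,"dy": 0,"dz": 0,"ax": 0,"ay": 0,"az": 0,"jaw": 1}])

```text
t: 41.9
tool_pos: [0.468, 0.3726, 0.3915]
orientation: [-0.041, 0.704, 0.042, 0.707]
wrist_force: [1.2, 0.7, -1.1]
gripper_width: 0.0205
```

```bash
cat > tip.py <<'E'
from mv import *
# tip offset in tool frame from the grasp (TCP .4691,.3732,.2473, down (.004,.002), psi 6.8)
q=np.array([.5135,.0092,.116])
def Sq(a,b,z=.098): c,s=np.cos(q[2]),np.sin(q[2]);return np.array([q[0]+c*a-s*b,q[1]+s*a+c*b,z])
z=np.array([np.cos(np.radians(6.8)),np.sin(np.radians(6.8)),0]);x=np.array([.004,.002,-1.]);x/=np.linalg.norm(x);z-=x*(z@x);z/=np.linalg.norm(z)
Rg=np.c_[x,np.cross(z,x),z]
o=Rg.T@(np.array([.468,.3728,.010])-np.array([.4691,.3732,.2473]))
def now():
    s=ctrl.get_state();R=Ro.from_quat(s["orientation"]).as_matrix();p=np.array(s["tool_pos"]);return s,R,p,p+R@o
def local(t): d=t[:2]-q[:2];c,s=np.cos(q[2]),np.sin(q[2]);return np.array([c*d[0]+s*d[1],-s*d[0]+c*d[1]])
if __name__=="__main__":
    a=[float(v) for v in sys.argv[1:]]
    s,R,p,t=now();show();print("o",rnd(o),"tip",rnd(t),"tip in groove frame mm",rnd(local(t)*1e3,1))
    rv=Ro.from_matrix(R.T@Rt(np.radians(7))).as_rotvec(degrees=True)/6; print("turn",rnd(rv,2))
    if len(a)>=3:  # target in groove frame mm a,b and tip z m
        T=Sq(a[0]/1e3,a[1]/1e3,a[2])
        # TCP goal with upright tool
        G=T-Rt(np.radians(7))@o
        print("shift",rnd(R.T@(G-p)/.025,2))
E
python3 tip.py 0 110 0.13
```

```text
t 41.90 pos [0.468, 0.3726, 0.3915] down [0.004, 0.002, -1.0] psi 6.8 F [1.2, 0.7, -1.1] w 0.0205 j [0.55, 0.42, -0.08, 1.06, -0.0, 2.0]
o [0.2373, -0.0006, -0.0021] tip [0.467, 0.3722, 0.1542] tip in groove frame mm [-4.2, 366.0]
turn [-0.04, 0.04, -0.01]
shift [0.95, -10.23, 0.18]
```

```bash
python3 - <<'E'
from h import *
import tip
p=ctrl.read_camera("wrist");im=p["pixels"][:,:,::-1].copy()
s,R,pp,t=tip.now()
for o,c in((tip.o,(0,0,255)),(np.array([.2373,0,0]),(0,255,0))):
    u=proj(p,pp+R@o);print(rnd(u,1));cv2.circle(im,tuple(int(v) for v in u.round()),2,c,-1)
cv2.imwrite("pics/g2.png",im)
print([(r["p"],rnd(r["xy"],1)) for r in ctrl.mark_of(p,"stylus_tip")][:3])
E
```

```text
[275.3, 226.3]
[278.5, 225.4]
[(0.48, [279.3, 223.9])]
```

View pics/g2.png

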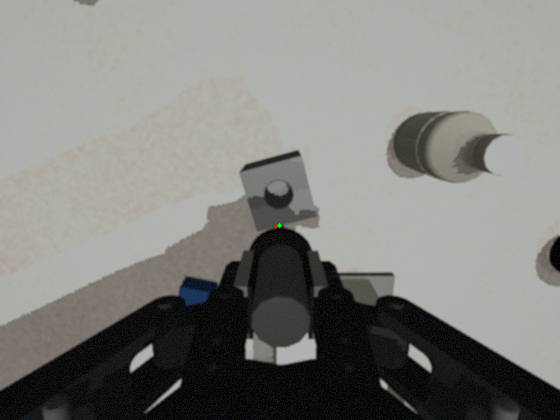

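```bash
python3 - <<'E'
import cv2
im=cv2.imread("pics/g2.png");cv2.imwrite("pics/g2c.png",cv2.resize(im[200:260,240:320],None,fx=8,fy=8,interpolation=cv2.INTER_NEAREST))
E
sed -i 's/^o=Rg.*/o=np.array([.2373,0.0003,0.0])/' tip.py; python3 tip.py 0 110 0.13
```

```text
t 42.00 pos [0.4674, 0.3722, 0.3886] down [0.001, -0.0, -1.0] psi 6.8 F [-0.8, 0.2, -1.2] w 0.0207 j [0.55, 0.42, -0.09, 1.06, -0.0, 2.0]
o [0.2373, 0.0003, 0.0] tip [0.4675, 0.3725, 0.1513] tip in groove frame mm [-3.6, 366.2]
turn [-0.04, 0.01, 0.0]
shift [0.85, -10.25, 0.13]
```

View pics/g2c.png

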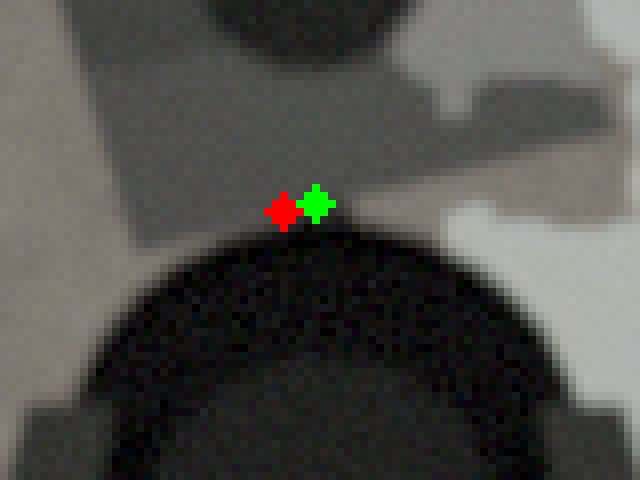

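>>> drive_tool(moves=[{"dx": 0,"dy": -0.95,"dz": 0.01,"ax": 0,"ay": 0,"az": 0,"jaw": 1},{"dx": 0,"dy": -0.95,"dz": 0.01,"ax": 0,"ay": 0,"az": 0,"jaw": 1},{"dx": 0,"dy": -0.95,"dz": 0.01,"ax": 0,"ay": 0,"az": 0,"jaw": 1},{"dx": 0,"dy": -0.95,"dz": 0.01,"ax": 0,"ay": 0,"az": 0,"jaw": 1},{"dx": 0,"dy": -0.95,"dz": 0.01,"ax": 0,"ay": 0,"az": 0,"jaw": 1},{"dx": 0,"dy": -0.95,"dz": 0.01,"ax": 0,"ay": 0,"az": 0,"jaw": 1},{"dx": 0,"dy": -0.95,"dz": 0.01,"ax": 0,"ay": 0,"az": 0,"jaw": 1},{"dx": 0,"dy": -0.95,"dz": 0.01,"ax": 0,"ay": 0,"az": 0,"jaw": 1},{"dx": 0,"dy": -0.95,"dz": 0.01,"ax": 0,"ay": 0,"az": 0,"jaw": 1},{"dx": 0,"dy": -0.95,"dz": 0.01,"ax": 0,"ay": 0,"az": 0,"jaw": 1},{"dx": 0,"dy": -0.95,"dz": 0.01,"ax": 0,"ay": 0,"az": 0,"jaw": 1},{"dx": 0,"dy": -0.8,"dz": 0.01,"ax": 0,"ay": 0,"az": 0,"jaw": 1}])

```text
t: 43.2
tool_pos: [0.4983, 0.0837, 0.371]
orientation: [-0.046, 0.716, 0.042, 0.696]
wrist_force: [1.0, 0.4, -0.0]
gripper_width: 0.0207
```

```bash
python3 tip.py 0 60 0.112
```

```text
t 43.20 pos [0.4983, 0.0837, 0.371] down [-0.028, -0.007, -1.0] psi 7.1 F [1.0, 0.4, -0.0] w 0.0207 j [0.02, 0.28, -0.34, 0.97, -0.01, 1.47]
o [0.2373, 0.0003, 0.0] tip [0.4917, 0.0823, 0.1338] tip in groove frame mm [-13.2, 75.1]
turn [0.02, -0.27, 0.03]
shift [0.86, -0.64, 0.28]
```

>>> drive_tool(moves=[{"dx": 0,"dy": -0.3,"dz": 0.28,"ax": 0,"ay": -0.27,"az": 0.03,"jaw": 1},{"dx": 0.3,"dy": -0.3,"dz": 0,"ax": 0,"ay": 0,"az": 0,"jaw": 1},{"dx": 0.3,"dy": 0,"dz": 0,"ax": 0,"ay": 0,"az": 0,"jaw": 1},{"dx": 0,"dy": 0,"dz": 0,"ax": 0,"ay": 0,"az": 0,"jaw": 1}])

```text
t: 43.6
tool_pos: [0.5065, 0.0677, 0.351]
orientation: [-0.042, 0.707, 0.043, 0.704]
wrist_force: [-0.9, -0.4, -1.9]
gripper_width: 0.021
```

```bash
python3 tip.py 0 60 0.112; cat > seetip.py <<'E'
from h import *
import tip,sys
n=sys.argv[1]
s,R,pp,t=tip.now()
for c,(x0,y0,x1,y1) in dict(wrist=(200,150,360,270),top=(225,170,305,230),scene=(245,150,325,220)).items():
    p=ctrl.read_camera(c);im=p["pixels"][:,:,::-1]
    k=5 if c=="wrist" else 9
    im=cv2.resize(im,None,fx=k,fy=k,interpolation=cv2.INTER_CUBIC)
    f=lambda X:tuple(int(v) for v in ((proj(p,X)+.5)*k-.5).round())
    cv2.circle(im,f(t),3,(0,255,0),-1)
    cv2.polylines(im,[np.array([f(tip.Sq(0,.11)),f(tip.Sq(0,0)),f(tip.Sq(.1,0))])],False,(0,0,255),1)
    cv2.imwrite(f"pics/{n}_{c}.png",im[y0*k:y1*k,x0*k:x1*k])
E
python3 seetip.py h1
```

```text
t 43.60 pos [0.5065, 0.0677, 0.351] down [-0.004, 0.001, -1.0] psi 6.9 F [-0.9, -0.4, -1.9] w 0.0210 j [-0.01, 0.3, -0.37, 0.9, 0.0, 1.44]
o [0.2373, 0.0003, 0.0] tip [0.5056, 0.0681, 0.1137] tip in groove frame mm [-1.1, 59.4]
turn [-0.01, -0.03, -0.01]
shift [0.07, 0.03, 0.01]
```

View pics/h1_wrist.png

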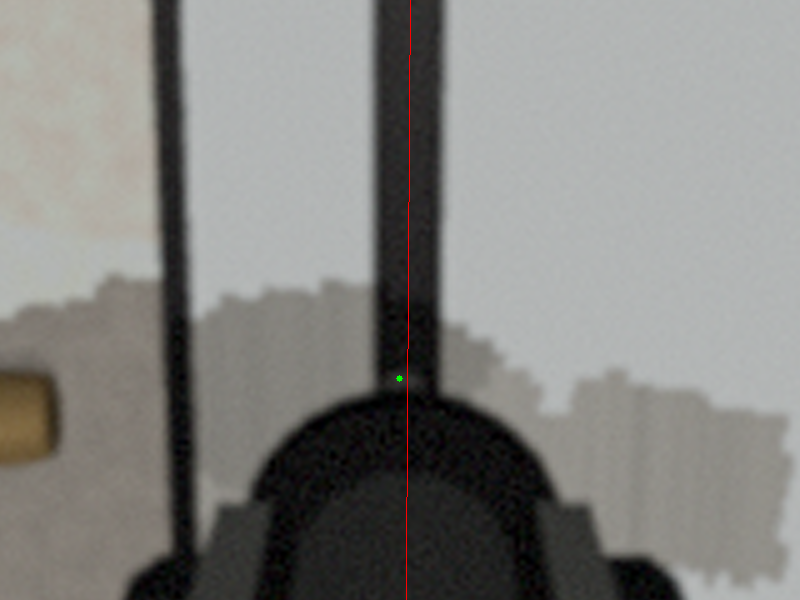

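View pics/h1_scene.png

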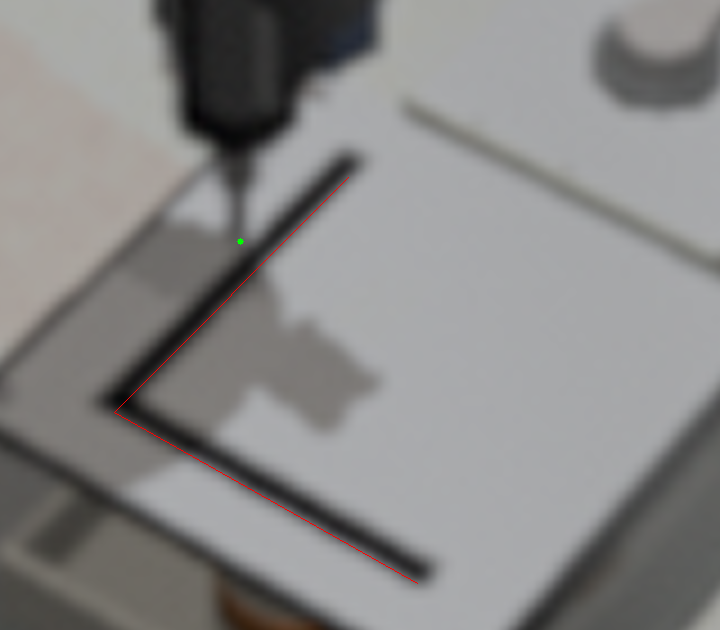

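View pics/h1_top.png

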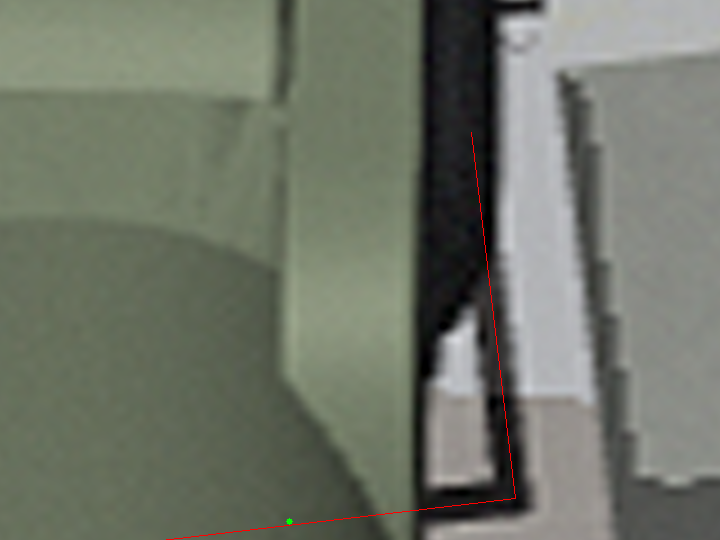

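```bash
python3 tip.py -0.5 60 0.104
```

```text
t 43.75 pos [0.507, 0.0679, 0.3524] down [-0.002, 0.0, -1.0] psi 7.0 F [0.8, -0.5, -0.8] w 0.0209 j [-0.01, 0.3, -0.37, 0.9, 0.0, 1.44]
o [0.2373, 0.0003, 0.0] tip [0.5066, 0.0683, 0.1151] tip in groove frame mm [-0.0, 59.5]
turn [-0.0, -0.02, -0.01]
shift [0.45, 0.02, -0.03]
```

>>> drive_tool(moves=[{"dx": 0.25,"dy": 0.02,"dz": 0,"ax": 0,"ay": -0.02,"az": 0,"jaw": 1},{"dx": 0.15,"dy": 0,"dz": 0,"ax": 0,"ay": 0,"az": 0,"jaw": 1},{"dx": 0,"dy": 0,"dz": 0,"ax": 0,"ay": 0,"az": 0,"jaw": 1},{"dx": 0,"dy": 0,"dz": 0,"ax": 0,"ay": 0,"az": 0,"jaw": 1}])

```text
t: 44.15
tool_pos: [0.507, 0.0699, 0.3421]
orientation: [-0.044, 0.705, 0.044, 0.706]
wrist_force: [-0.1, -0.4, -0.9]
gripper_width: 0.0209
```

```bash
python3 seetip.py h2; python3 tip.py 0 60 0.104
```

```text
t 44.30 pos [0.507, 0.0698, 0.3423] down [0.002, 0.001, -1.0] psi 7.1 F [0.0, 0.9, -0.7] w 0.0213 j [-0.01, 0.31, -0.39, 0.87, 0.0, 1.44]
o [0.2373, 0.0003, 0.0] tip [0.5075, 0.0703, 0.105] tip in groove frame mm [1.1, 61.4]
turn [0.02, 0.02, -0.01]
shift [0.04, -0.05, -0.02]
```

View pics/h2_wrist.png

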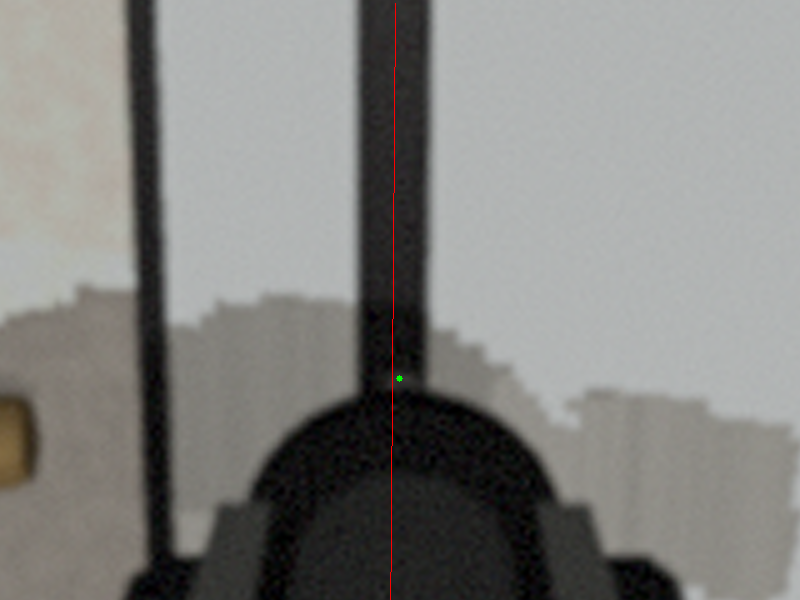

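View pics/h2_scene.png

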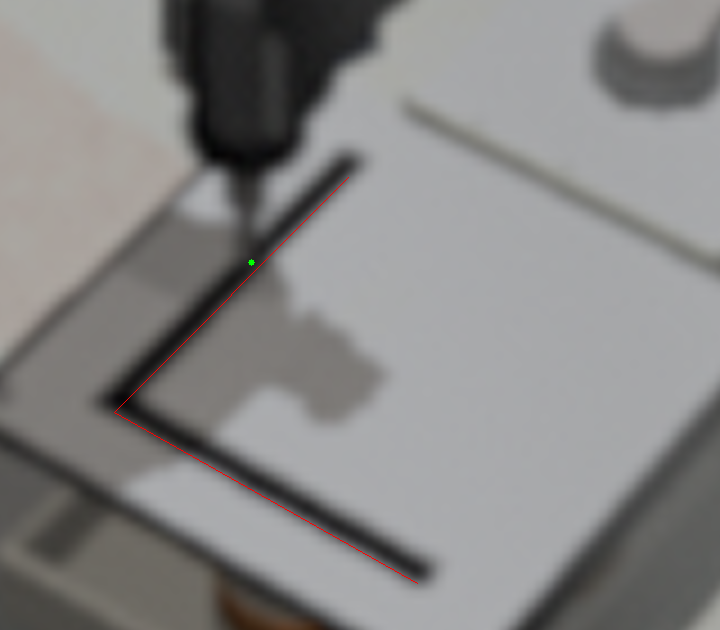

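```bash
python3 tip.py 0 110.5 0.106
```

```text
t 44.30 pos [0.507, 0.0698, 0.3423] down [0.002, 0.001, -1.0] psi 7.1 F [0.0, 0.9, -0.7] w 0.0213 j [-0.01, 0.31, -0.39, 0.87, 0.0, 1.44]
o [0.2373, 0.0003, 0.0] tip [0.5075, 0.0703, 0.105] tip in groove frame mm [1.1, 61.4]
turn [0.02, 0.02, -0.01]
shift [-0.04, 1.97, -0.01]
```

>>> drive_tool(moves=[{"dx": -0.1,"dy": 0.4,"dz": 0,"ax": 0,"ay": 0.02,"az": 0,"jaw": 1},{"dx": -0.05,"dy": 0.4,"dz": 0,"ax": 0,"ay": 0,"az": 0,"jaw": 1},{"dx": 0,"dy": 0.4,"dz": 0,"ax": 0,"ay": 0,"az": 0,"jaw": 1},{"dx": 0,"dy": 0.4,"dz": 0,"ax": 0,"ay": 0,"az": 0,"jaw": 1},{"dx": 0,"dy": 0.3,"dz": 0,"ax": 0,"ay": 0,"az": 0,"jaw": 1},{"dx": 0,"dy": 0,"dz": 0,"ax": 0,"ay": 0,"az": 0,"jaw": 1},{"dx": 0,"dy": 0,"dz": 0,"ax": 0,"ay": 0,"az": 0,"jaw": 1}])

```text
t: 45.0
tool_pos: [0.5005, 0.1222, 0.347]
orientation: [-0.044, 0.705, 0.045, 0.706]
wrist_force: [0.3, 0.6, -1.1]
gripper_width: 0.021
```

```bash
python3 tip.py 0 110.5 0.1
```

```text
t 45.00 pos [0.5005, 0.1222, 0.347] down [0.001, 0.001, -1.0] psi 7.2 F [0.3, 0.6, -1.1] w 0.0210 j [0.1, 0.31, -0.37, 0.89, 0.0, 1.54]
o [0.2373, 0.0003, 0.0] tip [0.5007, 0.1228, 0.1097] tip in groove frame mm [0.4, 114.3]
turn [0.03, 0.01, -0.01]
shift [0.39, -0.14, -0.01]
```

>>> drive_tool(moves=[{"dx": 0.1,"dy": -0.14,"dz": -0.01,"ax": 0.03,"ay": 0,"az": 0,"jaw": 1},{"dx": 0.1,"dy": 0,"dz": 0,"ax": 0,"ay": 0,"az": 0,"jaw": 1},{"dx": 0.08,"dy": 0,"dz": 0,"ax": 0,"ay": 0,"az": 0,"jaw": 1},{"dx": 0,"dy": 0,"dz": 0,"ax": 0,"ay": 0,"az": 0,"jaw": 1},{"dx": 0,"dy": 0,"dz": 0,"ax": 0,"ay": 0,"az": 0,"jaw": 1}])

```text
t: 45.5
tool_pos: [0.5008, 0.1173, 0.339]
orientation: [-0.042, 0.706, 0.043, 0.706]
wrist_force: [-0.0, -0.4, -1.6]
gripper_width: 0.0208
```

```bash
python3 tip.py 0 110.5 0.094
```

```text
t 45.50 pos [0.5008, 0.1173, 0.339] down [0.0, 0.001, -1.0] psi 6.9 F [-0.0, -0.4, -1.6] w 0.0208 j [0.09, 0.32, -0.39, 0.87, 0.0, 1.54]
o [0.2373, 0.0003, 0.0] tip [0.5009, 0.1177, 0.1017] tip in groove frame mm [0.0, 109.3]
turn [-0.02, 0.0, -0.01]
shift [0.31, 0.05, 0.0]
```

>>> drive_tool(moves=[{"dx": 0.1,"dy": 0.05,"dz": 0,"ax": 0,"ay": 0,"az": 0,"jaw": 1},{"dx": 0.1,"dy": 0,"dz": 0,"ax": 0,"ay": 0,"az": 0,"jaw": 1},{"dx": 0.08,"dy": 0,"dz": 0,"ax": 0,"ay": 0,"az": 0,"jaw": 1},{"dx": 0.03,"dy": 0,"dz": 0,"ax": 0,"ay": 0,"az": 0,"jaw": 1},{"dx": 0,"dy": 0,"dz": 0,"ax": 0,"ay": 0,"az": 0,"jaw": 1}])

```text
t: 46.0
tool_pos: [0.5009, 0.1186, 0.3309]
orientation: [-0.042, 0.706, 0.043, 0.706]
wrist_force: [-0.6, 0.4, 1.7]
gripper_width: 0.0206
```

```bash
python3 tip.py 0 90 0.094
```

```text
t 46.00 pos [0.5009, 0.1186, 0.3309] down [0.001, 0.001, -1.0] psi 6.9 F [-0.6, 0.4, 1.7] w 0.0206 j [0.09, 0.33, -0.4, 0.85, 0.0, 1.54]
o [0.2373, 0.0003, 0.0] tip [0.501, 0.119, 0.0936] tip in groove frame mm [0.3, 110.5]
turn [-0.02, 0.01, -0.01]
shift [-0.02, -0.82, -0.01]
```

>>> drive_tool(moves=[{"dx": 0,"dy": -0.08,"dz": -0.01,"ax": 0,"ay": 0,"az": 0,"jaw": 1},{"dx": 0,"dy": -0.08,"dz": 0,"ax": 0,"ay": 0,"az": 0,"jaw": 1},{"dx": 0,"dy": -0.08,"dz": 0,"ax": 0,"ay": 0,"az": 0,"jaw": 1},{"dx": 0,"dy": -0.08,"dz": 0,"ax": 0,"ay": 0,"az": 0,"jaw": 1},{"dx": 0,"dy": -0.08,"dz": 0,"ax": 0,"ay": 0,"az": 0,"jaw": 1},{"dx": 0,"dy": -0.08,"dz": 0,"ax": 0,"ay": 0,"az": 0,"jaw": 1}])

```text
t: 46.6
tool_pos: [0.5024, 0.1063, 0.3316]
orientation: [-0.042, 0.705, 0.044, 0.707]
wrist_force: [-0.5, 1.6, 0.3]
gripper_width: 0.0212
```

```bash
python3 tip.py 0 80 0.094
```

```text
t 46.60 pos [0.5024, 0.1063, 0.3316] down [0.002, 0.003, -1.0] psi 6.9 F [-0.5, 1.6, 0.3] w 0.0212 j [0.06, 0.32, -0.4, 0.85, 0.0, 1.51]
o [0.2373, 0.0003, 0.0] tip [0.5029, 0.1074, 0.0943] tip in groove frame mm [0.8, 98.8]
turn [-0.01, 0.02, -0.03]
shift [0.01, -0.72, -0.01]
```

>>> drive_tool(moves=[{"dx": 0.01,"dy": -0.08,"dz": -0.02,"ax": 0,"ay": 0.02,"az": -0.03,"jaw": 1},{"dx": 0.01,"dy": -0.08,"dz": 0,"ax": 0,"ay": 0,"az": 0,"jaw": 1},{"dx": 0,"dy": -0.08,"dz": 0,"ax": 0,"ay": 0,"az": 0,"jaw": 1},{"dx": 0.01,"dy": -0.08,"dz": 0,"ax": 0,"ay": 0,"az": 0,"jaw": 1},{"dx": 0,"dy": -0.08,"dz": 0,"ax": 0,"ay": 0,"az": 0,"jaw": 1},{"dx": 0.01,"dy": -0.08,"dz": 0,"ax": 0,"ay": 0,"az": 0,"jaw": 1},{"dx": 0,"dy": -0.08,"dz": 0,"ax": 0,"ay": 0,"az": 0,"jaw": 1},{"dx": 0.01,"dy": -0.08,"dz": 0,"ax": 0,"ay": 0,"az": 0,"jaw": 1}])

```text
t: 47.4
tool_pos: [0.504, 0.089, 0.3304]
orientation: [-0.043, 0.706, 0.043, 0.706]
wrist_force: [0.2, 1.5, 1.2]
gripper_width: 0.0205
```

```bash
python3 tip.py 0 60 0.094
```

```text
t 47.40 pos [0.504, 0.089, 0.3304] down [0.001, 0.0, -1.0] psi 6.9 F [0.2, 1.5, 1.2] w 0.0205 j [0.03, 0.32, -0.4, 0.84, 0.0, 1.48]
o [0.2373, 0.0003, 0.0] tip [0.5042, 0.0894, 0.0931] tip in groove frame mm [0.0, 80.8]
turn [-0.01, 0.01, -0.0]
shift [-0.04, -0.83, 0.0]
```

>>> drive_tool(moves=[{"dx": -0.03,"dy": -0.08,"dz": 0,"ax": 0,"ay": 0,"az": 0,"jaw": 1},{"dx": 0,"dy": -0.08,"dz": 0,"ax": 0,"ay": 0,"az": 0,"jaw": 1},{"dx": 0.01,"dy": -0.08,"dz": 0,"ax": 0,"ay": 0,"az": 0,"jaw": 1},{"dx": 0,"dy": -0.08,"dz": 0,"ax": 0,"ay": 0,"az": 0,"jaw": 1},{"dx": 0.01,"dy": -0.08,"dz": 0,"ax": 0,"ay": 0,"az": 0,"jaw": 1},{"dx": 0,"dy": -0.08,"dz": 0,"ax": 0,"ay": 0,"az": 0,"jaw": 1},{"dx": 0.01,"dy": -0.08,"dz": 0,"ax": 0,"ay": 0,"az": 0,"jaw": 1},{"dx": 0,"dy": -0.08,"dz": 0,"ax": 0,"ay": 0,"az": 0,"jaw": 1}])

```text
t: 48.2
tool_pos: [0.5061, 0.0717, 0.3303]
orientation: [-0.043, 0.706, 0.043, 0.706]
wrist_force: [-1.5, 1.5, 1.3]
gripper_width: 0.0209
```

```bash
python3 tip.py 0 40 0.094
```

```text
t 48.20 pos [0.5061, 0.0717, 0.3303] down [0.001, 0.0, -1.0] psi 6.9 F [-1.5, 1.5, 1.3] w 0.0209 j [-0.0, 0.32, -0.41, 0.84, 0.0, 1.45]
o [0.2373, 0.0003, 0.0] tip [0.5062, 0.0721, 0.093] tip in groove frame mm [0.0, 63.3]
turn [-0.01, 0.01, -0.0]
shift [-0.04, -0.93, -0.0]
```

>>> drive_tool(moves=[{"dx": -0.04,"dy": -0.08,"dz": 0,"ax": 0,"ay": 0,"az": 0,"jaw": 1},{"dx": -0.01,"dy": -0.08,"dz": 0,"ax": 0,"ay": 0,"az": 0,"jaw": 1},{"dx": 0,"dy": -0.08,"dz": 0,"ax": 0,"ay": 0,"az": 0,"jaw": 1},{"dx": 0,"dy": -0.08,"dz": 0,"ax": 0,"ay": 0,"az": 0,"jaw": 1},{"dx": 0,"dy": -0.08,"dz": 0,"ax": 0,"ay": 0,"az": 0,"jaw": 1},{"dx": 0,"dy": -0.08,"dz": 0,"ax": 0,"ay": 0,"az": 0,"jaw": 1},{"dx": 0,"dy": -0.08,"dz": 0,"ax": 0,"ay": 0,"az": 0,"jaw": 1},{"dx": 0,"dy": -0.08,"dz": 0,"ax": 0,"ay": 0,"az": 0,"jaw": 1}])

```text
t: 49.0
tool_pos: [0.5081, 0.0542, 0.3315]
orientation: [-0.043, 0.706, 0.043, 0.706]
wrist_force: [-0.5, 0.7, 0.4]
gripper_width: 0.0206
```

```bash
python3 tip.py 0 20 0.094
```

```text
t 49.00 pos [0.5081, 0.0542, 0.3315] down [0.0, -0.0, -1.0] psi 6.9 F [-0.5, 0.7, 0.4] w 0.0206 j [-0.04, 0.32, -0.4, 0.85, -0.0, 1.41]
o [0.2373, 0.0003, 0.0] tip [0.5081, 0.0544, 0.0942] tip in groove frame mm [-0.2, 45.6]
turn [-0.01, -0.0, 0.0]
shift [0.01, -1.03, 0.0]
```

>>> drive_tool(moves=[{"dx": 0.01,"dy": -0.08,"dz": 0,"ax": 0,"ay": 0,"az": 0,"jaw": 1},{"dx": 0.005,"dy": -0.08,"dz": 0,"ax": 0,"ay": 0,"az": 0,"jaw": 1},{"dx": 0,"dy": -0.08,"dz": 0,"ax": 0,"ay": 0,"az": 0,"jaw": 1},{"dx": 0.005,"dy": -0.08,"dz": 0,"ax": 0,"ay": 0,"az": 0,"jaw": 1},{"dx": 0,"dy": -0.08,"dz": 0,"ax": 0,"ay": 0,"az": 0,"jaw": 1},{"dx": 0.005,"dy": -0.08,"dz": 0,"ax": 0,"ay": 0,"az": 0,"jaw": 1},{"dx": 0,"dy": -0.08,"dz": 0,"ax": 0,"ay": 0,"az": 0,"jaw": 1},{"dx": 0.005,"dy": -0.08,"dz": 0,"ax": 0,"ay": 0,"az": 0,"jaw": 1}])

```text
t: 49.8
tool_pos: [0.5102, 0.037, 0.3308]
orientation: [-0.043, 0.706, 0.043, 0.706]
wrist_force: [-0.0, 1.2, 0.8]
gripper_width: 0.0209
```

```bash
python3 tip.py 0 0 0.094
```

```text
t 49.80 pos [0.5102, 0.037, 0.3308] down [0.0, 0.0, -1.0] psi 6.9 F [-0.0, 1.2, 0.8] w 0.0209 j [-0.07, 0.32, -0.4, 0.85, 0.0, 1.38]
o [0.2373, 0.0003, 0.0] tip [0.5102, 0.0373, 0.0935] tip in groove frame mm [-0.0, 28.3]
turn [-0.01, 0.0, -0.0]
shift [-0.02, -1.13, -0.0]
```

>>> drive_tool(moves=[{"dx": -0.01,"dy": -0.08,"dz": 0,"ax": 0,"ay": 0,"az": 0,"jaw": 1},{"dx": 0,"dy": -0.08,"dz": 0,"ax": 0,"ay": 0,"az": 0,"jaw": 1},{"dx": 0,"dy": -0.08,"dz": 0,"ax": 0,"ay": 0,"az": 0,"jaw": 1},{"dx": 0.005,"dy": -0.08,"dz": 0,"ax": 0,"ay": 0,"az": 0,"jaw": 1},{"dx": 0,"dy": -0.08,"dz": 0,"ax": 0,"ay": 0,"az": 0,"jaw": 1},{"dx": 0,"dy": -0.08,"dz": 0,"ax": 0,"ay": 0,"az": 0,"jaw": 1},{"dx": 0.005,"dy": -0.08,"dz": 0,"ax": 0,"ay": 0,"az": 0,"jaw": 1},{"dx": 0,"dy": -0.08,"dz": 0,"ax": 0,"ay": 0,"az": 0,"jaw": 1},{"dx": 0,"dy": -0.08,"dz": 0,"ax": 0,"ay": 0,"az": 0,"jaw": 1},{"dx": 0.005,"dy": -0.08,"dz": 0,"ax": 0,"ay": 0,"az": 0,"jaw": 1}])

```text
t: 50.8
tool_pos: [0.5128, 0.0154, 0.3306]
orientation: [-0.043, 0.706, 0.043, 0.706]
wrist_force: [-0.5, 1.4, 0.8]
gripper_width: 0.0208
```

```bash
python3 tip.py 0 0 0.094
```

```text
t 50.80 pos [0.5128, 0.0154, 0.3306] down [0.0, 0.0, -1.0] psi 6.9 F [-0.5, 1.4, 0.8] w 0.0208 j [-0.11, 0.32, -0.4, 0.85, 0.0, 1.34]
o [0.2373, 0.0003, 0.0] tip [0.5128, 0.0157, 0.0933] tip in groove frame mm [0.0, 6.6]
turn [-0.01, 0.0, -0.0]
shift [-0.03, -0.26, -0.0]
```

>>> drive_tool(moves=[{"dx": -0.02,"dy": -0.08,"dz": 0,"ax": 0,"ay": 0,"az": 0,"jaw": 1},{"dx": 0,"dy": -0.08,"dz": 0,"ax": 0,"ay": 0,"az": 0,"jaw": 1},{"dx": 0,"dy": -0.07,"dz": 0,"ax": 0,"ay": 0,"az": 0,"jaw": 1},{"dx": 0,"dy": -0.02,"dz": 0,"ax": 0,"ay": 0,"az": 0,"jaw": 1},{"dx": 0,"dy": 0,"dz": 0,"ax": 0,"ay": 0,"az": 0,"jaw": 1}])

```text
t: 51.3
tool_pos: [0.5136, 0.0084, 0.3311]
orientation: [-0.042, 0.706, 0.043, 0.706]
wrist_force: [0.0, 1.8, 1.1]
gripper_width: 0.0207
```

```bash
python3 tip.py 20 0 0.094
```

```text
t 51.30 pos [0.5136, 0.0084, 0.3311] down [-0.0, 0.001, -1.0] psi 6.9 F [0.0, 1.8, 1.1] w 0.0207 j [-0.13, 0.32, -0.4, 0.85, 0.0, 1.32]
o [0.2373, 0.0003, 0.0] tip [0.5135, 0.0089, 0.0938] tip in groove frame mm [-0.0, -0.3]
turn [-0.02, -0.0, -0.01]
shift [-0.01, 0.02, 0.8]
```

At the corner (a = 0, b = −0.3). Second leg along +tool z.

>>> drive_tool(moves=[{"dx": 0,"dy": 0.01,"dz": 0.08,"ax": 0,"ay": 0,"az": 0,"jaw": 1},{"dx": 0,"dy": 0,"dz": 0.08,"ax": 0,"ay": 0,"az": 0,"jaw": 1},{"dx": 0,"dy": 0,"dz": 0.08,"ax": 0,"ay": 0,"az": 0,"jaw": 1},{"dx": 0.005,"dy": 0,"dz": 0.08,"ax": 0,"ay": 0,"az": 0,"jaw": 1},{"dx": 0,"dy": 0,"dz": 0.08,"ax": 0,"ay": 0,"az": 0,"jaw": 1},{"dx": 0,"dy": 0,"dz": 0.08,"ax": 0,"ay": 0,"az": 0,"jaw": 1},{"dx": 0.005,"dy": 0,"dz": 0.08,"ax": 0,"ay": 0,"az": 0,"jaw": 1},{"dx": 0,"dy": 0,"dz": 0.08,"ax": 0,"ay": 0,"az": 0,"jaw": 1}])

```text
t: 52.1
tool_pos: [0.5288, 0.0108, 0.3297]
orientation: [-0.043, 0.708, 0.042, 0.704]
wrist_force: [-1.6, 0.5, 1.5]
gripper_width: 0.021
```

```bash
python3 tip.py 40 0 0.094
```

```text
t 52.10 pos [0.5288, 0.0108, 0.3297] down [-0.006, -0.001, -1.0] psi 6.9 F [-1.6, 0.5, 1.5] w 0.0210 j [-0.12, 0.35, -0.36, 0.87, -0.0, 1.33]
o [0.2373, 0.0003, 0.0] tip [0.5272, 0.0108, 0.0924] tip in groove frame mm [13.8, 0.0]
turn [-0.01, -0.06, 0.0]
shift [-0.07, -0.01, 0.98]
```

>>> drive_tool(moves=[{"dx": -0.05,"dy": 0,"dz": 0.08,"ax": 0,"ay": -0.06,"az": 0,"jaw": 1},{"dx": -0.02,"dy": 0,"dz": 0.08,"ax": 0,"ay": 0,"az": 0,"jaw": 1},{"dx": -0.005,"dy": 0,"dz": 0.08,"ax": 0,"ay": 0,"az": 0,"jaw": 1},{"dx": -0.005,"dy": 0,"dz": 0.08,"ax": 0,"ay": -0.01,"az": 0,"jaw": 1},{"dx": -0.005,"dy": 0,"dz": 0.08,"ax": 0,"ay": 0,"az": 0,"jaw": 1},{"dx": -0.005,"dy": 0,"dz": 0.08,"ax": 0,"ay": -0.01,"az": 0,"jaw": 1},{"dx": -0.005,"dy": 0,"dz": 0.08,"ax": 0,"ay": 0,"az": 0,"jaw": 1},{"dx": -0.005,"dy": 0,"dz": 0.08,"ax": 0,"ay": -0.01,"az": 0,"jaw": 1}])

```text
t: 52.9
tool_pos: [0.5466, 0.0129, 0.3324]
orientation: [-0.043, 0.704, 0.043, 0.708]
wrist_force: [-2.2, 0.3, 0.1]
gripper_width: 0.0206
```

```bash
python3 tip.py 50 0 0.094
```

```text
t 52.90 pos [0.5466, 0.0129, 0.3324] down [0.005, 0.0, -1.0] psi 6.9 F [-2.2, 0.3, 0.1] w 0.0206 j [-0.11, 0.38, -0.31, 0.87, 0.0, 1.34]
o [0.2373, 0.0003, 0.0] tip [0.5477, 0.0133, 0.0951] tip in groove frame mm [34.5, 0.1]
turn [-0.01, 0.05, 0.0]
shift [0.05, -0.01, 0.67]
```

>>> drive_tool(moves=[{"dx": 0.035,"dy": 0,"dz": 0.08,"ax": 0,"ay": 0.03,"az": 0,"jaw": 1},{"dx": 0.01,"dy": 0,"dz": 0.08,"ax": 0,"ay": 0,"az": 0,"jaw": 1},{"dx": 0,"dy": 0,"dz": 0.08,"ax": 0,"ay": 0,"az": 0,"jaw": 1},{"dx": 0,"dy": 0,"dz": 0.08,"ax": 0,"ay": 0,"az": 0,"jaw": 1},{"dx": 0,"dy": 0,"dz": 0.08,"ax": 0,"ay": 0,"az": 0,"jaw": 1},{"dx": 0,"dy": 0,"dz": 0.08,"ax": 0,"ay": 0,"az": 0,"jaw": 1}])

```text
t: 53.5
tool_pos: [0.5595, 0.0144, 0.3311]
orientation: [-0.043, 0.705, 0.043, 0.706]
wrist_force: [-2.6, 0.1, 0.6]
gripper_width: 0.021
```

```bash
python3 tip.py 70 0 0.094
```

```text
t 53.50 pos [0.5595, 0.0144, 0.3311] down [0.001, -0.0, -1.0] psi 6.9 F [-2.6, 0.1, 0.6] w 0.0210 j [-0.11, 0.4, -0.28, 0.89, -0.0, 1.34]
o [0.2373, 0.0003, 0.0] tip [0.5597, 0.0147, 0.0938] tip in groove frame mm [46.5, 0.1]
turn [-0.02, 0.01, 0.0]
shift [-0.01, -0.01, 0.95]
```

>>> drive_tool(moves=[{"dx": 0,"dy": 0,"dz": 0.08,"ax": 0,"ay": 0,"az": 0,"jaw": 1},{"dx": 0,"dy": 0,"dz": 0.08,"ax": 0,"ay": 0,"az": 0,"jaw": 1},{"dx": -0.005,"dy": 0,"dz": 0.08,"ax": 0,"ay": 0,"az": 0,"jaw": 1},{"dx": -0.005,"dy": 0,"dz": 0.08,"ax": 0,"ay": -0.01,"az": 0,"jaw": 1},{"dx": -0.005,"dy": 0,"dz": 0.08,"ax": 0,"ay": 0,"az": 0,"jaw": 1},{"dx": -0.005,"dy": 0,"dz": 0.08,"ax": 0,"ay": -0.01,"az": 0,"jaw": 1},{"dx": -0.005,"dy": 0,"dz": 0.08,"ax": 0,"ay": 0,"az": 0,"jaw": 1}])

```text
t: 54.2
tool_pos: [0.5747, 0.0162, 0.3318]
orientation: [-0.043, 0.705, 0.043, 0.707]
wrist_force: [-1.2, 1.0, 0.8]
gripper_width: 0.0209
```

```bash
python3 tip.py 80 0 0.094
```

```text
t 54.20 pos [0.5747, 0.0162, 0.3318] down [0.004, 0.0, -1.0] psi 6.9 F [-1.2, 1.0, 0.8] w 0.0209 j [-0.1, 0.43, -0.24, 0.9, 0.0, 1.35]
o [0.2373, 0.0003, 0.0] tip [0.5755, 0.0166, 0.0945] tip in groove frame mm [62.4, 0.1]
turn [-0.01, 0.03, 0.0]
shift [0.02, -0.01, 0.74]
```

>>> drive_tool(moves=[{"dx": 0.02,"dy": 0,"dz": 0.08,"ax": 0,"ay": 0.02,"az": 0,"jaw": 1},{"dx": 0,"dy": 0,"dz": 0.08,"ax": 0,"ay": 0,"az": 0,"jaw": 1},{"dx": 0,"dy": 0,"dz": 0.08,"ax": 0,"ay": 0,"az": 0,"jaw": 1},{"dx": 0,"dy": 0,"dz": 0.08,"ax": 0,"ay": 0,"az": 0,"jaw": 1},{"dx": 0,"dy": 0,"dz": 0.08,"ax": 0,"ay": 0,"az": 0,"jaw": 1},{"dx": 0,"dy": 0,"dz": 0.08,"ax": 0,"ay": 0,"az": 0,"jaw": 1},{"dx": -0.005,"dy": 0,"dz": 0.08,"ax": 0,"ay": 0,"az": 0,"jaw": 1},{"dx": -0.005,"dy": 0,"dz": 0.08,"ax": 0,"ay": 0,"az": 0,"jaw": 1}])

```text
t: 55.0
tool_pos: [0.592, 0.0183, 0.3315]
orientation: [-0.043, 0.705, 0.043, 0.706]
wrist_force: [-0.9, 0.8, -0.3]
gripper_width: 0.021
```

```bash
python3 tip.py 100 0 0.094
```

```text
t 55.00 pos [0.592, 0.0183, 0.3315] down [0.001, -0.0, -1.0] psi 6.9 F [-0.9, 0.8, -0.3] w 0.0210 j [-0.09, 0.46, -0.19, 0.92, -0.0, 1.36]
o [0.2373, 0.0003, 0.0] tip [0.5922, 0.0186, 0.0942] tip in groove frame mm [79.3, 0.2]
turn [-0.01, 0.01, 0.0]
shift [0.01, -0.01, 0.84]
```

>>> drive_tool(moves=[{"dx": 0.015,"dy": 0,"dz": 0.08,"ax": 0,"ay": 0,"az": 0,"jaw": 1},{"dx": 0,"dy": 0,"dz": 0.08,"ax": 0,"ay": 0,"az": 0,"jaw": 1},{"dx": 0,"dy": 0,"dz": 0.08,"ax": 0,"ay": 0,"az": 0,"jaw": 1},{"dx": 0,"dy": 0,"dz": 0.08,"ax": 0,"ay": 0,"az": 0,"jaw": 1},{"dx": 0,"dy": 0,"dz": 0.08,"ax": 0,"ay": 0,"az": 0,"jaw": 1},{"dx": 0,"dy": 0,"dz": 0.08,"ax": 0,"ay": 0,"az": 0,"jaw": 1},{"dx": 0,"dy": 0,"dz": 0.08,"ax": 0,"ay": 0,"az": 0,"jaw": 1},{"dx": 0,"dy": 0,"dz": 0.08,"ax": 0,"ay": 0,"az": 0,"jaw": 1},{"dx": 0,"dy": 0,"dz": 0.05,"ax": 0,"ay": 0,"az": 0,"jaw": 1}])

```text
t: 55.9
tool_pos: [0.6108, 0.0206, 0.3312]
orientation: [-0.043, 0.705, 0.042, 0.706]
wrist_force: [-1.1, 0.2, 0.4]
gripper_width: 0.0209
```

```bash
python3 tip.py 101 0 0.094
```

```text
t 55.90 pos [0.6108, 0.0206, 0.3312] down [0.001, -0.0, -1.0] psi 6.9 F [-1.1, 0.2, 0.4] w 0.0209 j [-0.09, 0.49, -0.13, 0.94, -0.0, 1.36]
o [0.2373, 0.0003, 0.0] tip [0.6111, 0.0208, 0.0939] tip in groove frame mm [98.3, 0.2]
turn [-0.01, 0.01, 0.0]
shift [-0.0, -0.01, 0.12]
```

>>> drive_tool(moves=[{"dx": 0,"dy": 0,"dz": 0.07,"ax": 0,"ay": 0,"az": 0,"jaw": 1},{"dx": 0,"dy": 0,"dz": 0.03,"ax": 0,"ay": 0,"az": 0,"jaw": 1},{"dx": 0,"dy": 0,"dz": 0,"ax": 0,"ay": 0,"az": 0,"jaw": 1}])

```text
t: 56.2
tool_pos: [0.6139, 0.021, 0.3313]
orientation: [-0.043, 0.705, 0.043, 0.706]
wrist_force: [-1.4, 0.3, 0.2]
gripper_width: 0.0208
```

```bash
python3 tip.py 101 0 0.094
```

```text
t 56.20 pos [0.6139, 0.021, 0.3313] down [0.002, -0.0, -1.0] psi 6.9 F [-1.4, 0.3, 0.2] w 0.0208 j [-0.09, 0.5, -0.12, 0.95, -0.0, 1.36]
o [0.2373, 0.0003, 0.0] tip [0.6143, 0.0212, 0.094] tip in groove frame mm [101.5, 0.2]
turn [-0.01, 0.02, 0.0]
shift [-0.0, -0.01, -0.0]
```

>>> drive_tool(moves=[{"dx": -0.3,"dy": 0,"dz": 0,"ax": 0,"ay": 0,"az": 0,"jaw": 1},{"dx": -0.8,"dy": 0,"dz": 0,"ax": 0,"ay": 0,"az": 0,"jaw": 1},{"dx": -0.9,"dy": 0,"dz": 0,"ax": 0,"ay": 0,"az": 0,"jaw": 1},{"dx": -0.6,"dy": 0.2,"dz": -0.6,"ax": 0,"ay": 0,"az": 0,"jaw": 1},{"dx": 0,"dy": 0.4,"dz": -0.8,"ax": 0,"ay": 0,"az": 0,"jaw": 1},{"dx": 0,"dy": 0.6,"dz": -0.8,"ax": 0,"ay": 0,"az": 0,"jaw": 1},{"dx": 0,"dy": 0.8,"dz": -0.8,"ax": 0,"ay": 0,"az": 0,"jaw": 1},{"dx": 0,"dy": 0.8,"dz": -0.6,"ax": 0,"ay": 0,"az": 0,"jaw": 1},{"dx": 0,"dy": 0.8,"dz": -0.4,"ax": 0,"ay": 0,"az": 0,"jaw": 1},{"dx": 0,"dy": 0.8,"dz": 0,"ax": 0,"ay": 0,"az": 0,"jaw": 1}])

```text
t: 57.2
tool_pos: [0.5007, 0.1172, 0.403]
orientation: [-0.043, 0.701, 0.038, 0.711]
wrist_force: [0.3, -0.3, -0.8]
gripper_width: 0.0205
```

```bash
cat >> tip.py <<'E'
    if len(a)==0:
        G=np.array([.468,.3728,.30-.01])-np.array([0,0,0]);
        G=np.array([.468,.3728,.09])-Rt(np.radians(7))@o
        print("to holder tip z .09: shift",rnd(R.T@(G-p)/.025,2))
E
python3 tip.py
```

```text
t 57.20 pos [0.5007, 0.1172, 0.403] down [0.015, -0.006, -1.0] psi 6.5 F [0.3, -0.3, -0.8] w 0.0205 j [0.09, 0.25, -0.3, 1.0, -0.01, 1.55]
o [0.2373, 0.0003, 0.0] tip [0.5043, 0.1162, 0.1657] tip in groove frame mm [3.2, 107.3]
turn [-0.08, 0.14, 0.07]
to holder tip z .09: shift [2.95, 10.31, -0.18]
```

>>> drive_tool(moves=[{"dx": 0,"dy": 0.9,"dz": -0.4,"ax": -0.08,"ay": 0.14,"az": 0.07,"jaw": 1},{"dx": 0,"dy": 0.92,"dz": -0.1,"ax": 0,"ay": 0,"az": 0,"jaw": 1},{"dx": 0,"dy": 0.92,"dz": 0,"ax": 0,"ay": 0,"az": 0,"jaw": 1},{"dx": 0,"dy": 0.92,"dz": 0,"ax": 0,"ay": 0,"az": 0,"jaw": 1},{"dx": 0,"dy": 0.92,"dz": 0,"ax": 0,"ay": 0,"az": 0,"jaw": 1},{"dx": 0,"dy": 0.92,"dz": 0,"ax": 0,"ay": 0,"az": 0,"jaw": 1},{"dx": 0,"dy": 0.92,"dz": 0,"ax": 0,"ay": 0,"az": 0,"jaw": 1},{"dx": 0,"dy": 0.92,"dz": 0,"ax": 0,"ay": 0,"az": 0,"jaw": 1},{"dx": 0,"dy": 0.92,"dz": 0,"ax": 0,"ay": 0,"az": 0,"jaw": 1},{"dx": 0,"dy": 0.92,"dz": 0,"ax": 0,"ay": 0,"az": 0,"jaw": 1},{"dx": 0,"dy": 0.8,"dz": 0,"ax": 0,"ay": 0,"az": 0,"jaw": 1},{"dx": 0,"dy": 0,"dz": 0,"ax": 0,"ay": 0,"az": 0,"jaw": 1}])

```text
t: 58.4
tool_pos: [0.4581, 0.3749, 0.4116]
orientation: [-0.043, 0.699, 0.044, 0.713]
wrist_force: [-0.5, -0.2, -0.5]
gripper_width: 0.0207
```

```bash
python3 tip.py; python3 look.py i1
```

```text
t 58.40 pos [0.4581, 0.3749, 0.4116] down [0.02, 0.002, -1.0] psi 7.0 F [-0.5, -0.2, -0.5] w 0.0207 j [0.56, 0.39, -0.08, 1.08, -0.01, 2.01]
o [0.2373, 0.0003, 0.0] tip [0.4628, 0.3758, 0.1744] tip in groove frame mm [-7.9, 370.0]
turn [0.01, 0.19, 0.0]
to holder tip z .09: shift [3.38, -0.14, 0.31]
spinner [(0.51, [277.5, 225.0], [0.4648, 0.3552])]
holder [(0.85, [278.9, 180.1], [0.4656, 0.3738])]
stylus [(0.63, [279.8, 225.9], [0.4731, 0.3208])]
t 58.60 pos [0.4585, 0.3723, 0.4113] down [0.019, 0.001, -1.0] psi 6.8 F [0.5, -0.7, -1.4] w 0.0211 j [0.56, 0.39, -0.08, 1.08, -0.01, 2.01]
```

View pics/i1.png

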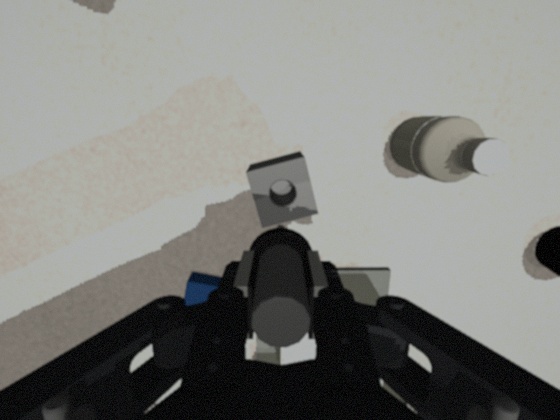

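>>> drive_tool(moves=[{"dx": 0,"dy": 0,"dz": 0.33,"ax": 0.03,"ay": 0.18,"az": 0,"jaw": 1},{"dx": 0.8,"dy": 0,"dz": 0,"ax": 0,"ay": 0,"az": 0,"jaw": 1},{"dx": 0.8,"dy": 0,"dz": 0,"ax": 0,"ay": 0,"az": 0,"jaw": 1},{"dx": 0.8,"dy": 0,"dz": 0,"ax": 0,"ay": 0,"az": 0,"jaw": 1},{"dx": 0.6,"dy": 0,"dz": 0,"ax": 0,"ay": 0,"az": 0,"jaw": 1},{"dx": 0,"dy": 0,"dz": 0,"ax": 0,"ay": 0,"az": 0,"jaw": 1}])

```text
t: 59.2
tool_pos: [0.4694, 0.367, 0.3364]
orientation: [-0.039, 0.705, 0.037, 0.707]
wrist_force: [-0.1, 0.3, -1.3]
gripper_width: 0.0208
```

```bash
python3 tip.py; python3 - <<'E'
from h import *
import tip
p=ctrl.read_camera("wrist");im=p["pixels"][:,:,::-1].copy()
s,R,pp,t=tip.now()
k=4;im=cv2.resize(im,None,fx=k,fy=k,interpolation=cv2.INTER_CUBIC)
f=lambda X:tuple(int(v) for v in ((proj(p,X)+.5)*k-.5).round())
cv2.circle(im,f(t),3,(0,255,0),-1);cv2.circle(im,f(np.array([.468,.3728,.06])),3,(0,0,255),-1)
cv2.polylines(im,[np.array([f(np.array([.468+.0135*np.cos(a),.3728+.0135*np.sin(a),.06])) for a in np.arange(0,6.3,.2)])],True,(0,0,255),1)
cv2.imwrite("pics/i2.png",im[130*k:270*k,190*k:370*k])
E
```

```text
t 59.20 pos [0.4694, 0.367, 0.3364] down [0.003, -0.002, -1.0] psi 6.2 F [-0.1, 0.3, -1.3] w 0.0208 j [0.54, 0.46, -0.17, 0.94, -0.0, 2.0]
o [0.2373, 0.0003, 0.0] tip [0.4701, 0.3669, 0.0991] tip in groove frame mm [-1.7, 360.3]
turn [-0.14, 0.03, 0.02]
to holder tip z .09: shift [0.36, 0.22, -0.03]
```

View pics/i2.png

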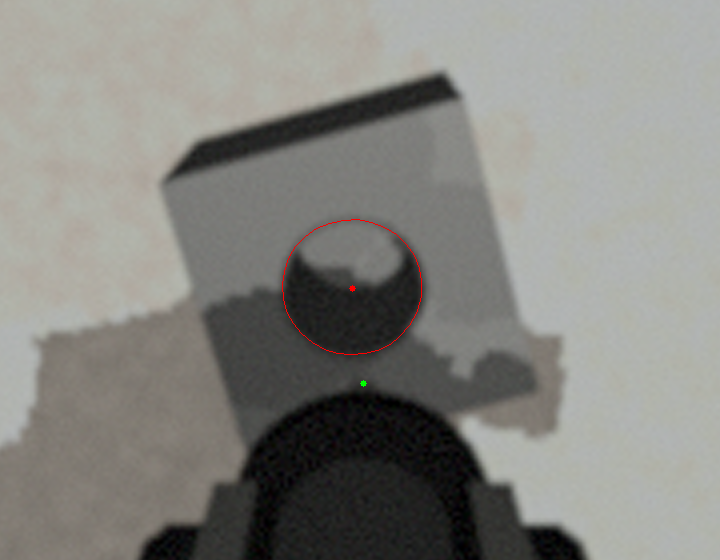

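>>> drive_tool(moves=[{"dx": 0.1,"dy": 0.22,"dz": -0.05,"ax": -0.12,"ay": 0.03,"az": 0.02,"jaw": 1},{"dx": 0.3,"dy": 0,"dz": 0,"ax": 0,"ay": 0,"az": 0,"jaw": 1},{"dx": 0.3,"dy": 0,"dz": 0,"ax": 0,"ay": 0,"az": 0,"jaw": 1},{"dx": 0.3,"dy": 0,"dz": 0,"ax": 0,"ay": 0,"az": 0,"jaw": 1},{"dx": 0,"dy": 0,"dz": 0,"ax": 0,"ay": 0,"az": 0,"jaw": 1}])

```text
t: 59.75
tool_pos: [0.4691, 0.3728, 0.3141]
orientation: [-0.041, 0.704, 0.043, 0.708]
wrist_force: [0.0, 0.1, -0.4]
gripper_width: 0.0206
```

```bash
python3 tip.py
```

```text
t 59.75 pos [0.4691, 0.3728, 0.3141] down [0.005, 0.003, -1.0] psi 6.9 F [0.0, 0.1, -0.4] w 0.0206 j [0.55, 0.48, -0.19, 0.89, 0.0, 2.0]
o [0.2373, 0.0003, 0.0] tip [0.4704, 0.3739, 0.0768] tip in groove frame mm [-0.6, 367.3]
turn [-0.02, 0.06, -0.03]
to holder tip z .09: shift [-0.53, -0.01, -0.04]
```

>>> drive_tool(moves=[{"dx": 0.5,"dy": -0.02,"dz": -0.05,"ax": 0,"ay": 0.06,"az": -0.03,"jaw": 1},{"dx": 0.5,"dy": 0,"dz": 0,"ax": 0,"ay": 0,"az": 0,"jaw": 1},{"dx": 0.5,"dy": 0,"dz": 0,"ax": 0,"ay": 0,"az": 0,"jaw": 1},{"dx": 0.5,"dy": 0,"dz": 0,"ax": 0,"ay": 0,"az": 0,"jaw": 1},{"dx": 0.2,"dy": 0,"dz": 0,"ax": 0,"ay": 0,"az": 0,"jaw": 1},{"dx": 0,"dy": 0,"dz": 0,"ax": 0,"ay": 0,"az": 0,"jaw": 1}])

```text
t: 60.35
tool_pos: [0.4673, 0.3719, 0.2528]
orientation: [-0.043, 0.707, 0.042, 0.705]
wrist_force: [0.9, -0.8, -0.8]
gripper_width: 0.021
```

```bash
python3 tip.py
```

```text
t 60.35 pos [0.4673, 0.3719, 0.2528] down [-0.003, -0.002, -1.0] psi 6.9 F [0.9, -0.8, -0.8] w 0.0210 j [0.55, 0.55, -0.26, 0.76, -0.0, 2.0]
o [0.2373, 0.0003, 0.0] tip [0.4666, 0.3718, 0.0155] tip in groove frame mm [-4.6, 365.5]
turn [-0.02, -0.03, 0.02]
to holder tip z .09: shift [-2.98, 0.01, 0.02]
```

>>> drive_tool(moves=[{"dx": 0.1,"dy": 0.03,"dz": 0.04,"ax": 0,"ay": -0.03,"az": 0.02,"jaw": 1},{"dx": 0.08,"dy": 0,"dz": 0,"ax": 0,"ay": 0,"az": 0,"jaw": 1},{"dx": 0.03,"dy": 0,"dz": 0,"ax": 0,"ay": 0,"az": 0,"jaw": 1},{"dx": 0,"dy": 0,"dz": 0,"ax": 0,"ay": 0,"az": 0,"jaw": 1}])

```text
t: 60.75
tool_pos: [0.4688, 0.3732, 0.248]
orientation: [-0.042, 0.705, 0.043, 0.706]
wrist_force: [0.8, -1.0, -0.9]
gripper_width: 0.0209
```

```bash
python3 tip.py
```

```text
t 60.75 pos [0.4688, 0.3732, 0.248] down [0.002, 0.002, -1.0] psi 6.9 F [0.8, -1.0, -0.9] w 0.0209 j [0.55, 0.56, -0.26, 0.75, 0.0, 2.0]
o [0.2373, 0.0003, 0.0] tip [0.4692, 0.3739, 0.0107] tip in groove frame mm [-1.8, 367.3]
turn [-0.02, 0.02, -0.01]
to holder tip z .09: shift [-3.17, -0.02, -0.03]
```

Tip 0.7 mm above rest. I lower it a touch, release and retreat.

>>> drive_tool(moves=[{"dx": 0.04,"dy": 0,"dz": 0,"ax": 0,"ay": 0,"az": 0,"jaw": 1},{"dx": 0,"dy": 0,"dz": 0,"ax": 0,"ay": 0,"az": 0,"jaw": 1},{"dx": 0,"dy": 0,"dz": 0,"ax": 0,"ay": 0,"az": 0,"jaw": 0},{"dx": 0,"dy": 0,"dz": 0,"ax": 0,"ay": 0,"az": 0,"jaw": -0.5},{"dx": 0,"dy": 0,"dz": 0,"ax": 0,"ay": 0,"az": 0,"jaw": -0.7},{"dx": 0,"dy": 0,"dz": 0,"ax": 0,"ay": 0,"az": 0,"jaw": -0.7},{"dx": -0.2,"dy": 0,"dz": 0,"ax": 0,"ay": 0,"az": 0,"jaw": -0.7},{"dx": -0.6,"dy": 0,"dz": 0,"ax": 0,"ay": 0,"az": 0,"jaw": -0.7},{"dx": -1,"dy": 0,"dz": 0,"ax": 0,"ay": 0,"az": 0,"jaw": -0.7},{"dx": -1,"dy": 0,"dz": 0,"ax": 0,"ay": 0,"az": 0,"jaw": -0.7},{"dx": -1,"dy": 0,"dz": 0,"ax": 0,"ay": 0,"az": 0,"jaw": -0.7},{"dx": -1,"dy": 0,"dz": 0,"ax": 0,"ay": 0,"az": 0,"jaw": -0.7}])

```text
t: 61.95
tool_pos: [0.4676, 0.3723, 0.37]
orientation: [-0.043, 0.707, 0.042, 0.705]
wrist_force: [1.9, 0.4, 0.4]
gripper_width: 0.0726
```

>>> drive_tool(moves=[{"dx": -0.5,"dy": -1,"dz": -0.3,"ax": 0,"ay": 0,"az": 0,"jaw": -0.7},{"dx": 0,"dy": -1,"dz": -0.5,"ax": 0,"ay": 0,"az": 0,"jaw": -0.7},{"dx": 0,"dy": -1,"dz": -0.5,"ax": 0,"ay": 0,"az": 0,"jaw": -0.7},{"dx": 0,"dy": -1,"dz": -0.5,"ax": 0,"ay": 0,"az": 0,"jaw": -0.7},{"dx": 0,"dy": -1,"dz": -0.5,"ax": 0,"ay": 0,"az": 0,"jaw": -0.7},{"dx": 0,"dy": -1,"dz": -0.5,"ax": 0,"ay": 0,"az": 0,"jaw": -0.7},{"dx": 0,"dy": 0,"dz": 0,"ax": 0,"ay": 0,"az": 0,"jaw": -0.7}])

```text
t: 62.65
tool_pos: [0.4152, 0.2112, 0.3905]
orientation: [-0.042, 0.702, 0.045, 0.709]
wrist_force: [0.1, 0.9, -0.2]
gripper_width: 0.073
```

```bash
python3 look.py j1; python3 - <<'E'
from h import *
for n in("top","scene"):
    p=ctrl.read_camera(n);cv2.imwrite(f"pics/j1_{n}.png",cv2.resize(p["pixels"][:,:,::-1],None,fx=1.4,fy=1.4,interpolation=cv2.INTER_CUBIC))
E
```

```text
spinner [(0.79, [437.3, 159.0], [0.5317, 0.2657])]
holder [(0.71, [347.6, 29.4], [0.4671, 0.3731])]
stylus [(0.72, [352.5, 25.9], [0.4696, 0.3741])]
t 62.85 pos [0.417, 0.2138, 0.3905] down [0.012, 0.006, -1.0] psi 7.2 F [-0.2, 0.5, -0.1] w 0.0724 j [0.32, 0.18, -0.43, 0.95, 0.0, 1.76]
```

View pics/j1_scene.png

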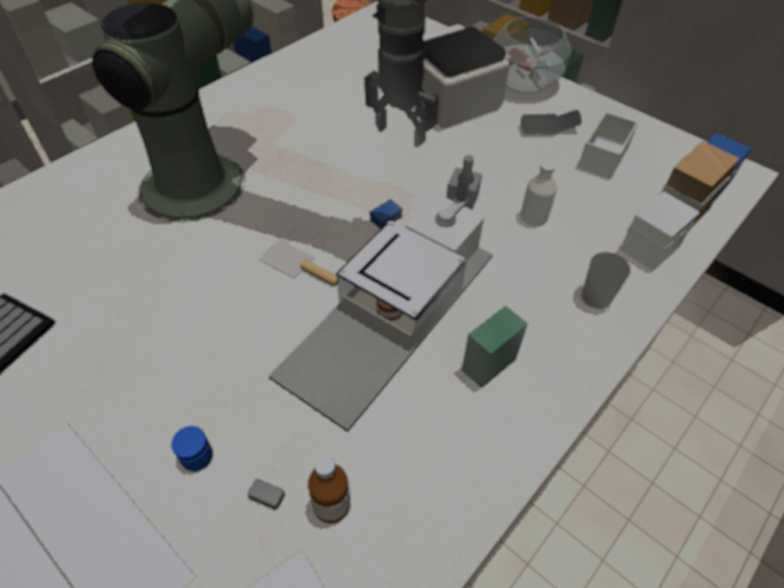

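View pics/j1_top.png

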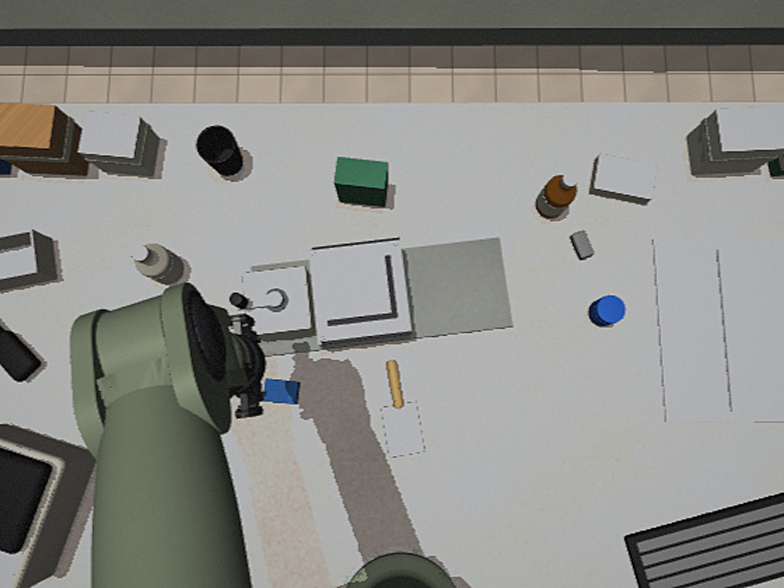

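View pics/j1.png

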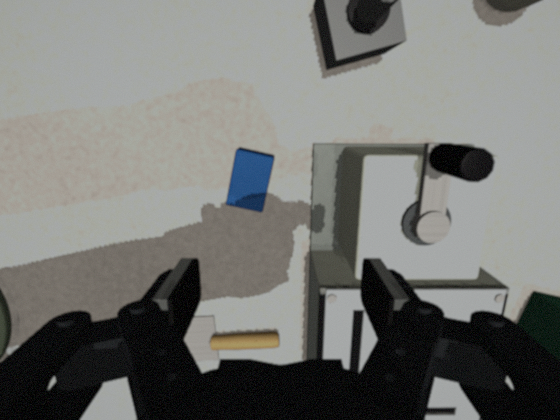

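The scene view shows the stylus upright in its holder at (467,175), the drawer under the cover with an amber jar visible at (390,300), and the bystanders where they were. Handing in.

```bash
python3 -c "
from plant import ctrl
print(ctrl.job_done()); print(ctrl.get_state()['t'])"
```

```text
the job is handed in; nothing more can be done
None
the job is handed in; nothing more can be done
```

The job is done and handed in at about 63 s of the 210 s allowed.

**Jars:** All three amber jars are standing in the drawer. I left the blue look-alike alone.

**Crank:** I wound it anticlockwise at about a third of a turn per second. It ended with about 17 N against the stop. After release, two wrist pictures put its angle within 0.03 rad of the expected end, and the camera views show the drawer fully under the cover.

**Seam:** I ran the stylus along the whole groove at about 20 mm/s. By my measured tip position it stayed within 1 mm of the middle line and went about 1 mm past both ends. The nib's give was mostly 3.5 to 5 mm.

**Stylus:** It is back upright in its holder.

**What strayed or disagreed:**
- The nib's give reached about 5.6 mm and 2.9 mm for short stretches early in the second leg, outside the 3 to 5 mm range.
- The scene camera placed the groove about 3 mm away from where the wrist camera did. I followed the wrist camera, which agreed with a close view of the tip over the groove.
- After the drawer closed I could only see part of its contents. The last scene picture shows one jar through the clear side, and I did not check all three again.
- None of the pictures I took showed a jar being knocked aside, and the bystanders I compared (the blue jar and the small carton) had not moved.

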